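# Tidy the repair bench: scrapers home in their slots, tools sorted

### The job

Tidy the bench: slide each scraper blade first into the slot of the plywood holder that fits its width, easing it in gently until you feel its blade come up against the hidden stop, and leave it there. Put every screwdriver that is out into the square bin and every spanner into the oblong bin. Leave the mug, spray can and tape roll alone.

Things in the scene. Friction and masses are not known exactly. Their poses are not given: they have to be found in the camera images.
- scraper_wide: Wide scraper lying flat: steel blade 60 wide, 80 long, 3 thick (x 0 to +80 mm); wooden handle 24 wide, 26 high, 90 long (x 0 to -90 mm) with brass ferrule; one flat underside. About 0.14 kg. Origin: underside, centre line, where blade meets handle; x towards the blade, z up. Balances at x = +15 mm; grip the handle across y near x = -25 mm.
- scraper_wide_tip (a point): Middle of the front edge of the wide scraper's blade (80 mm ahead of its origin, 1.5 mm above its underside).
- holder_wide: Fixed plywood holder for the wide scraper, left of the work, 86 wide, 30 high; mouth towards the robot. Origin: on the bench under the mouth's middle; x into the slot. Base board 12 thick, x -25 (a bare lip) to +95 mm; side walls and 8 mm roof x 0 to +95. Slot 70 wide, 10 high (z 12 to 22 mm). Which holder stands where varies.
- stop_wide: Black rubber stop, 10 thick, filling the wide holder's slot, hidden under the roof; its depth varies, 62 to 78 mm from the mouth, and is found by feel. Origin: bottom edge of its front face, in the middle, on the slot floor; x into the slot. The scraper is home when its blade's front edge touches it (handle still outside).
- scraper_narrow: Narrow scraper lying flat: steel blade 34 wide, 80 long, 3 thick (x 0 to +80 mm); wooden handle 24 wide, 26 high, 90 long (x 0 to -90 mm) with brass ferrule; one flat underside. About 0.14 kg. Origin: underside, centre line, where blade meets handle; x towards the blade, z up. Balances at x = +15 mm; grip the handle across y near x = -25 mm.
- scraper_narrow_tip (a point): Middle of the front edge of the narrow scraper's blade (80 mm ahead of its origin, 1.5 mm above its underside).
- holder_narrow: Fixed plywood holder for the narrow scraper, left of the work, 60 wide, 30 high; mouth towards the robot. Origin: on the bench under the mouth's middle; x into the slot. Base board 12 thick, x -25 (a bare lip) to +95 mm; side walls and 8 mm roof x 0 to +95. Slot 44 wide, 10 high (z 12 to 22 mm). Which holder stands where varies.
- stop_narrow: Black rubber stop, 10 thick, filling the narrow holder's slot, hidden under the roof; its depth varies, 62 to 78 mm from the mouth, and is found by feel. Origin: bottom edge of its front face, in the middle, on the slot floor; x into the slot. The scraper is home when its blade's front edge touches it (handle still outside).
- spanner_a: A steel spanner lying flat, 125 long, 8 thick: shank 14 wide and 84 long, a round head of 28 at the -x end, an open jaw 30 wide at the +x end. Origin: underside, middle of the shank; x along it, z up. 0.09 kg. May be absent.
- spanner_b: A steel spanner lying flat, 125 long, 8 thick: shank 14 wide and 84 long, a round head of 28 at the -x end, an open jaw 30 wide at the +x end. Origin: underside, middle of the shank; x along it, z up. 0.09 kg. May be absent.
- spanner_c: A steel spanner lying flat, 125 long, 8 thick: shank 14 wide and 84 long, a round head of 28 at the -x end, an open jaw 30 wide at the +x end. Origin: underside, middle of the shank; x along it, z up. 0.09 kg. May be absent.
- driver_a: A stubby screwdriver lying down: wooden handle 70 long, 24 by 24 with rounded edges (x -55 to +15 mm), then a steel shaft 7 in diameter to x = +64 mm at 12 mm height. Origin: on the underside, 20 mm ahead of the handle's middle; x points to the blade. Grip the handle across y at about x = -12 mm. 0.08 kg. May be absent.
- driver_b: A stubby screwdriver lying down: wooden handle 70 long, 24 by 24 with rounded edges (x -55 to +15 mm), then a steel shaft 7 in diameter to x = +64 mm at 12 mm height. Origin: on the underside, 20 mm ahead of the handle's middle; x points to the blade. Grip the handle across y at about x = -12 mm. 0.08 kg. May be absent.
- square_bin: Fixed open grey bin with a square outline, 160 by 160, walls 45 high and 4 thick, floor about 4 thick: for screwdrivers. Origin: centre of its underside. The bins stand to the right; which one stands where varies.
- long_bin: Fixed open grey bin with an oblong outline, 190 (its x) by 100 (its y), walls 45 high and 4 thick, floor about 4 thick: for spanners. Origin: centre of its underside.
- mug: White mug, 80 across, 95 high, standing beyond the work; leave alone. Origin: underside.
- spray_can: Spray can, 52 across, 160 high, standing beyond the bins; leave alone. Origin: underside.
- tape_roll: Cardboard tape roll, 80 across, 25 high, lying on the far side; leave alone. Origin: underside.
Mind the look-alikes: they are no part of the job. Leave any orange look-alike of the spanner_c alone.

How it is judged:
At the end, for the whole second after the job is handed in: Each scraper lies blade first in its own holder's slot with the blade's front edge within 5 mm of the stop; every screwdriver present lies in the square bin and every spanner present in the oblong bin, below the rim; all are released and at rest (x of scraper_wide_tip in the frame of stop_wide between -0.005 and 0.004 m and y of scraper_wide_tip in the frame of stop_wide between -0.012 and 0.012 m and z of scraper_wide_tip in the frame of holder_wide between 0.01 and 0.024 m and angle between the x axis of scraper_wide and the x axis of holder_wide, either way round below 0.2 rad and angle between each of scraper_wide, scraper_narrow's own z axis and vertical below 0.3 rad and linear speed of each of scraper_wide, scraper_narrow, spanner_a, spanner_b, spanner_c, driver_a, driver_b below 0.02 m/s and x of scraper_narrow_tip in the frame of stop_narrow between -0.005 and 0.004 m and y of scraper_narrow_tip in the frame of stop_narrow between -0.012 and 0.012 m and z of scraper_narrow_tip in the frame of holder_narrow between 0.01 and 0.024 m and angle between the x axis of scraper_narrow and the x axis of holder_narrow, either way round below 0.2 rad and x of spanner_a in the frame of long_bin between -0.09 and 0.09 m and y of spanner_a in the frame of long_bin between -0.046 and 0.046 m and z of spanner_a in the frame of long_bin between -0.002 and 0.045 m and x of spanner_b in the frame of long_bin between -0.09 and 0.09 m and y of spanner_b in the frame of long_bin between -0.046 and 0.046 m and z of spanner_b in the frame of long_bin between -0.002 and 0.045 m and x of spanner_c in the frame of long_bin between -0.09 and 0.09 m and y of spanner_c in the frame of long_bin between -0.046 and 0.046 m and z of spanner_c in the frame of long_bin between -0.002 and 0.045 m and x of driver_a in the frame of square_bin between -0.076 and 0.076 m and y of driver_a in the frame of square_bin between -0.076 and 0.076 m and z of driver_a in the frame of square_bin between -0.002 and 0.045 m and x of driver_b in the frame of square_bin between -0.076 and 0.076 m and y of driver_b in the frame of square_bin between -0.076 and 0.076 m and z of driver_b in the frame of square_bin between -0.002 and 0.045 m); the robot touches nothing.
It fails at once if the mug is knocked over or pushed more than 4 cm (distance of mug from where it was at the start of the episode above 0.04 m or angle between mug's own z axis and vertical above 0.5 rad).
It fails at once if the spray can is knocked over or pushed more than 4 cm (distance of spray_can from where it was at the start of the episode above 0.04 m or angle between spray_can's own z axis and vertical above 0.5 rad).
It fails at once if the tape roll is knocked over or pushed more than 4 cm (distance of tape_roll from where it was at the start of the episode above 0.04 m or angle between tape_roll's own z axis and vertical above 0.5 rad).
It fails at once if the wide scraper is rammed against its stop with more than 50 N (contact force between scraper_wide and stop_wide above 50 N).
It fails at once if the narrow scraper is rammed against its stop with more than 50 N (contact force between scraper_narrow and stop_narrow above 50 N).
Of spanner_a, spanner_b, spanner_c, driver_a, driver_b only 3 to 5 are there at a start; the rules pass over those that are not, and their reading is None.
At some moment in a run one of spanner_a, spanner_b, spanner_c, driver_a, driver_b may be knocked a few centimetres aside while the robot is not near it.
Once in a run the grip may slacken for a moment while it holds something.
It also fails if it takes over 210 s, if anything falls off the work surface, if the arm or the gripper's body presses on something with over 40 N, if the wrist force passes 120 N, or if a joint passes its speed limit or range.

### The arm

A 6-joint arm with a two-finger parallel gripper is mounted at the origin on the work surface. World frame = base frame: x ahead of the robot, y to its left, z up, the work surface at z = 0. Lengths are in m, angles in rad, forces in N, time in s.
With the tool pointing down it reaches from about 0.375 to 0.9 m from the base axis. Payload 3.1 kg.
Tool frame: the origin (TCP) lies at the very end of the fingers, on their centre line; the grasp point (between the pads) lies 19 mm behind it; z points along the fingers, y is the direction in which the jaws open and shut (so a half turn about z gives the same grasp; the last joint's range is limited). The gripper opens to 87 mm and grips with 3 to 60 N. Pads are 19 mm wide; open, the fingers measure 117 mm over their backs; the gripper's body (75 mm by 190 mm) begins 51 mm behind the grasp point.
Start: joints at [1.034, 0.527, 1.433, -0, 1.181, -0.178], TCP at [0.219, 0.585, 0.223] pointing down, gripper open.
Joint ranges: [-3.08, 3.08], [-0.75, 2.2], [0.22, 2.44], [-1.43, 4.57], [0, 2.65], [-2.85, 2.85]. Speed limits (rad/s): [2.79, 2.79, 3.14, 3.14, 3.14, 3.14].

### API

Orientations are given as a unit quaternion [x, y, z, w].
In Python, from rig import robot, optics gives the robot as it stands.
- The arm moves only by the shell command python3 -m inch 'ROWS' [FORCE]. ROWS is JSON, a list of rows, each an object of numbers: "ax", "ay", "az": the turn, a rotation vector about the tool's x, y, z in rad; "dx", "dy", "dz": the shift along the tool's x, y, z in mm; "gripper": the opening in per cent of the stroke, from 0 (shut) to 100 (fully open). In form: [{"ax": .., "ay": .., "az": .., "dx": .., "dy": .., "dz": .., "gripper": ..}, ...]. A call has 1 to 8 rows; each row shifts and turns the commanded pose from where the row before left it, along the tool's axes as they then stand; what a row does not reach is not made up. A row lasts 1/10 s, in which the tool goes at most 50 mm and 8.59 degrees, less where a joint would pass 70% of its speed; a pose out of reach is approached as far as the arm can. A call with a gripper value outside its range is refused whole. The fingers move at their own pace and stop on an object; FORCE is the grip in N (left out, the last holds). Time passes only in rows, so rows that do not move let the fingers close. It gives the time, the measured TCP pose, the force and the opening at its end, in the units of the state.
- robot.get_obs(): the state, without advancing time (a new reading comes with each control period).
- optics.camera(name): name is "side" or "top" or "wrist"; returns a dict with "img" (480x640x3 uint8, red, green, blue), "depth" (480x640 float32, m along the optical axis (not along the pixel's ray), 0 where there is no reading), "camera_matrix" (3x3 intrinsics, pixels), "k1" (the pictures are not rectified: a ray, as slopes to the right and down, at radius r is drawn at 1 + k1 r^2 times it, then the intrinsics apply), "position" and "attitude" of the camera in the world. Camera axes: x right, y up, looking along -z (the intrinsics and any distortion apply to the point x, -y, -z); pixel columns grow to the right and rows downward; lengths in m; the calibration is good to about 2 mm. A picture is of the moment at which its call begins.
- robot.hand_in(): hands the job in, once; it reports no verdict.
The state is a dict: "time": time; "q": joint angles; "joint_velocities": joint speeds; "joint_torque": joint torques, N m; "position": TCP position; "tool_rot": TCP orientation; "ft_force": force on the tool from outside, world axes, zero at the start; "moment": the same for the moment, N m; "grip_width": finger opening in m.
Only numpy, scipy, OpenCV 4.12 (cv2) and the standard library are available. Lean on these libraries where they do the work, as an engineer would, in place of code of your own. Each camera call takes 0.05 s, during which the arm holds its last target.

## Working session

There is one attempt and no reset: what is moved stays moved. The work goes in short steps, Python scripts to look and compute and a shell command to move; the robot and the scene stay as the last step left them, time stands still between calls to the robot, and variables do not carry over. Pictures are saved under pics/ and viewed, and the job is handed in when it is done.

```bash
mkdir -p pics; ls -la; python3 - <<'E'
from rig import robot, optics
import cv2,numpy as np
print(robot.get_obs())
for n in ["top","side","wrist"]:
    c=optics.camera(n); cv2.imwrite(f"pics/{n}0.png",c["img"][:,:,::-1])
    print(n,c["camera_matrix"],c["k1"],c["position"],c["attitude"],c["depth"].min(),c["depth"].max())
E
```

```text
total 12
drwxr-xr-x  3 agent agent 4096 Dec  7 15:02 .
drwxr-xr-x 23 root  root  4096 Dec  7 15:02 ..
drwxr-xr-x  2 agent agent 4096 Dec  7 15:02 pics
{'time': 0.0, 'q': array([ 1.03450480e+00,  5.28437575e-01,  1.43391499e+00, -2.16452248e-05,
        1.18136010e+00, -1.78491500e-01]), 'joint_velocities': array([ 0.00109465, -0.00107097,  0.00023959,  0.00106769,  0.00013124,
        0.00043013]), 'joint_torque': array([ 1.30752604e-03, -4.40028727e+01, -1.76593101e+01,  6.33817725e-02,
        5.79895510e-02, -1.52559260e-04]), 'position': array([0.21847849, 0.58479122, 0.22158515]), 'tool_rot': array([ 1.77943099e-01,  9.84040207e-01, -9.96527167e-04, -3.61447946e-04]), 'ft_force': array([0.46853933, 0.02886521, 0.38162904]), 'moment': array([ 0.01014413, -0.04336075,  0.00451103]), 'grip_width': 0.08680640802553748}
top [[549.12337786   0.         335.30123261]
 [  0.         549.12337786 243.6440362 ]
 [  0.           0.           1.        ]] -0.009047449959607637 [0.42695628 0.02145512 1.22162015] [ 0.04721427 -0.05753575 -0.70202542  0.7082519 ] 0.0 2.1587107
side [[557.05914288   0.         323.42032875]
 [  0.         557.05914288 239.22680111]
 [  0.           0.           1.        ]] -0.09075194899831583 [ 0.56455986 -0.94078717  0.92530157] [ 0.40590836 -0.00641163 -0.03632046  0.91316927] 0.0 3.4043937
wrist [[379.38999835   0.         321.23264424]
 [  0.         379.38999835 239.84418835]
 [  0.           0.           1.        ]] -0.023382744107283738 [0.13938425 0.6148503  0.38462193] [-0.12741799 -0.08710774  0.56356959  0.81152093] 0.0 1.2649804
```

View pics/top0.png

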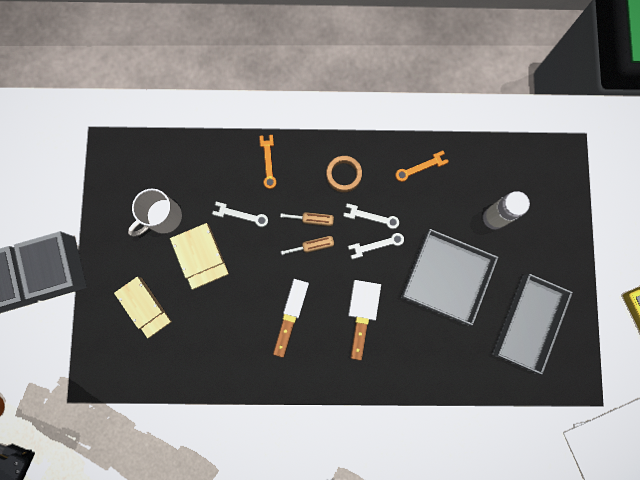

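View pics/side0.png

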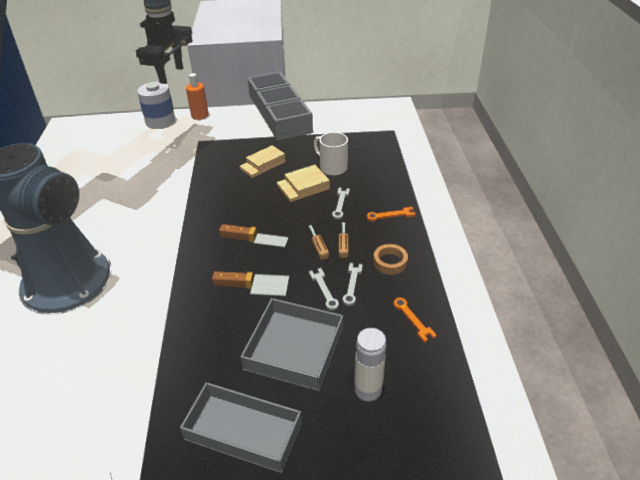

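View pics/wrist0.png

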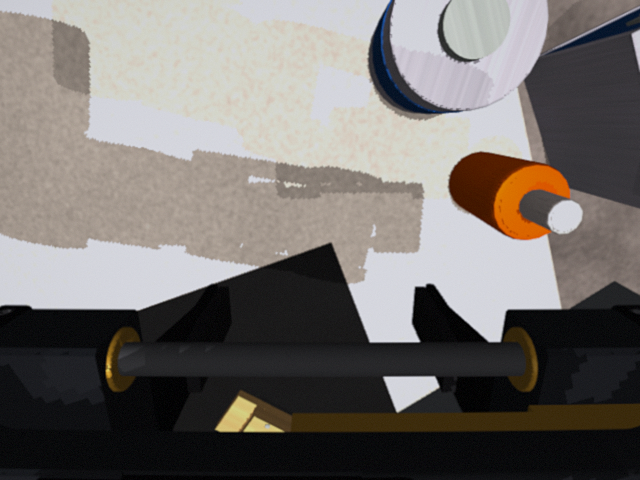

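```bash
cat > h.py <<'E'
import numpy as np, cv2
from scipy.spatial.transform import Rotation as R
from rig import robot, optics
def ray(c,uv):
    uv=np.atleast_2d(np.asarray(uv,float)); K=c["camera_matrix"]
    d=(uv-[K[0,2],K[1,2]])/[K[0,0],K[1,1]]
    s=d.copy()
    for _ in range(8):
        s=d/(1+c["k1"]*(s**2).sum(1,keepdims=True))
    v=np.c_[s[:,0],-s[:,1],-np.ones(len(s))]
    return R.from_quat(c["attitude"]).apply(v)
def onplane(c,uv,z):
    r=ray(c,uv); p=np.asarray(c["position"])
    return p+r*((z-p[2])/r[:,2:3])
def bydepth(c,uv):
    uv=np.atleast_2d(np.asarray(uv,int)); r=ray(c,uv)
    return np.asarray(c["position"])+r*c["depth"][uv[:,1],uv[:,0]][:,None]
def proj(c,P):
    P=np.atleast_2d(P); l=R.from_quat(c["attitude"]).inv().apply(P-c["position"])
    s=np.c_[l[:,0]/-l[:,2],-l[:,1]/-l[:,2]]; s=s*(1+c["k1"]*(s**2).sum(1,keepdims=True))
    K=c["camera_matrix"]; return s*[K[0,0],K[1,1]]+[K[0,2],K[1,2]]
def go(x,y,z,xdir=None):
    """report turn about tool z then shift (mm, in turned tool axes) to TCP (x,y,z), jaw (tool y) axis along world angle xdir (rad)"""
    o=robot.get_obs(); Rm=R.from_quat(o["tool_rot"])
    M=Rm.as_matrix(); yaw=np.arctan2(M[1,1],M[0,1]); a=0
    if xdir is not None:
        a=-((xdir-yaw+np.pi/2)%np.pi-np.pi/2)
    M2=(Rm*R.from_rotvec([0,0,a])).as_matrix()
    # level the tool in the calculation
    d=M2.T@(np.array([x,y,z])-o["position"])*1000
    print("q6 %.2f jaw %.3f | az %.3f (other way %.3f) then dx %.1f dy %.1f dz %.1f"%(o["q"][5],yaw,a,a-np.sign(a)*np.pi,*d), "pos",o["position"].round(4),"F",o["ft_force"].round(1),"t %.1f w %.4f"%(o["time"],o["grip_width"]), "tilt",M[:2,2].round(4))
E
python3 - <<'E'
from h import *
c=optics.camera("top"); cv2.imwrite("pics/big.png",cv2.resize(c["img"][190:370,100:420,::-1],None,fx=2.5,fy=2.5,interpolation=cv2.INTER_CUBIC))
np.savez("top.npz",**{k:np.asarray(v) for k,v in c.items()})
for n,uv in dict(sw_h=(359,340),sw_b=(366,300),sn_h=(285,338),sn_b=(297,298),hw=(197,248),hwlip=(212,278),hn=(137,302),hnlip=(157,325),sp1=(240,213),sp2=(372,215),sp3=(377,246),dr1=(308,217),dr2=(308,245),sq=(450,278),lo=(534,325),mug=(155,212)).items(): print(n,uv,bydepth(c,uv).round(3),onplane(c,uv,0).round(3))
E
```

```text
sw_h (359, 340) [[ 0.397 -0.048  0.024]] [[ 0.396 -0.049  0.   ]]
sw_b (366, 300) [[ 0.484 -0.065  0.004]] [[ 0.484 -0.065  0.   ]]
sn_h (285, 338) [[0.4   0.111 0.023]] [[0.399 0.113 0.   ]]
sn_b (297, 298) [[0.487 0.088 0.003]] [[0.487 0.088 0.   ]]
hw (197, 248) [[0.592 0.307 0.031]] [[0.597 0.314 0.   ]]
hwlip (212, 278) [[0.529 0.275 0.012]] [[0.53  0.278 0.   ]]
hn (137, 302) [[0.474 0.431 0.028]] [[0.475 0.441 0.   ]]
hnlip (157, 325) [[0.425 0.391 0.01 ]] [[0.425 0.394 0.   ]]
sp1 (240, 213) [[0.676 0.219 0.006]] [[0.677 0.221 0.   ]]
sp2 (372, 215) [[ 0.675 -0.078  0.006]] [[ 0.676 -0.079  0.   ]]
sp3 (377, 246) [[ 0.604 -0.089  0.006]] [[ 0.605 -0.09   0.   ]]
dr1 (308, 217) [[0.665 0.066 0.024]] [[0.67  0.067 0.   ]]
dr2 (308, 245) [[0.602 0.065 0.027]] [[0.606 0.066 0.   ]]
sq (450, 278) [[ 0.534 -0.252  0.006]] [[ 0.534 -0.253  0.   ]]
lo (534, 325) [[ 0.432 -0.435  0.006]] [[ 0.432 -0.437  0.   ]]
mug (155, 212) [[0.677 0.411 0.004]] [[0.678 0.412 0.   ]]
```

View pics/big.png

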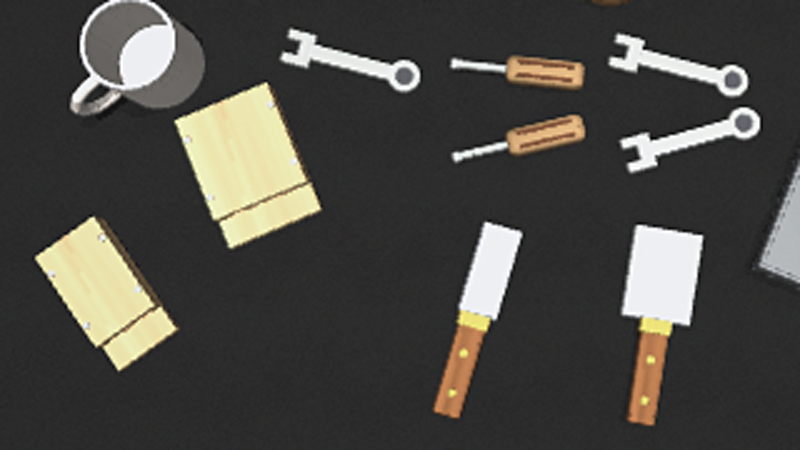

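Candidates: wide scraper (365,320) and narrow (290,315), told apart by blade width. Wide holder is (197,255), narrow holder (142,306). Spanners are the silver ones at (240,213), (372,215) and (377,246); the orange look-alikes at (268,162) and (421,166) stay. Drivers are at (308,217) and (308,245). The crop confirms all of these. Next I'll measure the poses.

```bash
cat > poses.py <<'E'
from h import *
def rect(c,mask,z,minA=15):
    n,l,st,ce=cv2.connectedComponentsWithStats(mask.astype(np.uint8),connectivity=8)
    out=[]
    for i in range(1,n):
        if st[i,4]<minA: continue
        v,u=np.where(l==i); P=onplane(c,np.c_[u,v],z)[:,:2]
        (cx,cy),(w,h),a=cv2.minAreaRect((P*1000).astype(np.float32))
        m=P.mean(0)
        ev,E=np.linalg.eigh(np.cov(P.T)); ax=E[:,1]
        if w<h: w,h,a=h,w,a+90
        out.append(dict(px=ce[i].round(0),A=st[i,4],c=np.array([cx,cy]).round(1),m=(m*1000).round(1),L=round(w,1),W=round(h,1),rang=round(((np.radians(a)+np.pi/2)%np.pi)-np.pi/2,3),pca=round(np.arctan2(ax[1],ax[0]),3)))
    return out
def masks(c):
    im=c["img"].astype(int); hsv=cv2.cvtColor(c["img"],cv2.COLOR_RGB2HSV).astype(int)
    H,S,V=hsv[...,0],hsv[...,1],hsv[...,2]
    roi=np.zeros(V.shape,bool); roi[185:372,100:410]=1
    white=(V>120)&(S<40)&roi
    wood=(S>90)&(V>60)&(H<22)&roi
    yell=(S>=40)&(V>120)&(H>=20)&(H<40)&roi
    return white,wood,yell
def show(c):
    w,o,y=masks(c)
    for n,m,z in (("white",w,.005),("wood",o,.024),("ply",y,.026)):
        for r in rect(c,m,z,25): print(n,r)
if __name__=="__main__": show(optics.camera("top"))
E
python3 poses.py
```

```text
white {'px': array([152., 212.]), 'A': np.int32(748), 'c': array([677.3, 422.2]), 'm': array([675.8, 418.5]), 'L': 109.5, 'W': 85.0, 'rang': np.float64(-0.082), 'pca': np.float64(2.459)}
white {'px': array([239., 214.]), 'A': np.int32(426), 'c': array([672.6, 219.3]), 'm': array([674.1, 221.7]), 'L': 126.1, 'W': 30.8, 'rang': np.float64(1.307), 'pca': np.float64(1.324)}
white {'px': array([370., 216.]), 'A': np.int32(426), 'c': array([672.5, -76.9]), 'm': array([672.8, -74. ]), 'L': 125.8, 'W': 30.9, 'rang': np.float64(1.327), 'pca': np.float64(1.315)}
white {'px': array([291., 216.]), 'A': np.int32(68), 'c': array([671.7, 104.8]), 'm': array([671.3, 105.5]), 'L': 50.1, 'W': 7.3, 'rang': np.float64(1.469), 'pca': np.float64(1.467)}
white {'px': array([375., 245.]), 'A': np.int32(436), 'c': array([608.1, -87.9]), 'm': array([606.7, -84.4]), 'L': 126.0, 'W': 31.3, 'rang': np.float64(-1.28), 'pca': np.float64(1.852)}
white {'px': array([291., 250.]), 'A': np.int32(64), 'c': array([593.5, 102.1]), 'm': array([593.5, 102.6]), 'L': 48.6, 'W': 7.1, 'rang': np.float64(-1.313), 'pca': np.floa
[... 2267 characters left out ...]
: np.int32(2195), 'c': array([576.5, 303.6]), 'm': array([576.4, 304.2]), 'L': 125.1, 'W': 89.4, 'rang': np.float64(0.421), 'pca': np.float64(-2.674)}
ply {'px': array([141., 307.]), 'A': np.int32(1584), 'c': array([463.5, 421.3]), 'm': array([463.3, 422. ]), 'L': 125.2, 'W': 64.7, 'rang': np.float64(0.657), 'pca': np.float64(-2.451)}
ply {'px': array([289., 318.]), 'A': np.int32(74), 'c': array([443.1, 103.1]), 'm': array([443.1, 103.1]), 'L': 27.3, 'W': 12.5, 'rang': np.float64(1.291), 'pca': np.float64(1.283)}
ply {'px': array([362., 320.]), 'A': np.int32(76), 'c': array([439.2, -54.1]), 'm': array([439.5, -54.1]), 'L': 27.3, 'W': 12.7, 'rang': np.float64(1.415), 'pca': np.float64(1.415)}
```

```bash
cat > hold.py <<'E'
from h import *
from scipy.optimize import minimize
c=optics.camera("top"); hsv=cv2.cvtColor(c["img"],cv2.COLOR_RGB2HSV).astype(int)
M=((hsv[...,1]>60)&(hsv[...,2]>50)).astype(np.uint8)
S=6
def sil(p,W):
    x,y,a=p; X=np.array([np.cos(a),np.sin(a)]);Y=np.array([-X[1],X[0]])
    im=np.zeros((150*S,170*S),np.uint8)
    for x0,x1,h in ((0,.095,.030),(-.025,.095,.012)):
        P=[np.r_[np.array([x,y])+X*xx+Y*yy,z] for xx in(x0,x1) for yy in(-W/2,W/2) for z in(0,h)]
        uv=(proj(c,np.array(P))-[95,215]+.5)*S
        cv2.fillConvexPoly(im,cv2.convexHull(uv.astype(np.float32)).astype(np.int32),1)
    return cv2.resize(im.astype(np.float32),(170,150),interpolation=cv2.INTER_AREA)
for name,W,p0,box in (("wide",.086,(.54,.288,.42),(168,222,232,292)),("narrow",.060,(.43,.396,.66),(110,272,175,342))):
    m=np.zeros_like(M); m[box[1]:box[3],box[0]:box[2]]=M[box[1]:box[3],box[0]:box[2]]
    m=m[215:365,95:265].astype(np.float32)
    f=lambda p: np.abs(sil(p,W)-m).sum()
    r=None
    st=np.array(p0)
    for k in range(3):
        r=minimize(f,st,method="Nelder-Mead",options=dict(initial_simplex=st+np.vstack([np.zeros(3),np.diag([.006,.006,.05])]),xatol=1e-4,fatol=.01)); st=r.x
    print(name,r.x.round(4),r.fun,m.sum())
    a=r.x[2]
    cv2.imwrite(f"pics/hold_{name}.png",cv2.resize(np.hstack([np.abs(sil(r.x,W)-m),m])*255,None,fx=2.3,fy=2.3))
E
python3 hold.py; python3 -c "
from h import *
go(.4205,-.0508,.15,1.5708-.160)"
```

```text
wide [0.5452 0.2899 0.4209] 692.3333129882812 1692.0
narrow [0.4357 0.4012 0.6441] 158.4444580078125 1705.0
q6 -0.18 jaw 1.213 | az -0.198 (other way 2.944) then dx -300.6 dy -595.7 dz 72.5 pos [0.2187 0.5852 0.2222] F [ 0.2 -0.3  0.4] t 0.3 w 0.0870 tilt [-0.0004 -0.0007][ WARN:0@2.967] global loadsave.cpp:1063 imwrite_ Unsupported depth image for selected encoder is fallbacked to CV_8U.
```

View pics/hold_narrow.png

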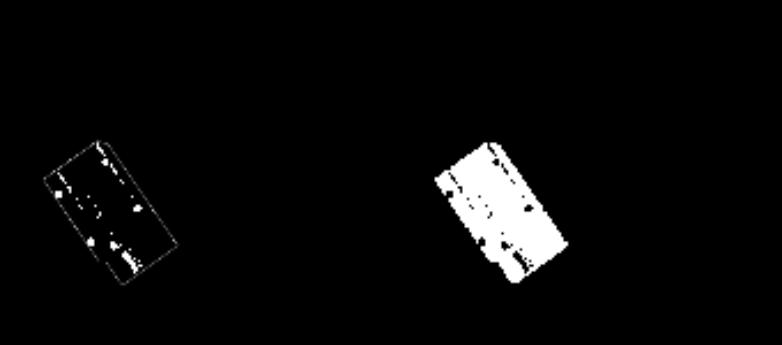

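```bash
sed -i 's/^M=.*/M=(((hsv[...,1]>60)\&(hsv[...,2]>50))|(hsv[...,2]>110)).astype(np.uint8)/; s/(168,222,232,292)/(168,222,232,292)/' hold.py; python3 hold.py 2>/dev/null
```

```text
wide [0.545  0.2905 0.4168] 50.52777862548828 2355.0
narrow [0.4357 0.4015 0.6435] 45.72222137451172 1824.0
```

View pics/hold_wide.png

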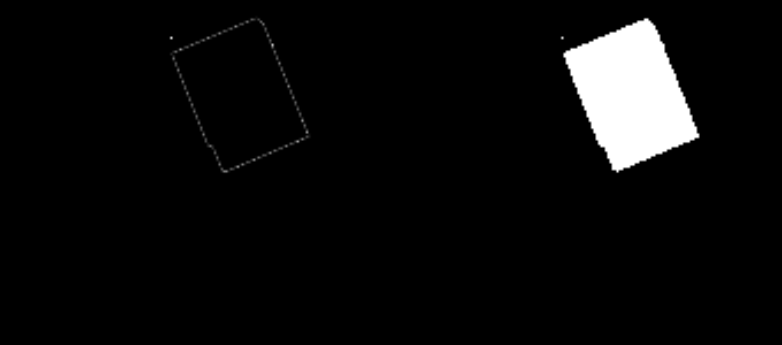

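```bash
python3 -m inch '[{"az":-0.1},{"az":-0.098},{"dx":-21.5,"dy":-42.5},{"dx":-21.5,"dy":-42.5},{"dx":-21.5,"dy":-42.5},{"dx":-21.5,"dy":-42.5},{"dx":-21.5,"dy":-42.5},{"dx":-21.5,"dy":-42.5}]' 40; python3 -m inch '[{"dx":-21.5,"dy":-42.5},{"dx":-21.5,"dy":-42.5},{"dx":-21.5,"dy":-42.5},{"dx":-21.5,"dy":-42.5},{"dx":-21.5,"dy":-42.5},{"dx":-21.5,"dy":-42.5},{"dx":-21.5,"dy":-42.5},{"dx":-21.5,"dy":-42.5}]'; python3 -c "
from h import *
go(.4205,-.0508,.1,1.5708-.160)"
```

```text
q6 -0.18 jaw 1.213 | az -0.198 (other way 2.944) then dx -300.5 dy -595.8 dz 122.5 pos [0.2188 0.5853 0.2223] F [-0.2 -0.1  0.3] t 0.3 w 0.0866 tilt [-0.0003 -0.0004]invalid input
invalid input
```

```bash
python3 -m inch '[{"ax":0,"ay":0,"az":-0.1,"dx":0,"dy":0,"dz":0,"gripper":100}]' 40; python3 -m inch --help
```

```text
time: 0.45
position: [0.2188, 0.5854, 0.2224]
tool_rot: [0.127, 0.992, -0.0, -0.0]
ft_force: [0.6, -0.7, -0.8]
grip_width: 0.0871invalid input: not JSON, or not a number
```

```bash
python3 -m inch '[{"ax":0,"ay":0,"az":-0.098,"dx":0,"dy":0,"dz":0,"gripper":100},{"ax":0,"ay":0,"az":0,"dx":-21.5,"dy":-42.5,"dz":0,"gripper":100},{"ax":0,"ay":0,"az":0,"dx":-21.5,"dy":-42.5,"dz":0,"gripper":100},{"ax":0,"ay":0,"az":0,"dx":-21.5,"dy":-42.5,"dz":0,"gripper":100},{"ax":0,"ay":0,"az":0,"dx":-21.5,"dy":-42.5,"dz":0,"gripper":100},{"ax":0,"ay":0,"az":0,"dx":-21.5,"dy":-42.5,"dz":0,"gripper":100},{"ax":0,"ay":0,"az":0,"dx":-21.5,"dy":-42.5,"dz":0,"gripper":100},{"ax":0,"ay":0,"az":0,"dx":-21.5,"dy":-42.5,"dz":0,"gripper":100}]' 40
python3 -m inch '[{"ax":0,"ay":0,"az":0,"dx":-21.5,"dy":-42.5,"dz":0,"gripper":100},{"ax":0,"ay":0,"az":0,"dx":-21.5,"dy":-42.5,"dz":0,"gripper":100},{"ax":0,"ay":0,"az":0,"dx":-21.5,"dy":-42.5,"dz":0,"gripper":100},{"ax":0,"ay":0,"az":0,"dx":-21.5,"dy":-42.5,"dz":0,"gripper":100},{"ax":0,"ay":0,"az":0,"dx":-21.5,"dy":-42.5,"dz":0,"gripper":100},{"ax":0,"ay":0,"az":0,"dx":-21.5,"dy":-42.5,"dz":0,"gripper":100},{"ax":0,"ay":0,"az":0,"dx":-21.5,"dy":-42.5,"dz":0,"gripper":100}]'
 python3 -c "
from h import *
go(.4205,-.0508,.1,1.5708-.160)"
```

```text
time: 1.25
position: [0.3205, 0.2662, 0.2228]
tool_rot: [0.079, 0.997, 0.0, 0.001]
ft_force: [1.1, -0.6, 0.9]
grip_width: 0.0872
time: 1.95
position: [0.4217, -0.052, 0.2229]
tool_rot: [0.08, 0.997, -0.0, 0.001]
ft_force: [1.0, 1.1, -0.7]
grip_width: 0.0871
q6 -1.80 jaw 1.410 | az -0.001 (other way 3.141) then dx 1.5 dy 1.0 dz 122.9 pos [ 0.4217 -0.052   0.2229] F [ 1.   1.1 -0.7] t 1.9 w 0.0871 tilt [ 0.001  -0.0001]
```

```bash
python3 -m inch '[{"ax":0,"ay":0,"az":0,"dx":1.5,"dy":1,"dz":45,"gripper":60},{"ax":0,"ay":0,"az":0,"dx":0,"dy":0,"dz":45,"gripper":60},{"ax":0,"ay":0,"az":0,"dx":0,"dy":0,"dz":45,"gripper":60},{"ax":0,"ay":0,"az":0,"dx":0,"dy":0,"dz":45,"gripper":60},{"ax":0,"ay":0,"az":0,"dx":0,"dy":0,"dz":25,"gripper":60},{"ax":0,"ay":0,"az":0,"dx":0,"dy":0,"dz":12,"gripper":60},{"ax":0,"ay":0,"az":0,"dx":0,"dy":0,"dz":0,"gripper":60}]'
 python3 -c "
from h import *
go(.4205,-.0508,.005,1.5708-.160)
c=optics.camera('wrist'); cv2.imwrite('pics/w1.png',c['img'][:,:,::-1])"
```

```text
time: 2.65
position: [0.4195, -0.0486, 0.004]
tool_rot: [0.08, 0.997, 0.0, -0.002]
ft_force: [0.6, 0.3, 0.5]
grip_width: 0.0531
q6 -1.79 jaw 1.411 | az -0.000 (other way 3.142) then dx -1.4 dy -2.0 dz -1.0 pos [ 0.4195 -0.0486  0.004 ] F [0.6 0.3 0.5] t 2.6 w 0.0531 tilt [-0.003   0.0012]
```

View pics/w1.png

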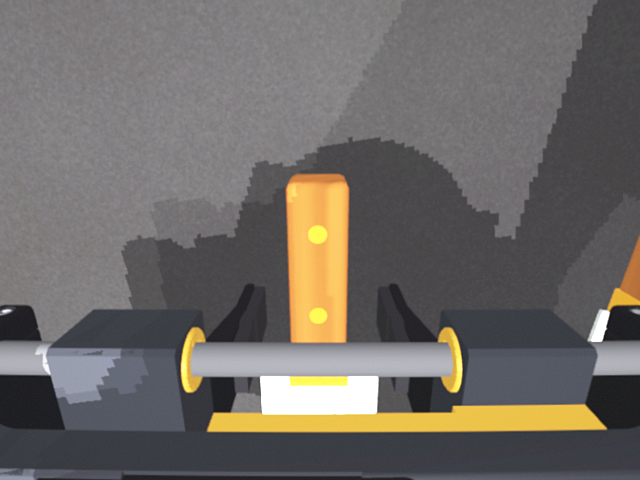

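The handle is centred at column 317 between the fingers, with the ferrule at row 380. I'll close on it.

```bash
python3 -m inch '[{"ax":0,"ay":0,"az":0,"dx":0,"dy":0,"dz":0,"gripper":0},{"ax":0,"ay":0,"az":0,"dx":0,"dy":0,"dz":0,"gripper":0},{"ax":0,"ay":0,"az":0,"dx":0,"dy":0,"dz":0,"gripper":0},{"ax":0,"ay":0,"az":0,"dx":0,"dy":0,"dz":0,"gripper":0},{"ax":0,"ay":0,"az":0,"dx":0,"dy":0,"dz":-15,"gripper":0},{"ax":0,"ay":0,"az":0,"dx":0,"dy":0,"dz":-15,"gripper":0},{"ax":0,"ay":0,"az":0,"dx":0,"dy":0,"dz":-30,"gripper":0},{"ax":0,"ay":0,"az":0,"dx":0,"dy":0,"dz":0,"gripper":0}]' 60
python3 -c "
from h import *
go(.42,-.05,.06)
c=optics.camera('side'); cv2.imwrite('pics/s1.png',cv2.resize(c['img'][150:350,100:400,::-1],None,fx=2.5,fy=2.5))"
```

```text
time: 3.5
position: [0.4215, -0.0492, 0.068]
tool_rot: [0.08, 0.997, -0.001, 0.003]
ft_force: [0.6, 0.0, -2.2]
grip_width: 0.0234
q6 -1.79 jaw 1.411 | az 0.000 (other way 0.000) then dx 1.4 dy -1.1 dz 8.0 pos [ 0.4215 -0.0492  0.068 ] F [ 0.6  0.  -2.2] t 3.5 w 0.0234 tilt [ 0.0053 -0.0021]
```

View pics/s1.png

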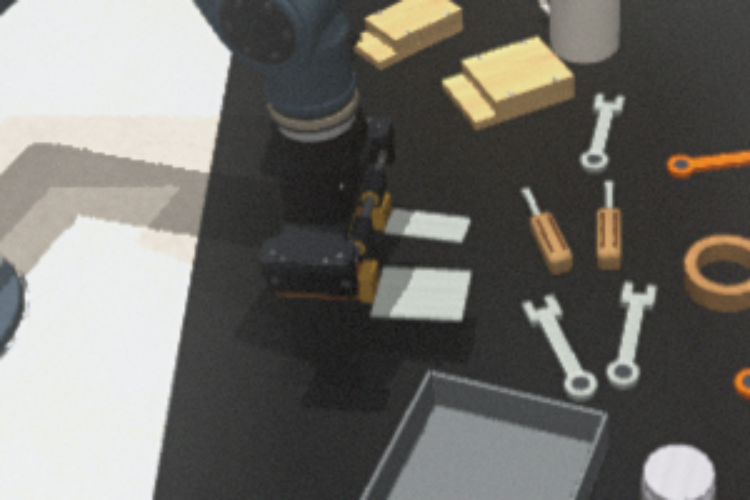

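```bash
python3 -c "
from h import *
go(.408,.230,.08,1.9878)"
```

```text
q6 -1.79 jaw 1.411 | az -0.577 (other way 2.565) then dx -101.1 dy 260.3 dz -13.6 pos [ 0.421  -0.049   0.0669] F [ 0.5 -0.2 -2.2] t 3.5 w 0.0235 tilt [ 0.0038 -0.0015]
```

```bash
python3 -m inch '[{"ax":0,"ay":0,"az":-0.144,"dx":0,"dy":0,"dz":-13,"gripper":0},{"ax":0,"ay":0,"az":-0.144,"dx":0,"dy":0,"dz":0,"gripper":0},{"ax":0,"ay":0,"az":-0.144,"dx":0,"dy":0,"dz":0,"gripper":0},{"ax":0,"ay":0,"az":-0.145,"dx":0,"dy":0,"dz":0,"gripper":0},{"ax":0,"ay":0,"az":0,"dx":-14,"dy":37,"dz":0,"gripper":0},{"ax":0,"ay":0,"az":0,"dx":-14,"dy":37,"dz":0,"gripper":0},{"ax":0,"ay":0,"az":0,"dx":-14,"dy":37,"dz":0,"gripper":0},{"ax":0,"ay":0,"az":0,"dx":-14,"dy":37,"dz":0,"gripper":0}]'
python3 -m inch '[{"ax":0,"ay":0,"az":0,"dx":-14,"dy":37,"dz":0,"gripper":0},{"ax":0,"ay":0,"az":0,"dx":-14,"dy":37,"dz":0,"gripper":0},{"ax":0,"ay":0,"az":0,"dx":-14,"dy":37,"dz":0,"gripper":0},{"ax":0,"ay":0,"az":0,"dx":0,"dy":0,"dz":0,"gripper":0},{"ax":0,"ay":0,"az":0,"dx":0,"dy":0,"dz":0,"gripper":0}]'
cat > blade.py <<'E'
from h import *
import sys
def blade(hx,hy,ha,W):
    o=robot.get_obs(); c=optics.camera("top")
    hsv=cv2.cvtColor(c["img"],cv2.COLOR_RGB2HSV).astype(int)
    m=((hsv[...,1]<45)&(hsv[...,2]>60))
    p=o["position"]; X=np.array([np.cos(ha),np.sin(ha)]);Y=np.array([-X[1],X[0]])
    v,u=np.where(m); P=bydepth(c,np.c_[u,v])
    rel=(P[:,:2]-p[:2])
    z0=p[2]
    k=(rel@X>.03)&(rel@X<.13)&(abs(rel@Y)<.05)&(abs(P[:,2]-z0)<.03)&(P[:,2]<z0+.022)
    # keep largest blob
    mm=np.zeros(m.shape,np.uint8); mm[v[k],u[k]]=1
    n,l,st,ce=cv2.connectedComponentsWithStats(mm); i=1+np.argmax(st[1:,4]); k2=l[v,u]==i
    P=P[k2]; uv=np.c_[u,v][k2]
    A=np.c_[(P[:,:2]-p[:2])@X,(P[:,:2]-p[:2])@Y,np.ones(len(P))]
    co,*_=np.linalg.lstsq(A,P[:,2],rcond=None)
    Q=onplane(c,uv,np.median(P[:,2]))[:,:2]
    (cx,cy),(w,h),a=cv2.minAreaRect((Q*1000).astype(np.float32))
    ang=[((np.radians(a+d)-ha+np.pi/2)%np.pi-np.pi/2) for d in(0,90)]; ang=min(ang,key=abs)
    d=Q-[hx,hy]; xs=d@X; ys=d@Y
    tip=np.percentile(xs,99); t=xs>tip-.01
    print("n",len(P),"size",round(w,1),round(h,1),"angle err",round(ang,3),"tip x %.1f y %.1f mm"%(tip*1e3,ys.mean()*1e3),"y at tip %.1f"%((ys[t].min()+ys[t].max())*500),"ztop med %.1f slope x %.3f y %.3f ztip(top) %.1f"%(np.median(P[:,2])*1e3,co[0],co[1],1e3*(co@[ (xs.max()- ((p[:2]-[hx,hy])@X)),0,1])))
    tc=(p[:2]-[hx,hy]); print("TCP in holder x %.1f y %.1f z %.1f"%(1e3*tc@X,1e3*tc@Y,1e3*p[2]),"F along slot %.1f"%(o["ft_force"][:2]@X), o["ft_force"].round(1),"jaw err %.3f"%0)
    return c
W=dict(w=(.545,.2905,.4168,.06),n=(.4357,.4015,.6435,.034))
if __name__=="__main__":
    c=blade(*W[sys.argv[1]]); cv2.imwrite(sys.argv[2],cv2.resize(c["img"][200:400,90:360,::-1],None,fx=2.9,fy=2.9))
E
python3 blade.py w pics/b1.png
```

```text
time: 4.35
position: [0.4103, 0.1106, 0.0775]
tool_rot: [-0.207, 0.978, 0.0, -0.001]
ft_force: [0.3, -0.2, -2.0]
grip_width: 0.0231
time: 4.85
position: [0.4035, 0.2283, 0.0776]
tool_rot: [-0.208, 0.978, -0.0, -0.001]
ft_force: [0.5, 0.0, -1.7]
grip_width: 0.0231
n 610 size 59.5 60.4 angle err -0.004 tip x -48.9 y -3.3 mm y at tip -0.7 ztop med 68.1 slope x 0.000 y 0.005 ztip(top) 68.2
TCP in holder x -154.5 y 0.4 z 77.6 F along slot 0.4 [ 0.5  0.  -1.7] jaw err 0.000
```

View pics/b1.png

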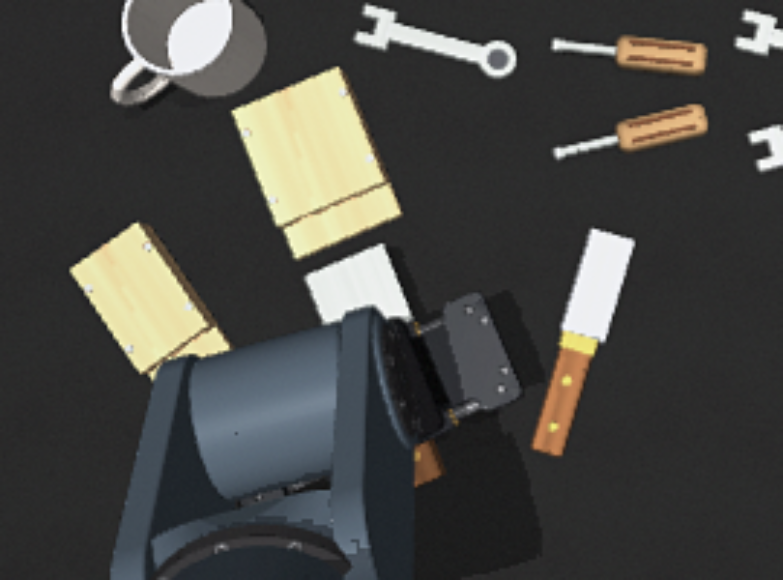

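```bash
python3 -m inch '[{"ax":0,"ay":0,"az":0,"dx":0,"dy":0,"dz":0,"gripper":0},{"ax":0,"ay":0,"az":0,"dx":0,"dy":0,"dz":0,"gripper":0},{"ax":0,"ay":0,"az":0,"dx":0,"dy":0,"dz":0,"gripper":0}]' 60
python3 blade.py w pics/b2.png
python3 -c "
from h import *
c=optics.camera('side'); cv2.imwrite('pics/s2.png',cv2.resize(c['img'][120:320,160:420,::-1],None,fx=3,fy=3))"
```

```text
time: 5.2
position: [0.4048, 0.2268, 0.0785]
tool_rot: [-0.206, 0.979, -0.0, -0.0]
ft_force: [-0.7, -0.8, -1.8]
grip_width: 0.0235
n 614 size 59.9 60.5 angle err -0.011 tip x -48.3 y -5.5 mm y at tip -3.0 ztop med 69.2 slope x 0.003 y -0.000 ztip(top) 69.2
TCP in holder x -153.9 y -1.5 z 78.5 F along slot -1.0 [-0.7 -0.8 -1.8] jaw err 0.000
```

View pics/s2.png

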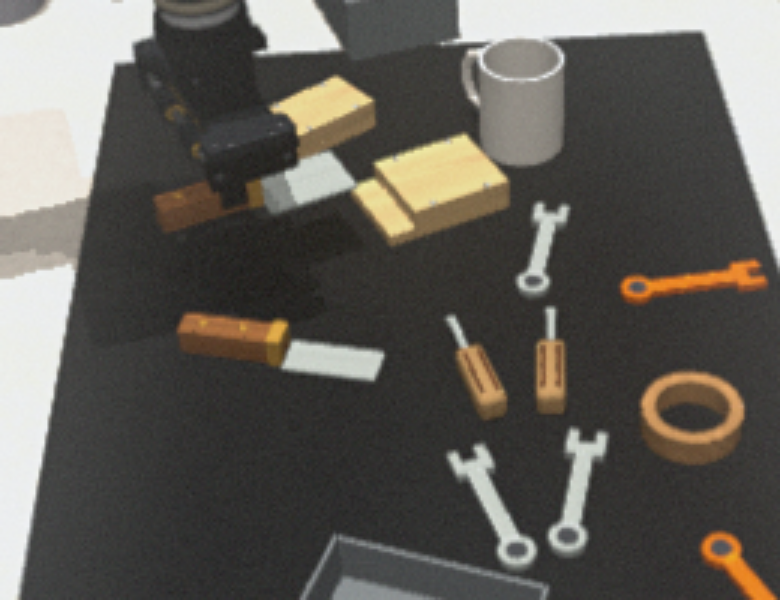

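```bash
python3 -m inch '[{"ax":0,"ay":0,"az":-0.007,"dx":0,"dy":2,"dz":15,"gripper":0},{"ax":0,"ay":0,"az":0,"dx":0,"dy":0,"dz":15,"gripper":0},{"ax":0,"ay":0,"az":0,"dx":0,"dy":0,"dz":12,"gripper":0},{"ax":0,"ay":0,"az":0,"dx":0,"dy":0,"dz":8,"gripper":0},{"ax":0,"ay":0,"az":0,"dx":0,"dy":0,"dz":0,"gripper":0},{"ax":0,"ay":0,"az":0,"dx":0,"dy":0,"dz":0,"gripper":0}]' 60
python3 blade.py w pics/b2.png;python3 blade.py w pics/b2.png
```

```text
time: 5.9
position: [0.404, 0.2295, 0.0286]
tool_rot: [-0.21, 0.978, -0.0, 0.0]
ft_force: [0.4, 0.5, -1.0]
grip_width: 0.0237
n 592 size 59.8 62.5 angle err -0.004 tip x -47.4 y -1.2 mm y at tip 1.5 ztop med 19.4 slope x -0.036 y -0.025 ztip(top) 18.1
TCP in holder x -153.6 y 1.3 z 28.6 F along slot 0.5 [ 0.4  0.5 -1. ] jaw err 0.000
n 589 size 59.8 62.6 angle err -0.008 tip x -47.3 y -1.0 mm y at tip 1.5 ztop med 19.4 slope x -0.019 y -0.020 ztip(top) 18.8
TCP in holder x -153.4 y 1.4 z 28.9 F along slot 0.1 [ 0.2 -0.2 -0.7] jaw err 0.000
```

```bash
python3 -m inch '[{"ax":0,"ay":0,"az":-0.004,"dx":-10,"dy":-1.5,"dz":0,"gripper":0},{"ax":0,"ay":0,"az":0,"dx":-10,"dy":0,"dz":0,"gripper":0},{"ax":0,"ay":0,"az":0,"dx":-10,"dy":0,"dz":0,"gripper":0},{"ax":0,"ay":0,"az":0,"dx":-10,"dy":0,"dz":0,"gripper":0},{"ax":0,"ay":0,"az":0,"dx":0,"dy":0,"dz":0,"gripper":0}]' 60
python3 blade.py w pics/b3.png
python3 -m inch '[{"ax":0,"ay":0,"az":0,"dx":-5,"dy":0,"dz":0,"gripper":0},{"ax":0,"ay":0,"az":0,"dx":-5,"dy":0,"dz":0,"gripper":0},{"ax":0,"ay":0,"az":0,"dx":-5,"dy":0,"dz":0,"gripper":0},{"ax":0,"ay":0,"az":0,"dx":-5,"dy":0,"dz":0,"gripper":0},{"ax":0,"ay":0,"az":0,"dx":0,"dy":0,"dz":0,"gripper":0}]' 60
python3 blade.py w pics/b4.png
```

```text
time: 6.5
position: [0.4437, 0.2458, 0.0288]
tool_rot: [-0.213, 0.977, 0.0, 0.002]
ft_force: [0.4, 0.8, -1.2]
grip_width: 0.0234
n 423 size 56.8 62.0 angle err -0.004 tip x -4.4 y -4.3 mm y at tip 0.4 ztop med 19.8 slope x -0.031 y 0.009 ztip(top) 19.1
TCP in holder x -110.7 y 0.1 z 28.8 F along slot 0.7 [ 0.4  0.8 -1.2] jaw err 0.000
time: 7.05
position: [0.4603, 0.2535, 0.0287]
tool_rot: [-0.212, 0.977, 0.0, 0.001]
ft_force: [0.2, -0.5, -1.2]
grip_width: 0.0234
n 151 size 71.4 32.7 angle err -0.572 tip x 0.3 y -13.8 mm y at tip 1.0 ztop med 19.5 slope x 0.008 y -0.006 ztip(top) 19.7
TCP in holder x -92.4 y 0.5 z 28.7 F along slot 0.0 [ 0.2 -0.5 -1.2] jaw err 0.000
```

View pics/b4.png

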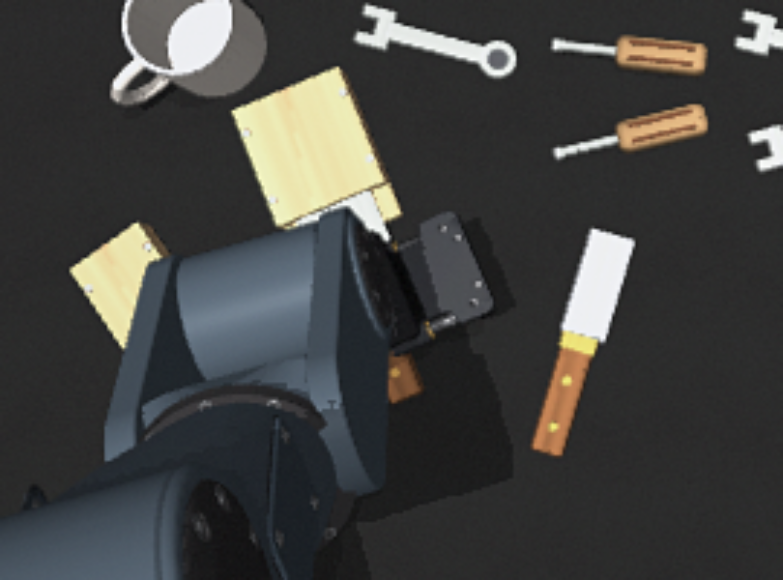

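```bash
python3 -m inch '[{"ax":0,"ay":0,"az":0,"dx":-4,"dy":0,"dz":0,"gripper":0},{"ax":0,"ay":0,"az":0,"dx":-4,"dy":0,"dz":0,"gripper":0},{"ax":0,"ay":0,"az":0,"dx":-4,"dy":0,"dz":0,"gripper":0},{"ax":0,"ay":0,"az":0,"dx":-4,"dy":0,"dz":0,"gripper":0},{"ax":0,"ay":0,"az":0,"dx":-4,"dy":0,"dz":0,"gripper":0}]' 60
python3 -m inch '[{"ax":0,"ay":0,"az":0,"dx":-4,"dy":0,"dz":0,"gripper":0},{"ax":0,"ay":0,"az":0,"dx":-4,"dy":0,"dz":0,"gripper":0},{"ax":0,"ay":0,"az":0,"dx":-4,"dy":0,"dz":0,"gripper":0},{"ax":0,"ay":0,"az":0,"dx":-4,"dy":0,"dz":0,"gripper":0},{"ax":0,"ay":0,"az":0,"dx":-2,"dy":0,"dz":0,"gripper":0}]' 60
python3 -m inch '[{"ax":0,"ay":0,"az":0,"dx":-2,"dy":0,"dz":0,"gripper":0},{"ax":0,"ay":0,"az":0,"dx":-2,"dy":0,"dz":0,"gripper":0},{"ax":0,"ay":0,"az":0,"dx":0,"dy":0,"dz":0,"gripper":0}]' 60
cat > f.py <<'E'
import sys
from blade import W
from h import *
hx,hy,ha,_=W[sys.argv[1]]; o=robot.get_obs(); p=o["position"]; X=np.array([np.cos(ha),np.sin(ha)]);Y=np.array([-X[1],X[0]]); d=p[:2]-[hx,hy]
print("TCP in holder x %.1f y %.1f z %.1f"%(1e3*d@X,1e3*d@Y,1e3*p[2]),"F along %.1f side %.1f up %.1f"%(o["ft_force"][:2]@X,o["ft_force"][:2]@Y,o["ft_force"][2]),"w %.4f t %.1f"%(o["grip_width"],o["time"]))
E
python3 f.py w
```

```text
time: 7.6
position: [0.4777, 0.2616, 0.0286]
tool_rot: [-0.212, 0.977, -0.0, 0.0]
ft_force: [-0.9, -0.4, -1.6]
grip_width: 0.0236
time: 8.1
position: [0.4942, 0.2691, 0.0286]
tool_rot: [-0.212, 0.977, 0.0, 0.0]
ft_force: [0.1, -0.5, -1.4]
grip_width: 0.0235
time: 8.4
position: [0.4976, 0.2707, 0.0286]
tool_rot: [-0.212, 0.977, 0.0, 0.0]
ft_force: [-0.2, -0.6, -1.2]
grip_width: 0.0233
TCP in holder x -51.4 y 1.1 z 28.6 F along -0.4 side -0.5 up -1.2 w 0.0233 t 8.4
```

Tip is at about +55 mm with no contact yet. I'll continue at 1 mm per row.

```bash
python3 -m inch '[{"ax":0,"ay":0,"az":0,"dx":-1.5,"dy":0,"dz":0,"gripper":0},{"ax":0,"ay":0,"az":0,"dx":-1.5,"dy":0,"dz":0,"gripper":0},{"ax":0,"ay":0,"az":0,"dx":-1,"dy":0,"dz":0,"gripper":0}]' 60;python3 f.py w
python3 -m inch '[{"ax":0,"ay":0,"az":0,"dx":-1,"dy":0,"dz":0,"gripper":0},{"ax":0,"ay":0,"az":0,"dx":-1,"dy":0,"dz":0,"gripper":0}]' 60;python3 f.py w
python3 -m inch '[{"ax":0,"ay":0,"az":0,"dx":-1,"dy":0,"dz":0,"gripper":0},{"ax":0,"ay":0,"az":0,"dx":-1,"dy":0,"dz":0,"gripper":0}]' 60;python3 f.py w
```

```text
time: 8.7
position: [0.5011, 0.2723, 0.0286]
tool_rot: [-0.212, 0.977, 0.0, 0.0]
ft_force: [-0.6, 1.5, -0.6]
grip_width: 0.0234
TCP in holder x -47.5 y 1.1 z 28.6 F along 0.1 side 1.6 up -0.6 w 0.0234 t 8.7
time: 8.9
position: [0.5028, 0.2732, 0.0286]
tool_rot: [-0.212, 0.977, 0.0, 0.0]
ft_force: [-0.4, -0.1, -1.2]
grip_width: 0.0232
TCP in holder x -45.6 y 1.2 z 28.6 F along -0.4 side 0.1 up -1.2 w 0.0232 t 8.9
time: 9.1
position: [0.5046, 0.2739, 0.0285]
tool_rot: [-0.212, 0.977, -0.0, -0.0]
ft_force: [0.0, -0.4, -1.8]
grip_width: 0.0235
TCP in holder x -43.7 y 1.2 z 28.5 F along -0.2 side -0.4 up -1.8 w 0.0235 t 9.1
```

```bash
python3 -m inch '[{"ax":0,"ay":0,"az":0,"dx":-1,"dy":0,"dz":0,"gripper":0},{"ax":0,"ay":0,"az":0,"dx":-1,"dy":0,"dz":0,"gripper":0}]' 60;python3 f.py w
python3 -m inch '[{"ax":0,"ay":0,"az":0,"dx":-1,"dy":0,"dz":0,"gripper":0},{"ax":0,"ay":0,"az":0,"dx":-1,"dy":0,"dz":0,"gripper":0}]' 60;python3 f.py w

```

```text
time: 9.3
position: [0.5064, 0.2748, 0.0286]
tool_rot: [-0.212, 0.977, -0.0, -0.0]
ft_force: [-0.5, 0.3, -1.0]
grip_width: 0.0235
TCP in holder x -41.6 y 1.2 z 28.6 F along -0.3 side 0.4 up -1.0 w 0.0235 t 9.3
time: 9.5
position: [0.5082, 0.2756, 0.0285]
tool_rot: [-0.212, 0.977, -0.0, -0.0]
ft_force: [-0.5, -0.2, -1.7]
grip_width: 0.0234
TCP in holder x -39.6 y 1.3 z 28.5 F along -0.6 side 0.0 up -1.7 w 0.0234 t 9.5
```

```bash
python3 -m inch '[{"ax":0,"ay":0,"az":0,"dx":-1,"dy":0,"dz":0,"gripper":0},{"ax":0,"ay":0,"az":0,"dx":-1,"dy":0,"dz":0,"gripper":0}]' 60;python3 f.py w
python3 -m inch '[{"ax":0,"ay":0,"az":0,"dx":-1,"dy":0,"dz":0,"gripper":0},{"ax":0,"ay":0,"az":0,"dx":-1,"dy":0,"dz":0,"gripper":0}]' 60;python3 f.py w

```

```text
time: 9.7
position: [0.5101, 0.2765, 0.0285]
tool_rot: [-0.212, 0.977, 0.0, -0.0]
ft_force: [-0.1, -0.8, -0.9]
grip_width: 0.0233
TCP in holder x -37.6 y 1.3 z 28.5 F along -0.5 side -0.7 up -0.9 w 0.0233 t 9.7
time: 9.9
position: [0.5119, 0.2773, 0.0286]
tool_rot: [-0.212, 0.977, -0.0, 0.0]
ft_force: [0.2, 0.3, -1.8]
grip_width: 0.0233
TCP in holder x -35.6 y 1.3 z 28.6 F along 0.3 side 0.2 up -1.8 w 0.0233 t 9.9
```

```bash
python3 -m inch '[{"ax":0,"ay":0,"az":0,"dx":-1,"dy":0,"dz":0,"gripper":0},{"ax":0,"ay":0,"az":0,"dx":-1,"dy":0,"dz":0,"gripper":0}]' 60;python3 f.py w
python3 -m inch '[{"ax":0,"ay":0,"az":0,"dx":-1,"dy":0,"dz":0,"gripper":0},{"ax":0,"ay":0,"az":0,"dx":-1,"dy":0,"dz":0,"gripper":0}]' 60;python3 f.py w

```

```text
time: 10.1
position: [0.5119, 0.2775, 0.0283]
tool_rot: [-0.212, 0.977, -0.0, -0.002]
ft_force: [-3.7, -1.6, 0.3]
grip_width: 0.0237
TCP in holder x -35.5 y 1.5 z 28.3 F along -4.0 side 0.0 up 0.3 w 0.0237 t 10.1
time: 10.3
position: [0.5119, 0.2777, 0.028]
tool_rot: [-0.212, 0.977, -0.001, -0.004]
ft_force: [-7.1, -3.2, 2.9]
grip_width: 0.0234
TCP in holder x -35.5 y 1.7 z 28.0 F along -7.8 side -0.1 up 2.9 w 0.0234 t 10.3
```

```bash
python3 -m inch '[{"ax":0,"ay":0,"az":0,"dx":2,"dy":0,"dz":1,"gripper":0},{"ax":0,"ay":0,"az":0,"dx":0,"dy":0,"dz":1,"gripper":0},{"ax":0,"ay":0,"az":0,"dx":0,"dy":0,"dz":0,"gripper":0}]' 60;python3 f.py w
python3 -m inch '[{"ax":0,"ay":0,"az":0,"dx":0,"dy":0,"dz":1,"gripper":0},{"ax":0,"ay":0,"az":0,"dx":0,"dy":0,"dz":1,"gripper":0}]' 60;python3 f.py w

```

```text
time: 10.6
position: [0.512, 0.2776, 0.0261]
tool_rot: [-0.212, 0.977, -0.0, -0.002]
ft_force: [-4.7, -0.8, -1.0]
grip_width: 0.0233
TCP in holder x -35.4 y 1.6 z 26.1 F along -4.6 side 1.1 up -1.0 w 0.0233 t 10.6
time: 10.8
position: [0.5119, 0.2776, 0.0242]
tool_rot: [-0.212, 0.977, -0.0, -0.002]
ft_force: [-6.0, -3.2, 1.0]
grip_width: 0.0234
TCP in holder x -35.5 y 1.6 z 24.2 F along -6.8 side -0.5 up 1.0 w 0.0234 t 10.8
```

```bash
python3 -m inch '[{"ax":0,"ay":0,"az":0,"dx":0.5,"dy":0,"dz":1,"gripper":0},{"ax":0,"ay":0,"az":0,"dx":0,"dy":0,"dz":0,"gripper":0}]' 60;python3 f.py w
python3 -m inch '[{"ax":0,"ay":0,"az":0,"dx":0,"dy":0,"dz":0,"gripper":10},{"ax":0,"ay":0,"az":0,"dx":0,"dy":0,"dz":0,"gripper":40},{"ax":0,"ay":0,"az":0,"dx":0,"dy":0,"dz":0,"gripper":60},{"ax":0,"ay":0,"az":0,"dx":0,"dy":0,"dz":0,"gripper":60},{"ax":0,"ay":0,"az":0,"dx":0,"dy":0,"dz":0,"gripper":60}]' 60;python3 f.py w
```

```text
time: 11.0
position: [0.512, 0.2776, 0.0242]
tool_rot: [-0.212, 0.977, -0.0, -0.001]
ft_force: [-6.2, -2.1, 6.0]
grip_width: 0.0231
TCP in holder x -35.5 y 1.6 z 24.2 F along -6.6 side 0.6 up 6.0 w 0.0231 t 11.0
time: 11.5
position: [0.5144, 0.2782, 0.0238]
tool_rot: [-0.212, 0.977, 0.0, 0.001]
ft_force: [-0.5, -0.8, 0.4]
grip_width: 0.0468
TCP in holder x -32.9 y 1.1 z 23.8 F along -0.7 side -0.6 up 0.4 w 0.0468 t 11.5
```

```bash
python3 -m inch '[{"ax":0,"ay":0,"az":0,"dx":0,"dy":0,"dz":-20,"gripper":60},{"ax":0,"ay":0,"az":0,"dx":0,"dy":0,"dz":-40,"gripper":60},{"ax":0,"ay":0,"az":0,"dx":0,"dy":0,"dz":-40,"gripper":60},{"ax":0,"ay":0,"az":0,"dx":0,"dy":0,"dz":0,"gripper":60}]' 60;python3 -c "
from h import *
go(.4248,.1086,.1,1.295)"
```

```text
time: 11.9
position: [0.5176, 0.2794, 0.129]
tool_rot: [-0.213, 0.977, 0.001, 0.006]
ft_force: [1.2, -0.1, 1.1]
grip_width: 0.0522
q6 -1.69 jaw 1.999 | az 0.704 (other way -2.437) then dx 43.1 dy -189.8 dz 27.2 pos [0.5176 0.2794 0.129 ] F [ 1.2 -0.1  1.1] t 11.9 w 0.0522 tilt [0.0122 0.0039]
```

```bash
python3 -m inch '[{"ax":0,"ay":0,"az":0.141,"dx":0,"dy":0,"dz":0,"gripper":60},{"ax":0,"ay":0,"az":0.141,"dx":0,"dy":0,"dz":0,"gripper":60},{"ax":0,"ay":0,"az":0.141,"dx":0,"dy":0,"dz":0,"gripper":60},{"ax":0,"ay":0,"az":0.141,"dx":0,"dy":0,"dz":0,"gripper":60},{"ax":0,"ay":0,"az":0.14,"dx":0,"dy":0,"dz":0,"gripper":60},{"ax":0,"ay":0,"az":0,"dx":9,"dy":-38,"dz":0,"gripper":60},{"ax":0,"ay":0,"az":0,"dx":9,"dy":-38,"dz":0,"gripper":60},{"ax":0,"ay":0,"az":0,"dx":9,"dy":-38,"dz":0,"gripper":60}]' 60;python3 -m inch '[{"ax":0,"ay":0,"az":0,"dx":9,"dy":-38,"dz":0,"gripper":60},{"ax":0,"ay":0,"az":0,"dx":8,"dy":-38,"dz":0,"gripper":60},{"ax":0,"ay":0,"az":0,"dx":0,"dy":0,"dz":0,"gripper":60},{"ax":0,"ay":0,"az":0,"dx":0,"dy":0,"dz":0,"gripper":60}]'; python3 -c "
from h import *
go(.4248,.1086,.005,1.295)
c=optics.camera('top'); cv2.imwrite('pics/t2.png',cv2.resize(c['img'][200:400,90:360,::-1],None,fx=2.9,fy=2.9))"; python3 poses.py | grep -v "ply\|mug"
```

```text
time: 12.7
position: [0.4555, 0.1747, 0.123]
tool_rot: [0.137, 0.991, -0.0, 0.0]
ft_force: [0.0, -0.3, 1.0]
grip_width: 0.0523
time: 13.1
position: [0.4195, 0.1065, 0.1234]
tool_rot: [0.139, 0.99, 0.0, 0.0]
ft_force: [0.2, -0.3, -0.5]
grip_width: 0.0522
q6 -1.30 jaw 1.293 | az -0.002 (other way 3.139) then dx -4.5 dy 3.4 dz 118.4 pos [0.4195 0.1065 0.1234] F [ 0.2 -0.3 -0.5] t 13.1 w 0.0522 tilt [0.0006 0.0002]
white {'px': array([151., 212.]), 'A': np.int32(749), 'c': array([677.3, 422.2]), 'm': array([675.8, 418.5]), 'L': 109.5, 'W': 85.0, 'rang': np.float64(-0.082), 'pca': np.float64(2.461)}
white {'px': array([239., 214.]), 'A': np.int32(426), 'c': array([672.6, 219.3]), 'm': array([674.1, 221.7]), 'L': 126.1, 'W': 30.8, 'rang': np.float64(1.307), 'pca': np.float64(1.324)}
white {'px': array([370., 216.]), 'A': np.int32(426), 'c': array([672.5, -76.9]), 'm': array([672.8, -74. ]), 'L': 125.8, 'W': 30.9, 'rang': np.float64(1.327), 'pca': np.float64(1.315)}
white {'px': array([291., 216.]), 'A': np.int32(68), 'c': array([671.7, 104.8]), 'm': array([671.4, 105.8]), 'L': 50.1, 'W': 7
[... 1576 characters left out ...]
 np.int32(50), 'c': array([603.2, 268.1]), 'm': array([603.8, 268. ]), 'L': 90.8, 'W': 4.4, 'rang': np.float64(0.407), 'pca': np.float64(-2.725)}
wood {'px': array([318., 244.]), 'A': np.int32(342), 'c': array([605.2,  43.4]), 'm': array([605.5,  43.1]), 'L': 69.5, 'W': 24.9, 'rang': np.float64(-1.313), 'pca': np.float64(1.822)}
wood {'px': array([213., 295.]), 'A': np.int32(440), 'c': array([494.8, 269.5]), 'm': array([491.4, 270.1]), 'L': 90.3, 'W': 30.3, 'rang': np.float64(0.418), 'pca': np.float64(-2.76)}
wood {'px': array([151., 302.]), 'A': np.int32(145), 'c': array([475.4, 402. ]), 'm': array([475.6, 401.5]), 'L': 110.3, 'W': 54.4, 'rang': np.float64(0.079), 'pca': np.float64(-2.841)}
```

View pics/t2.png

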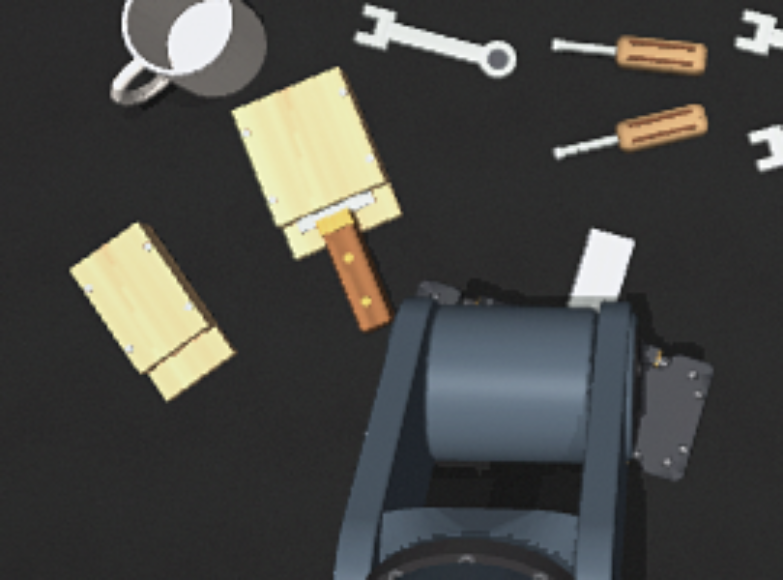

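```bash
python3 -m inch '[{"ax":0,"ay":0,"az":0,"dx":-4.5,"dy":3.4,"dz":35,"gripper":60},{"ax":0,"ay":0,"az":0,"dx":0,"dy":0,"dz":35,"gripper":60},{"ax":0,"ay":0,"az":0,"dx":0,"dy":0,"dz":30,"gripper":60},{"ax":0,"ay":0,"az":0,"dx":0,"dy":0,"dz":18,"gripper":60},{"ax":0,"ay":0,"az":0,"dx":0,"dy":0,"dz":0,"gripper":60},{"ax":0,"ay":0,"az":0,"dx":0,"dy":0,"dz":0,"gripper":60}]' 60;python3 -c "
from h import *
go(.4248,.1086,.005,1.295)"
python3 -m inch '[{"ax":0,"ay":0,"az":0,"dx":0,"dy":0,"dz":0,"gripper":0},{"ax":0,"ay":0,"az":0,"dx":0,"dy":0,"dz":0,"gripper":0},{"ax":0,"ay":0,"az":0,"dx":0,"dy":0,"dz":0,"gripper":0},{"ax":0,"ay":0,"az":0,"dx":0,"dy":0,"dz":0,"gripper":0},{"ax":0,"ay":0,"az":0,"dx":0,"dy":0,"dz":0,"gripper":0},{"ax":0,"ay":0,"az":0,"dx":0,"dy":0,"dz":0,"gripper":0}]' 60
python3 -m inch '[{"ax":0,"ay":0,"az":0,"dx":0,"dy":0,"dz":-5,"gripper":0},{"ax":0,"ay":0,"az":0,"dx":0,"dy":0,"dz":-10,"gripper":0},{"ax":0,"ay":0,"az":0,"dx":0,"dy":0,"dz":-20,"gripper":0},{"ax":0,"ay":0,"az":0,"dx":0,"dy":0,"dz":-20,"gripper":0},{"ax":0,"ay":0,"az":0,"dx":0,"dy":0,"dz":-20,"gripper":0},{"ax":0,"ay":0,"az":0,"dx":0,"dy":0,"dz":0,"gripper":0}]' 60
python3 -c "
from h import *
a=.6435; go(.4357-.15*np.cos(a),.4015-.15*np.sin(a),.08,1.5708+a)"
```

```text
time: 13.8
position: [0.4249, 0.1098, 0.0053]
tool_rot: [0.137, 0.991, 0.0, -0.0]
ft_force: [0.6, 0.4, -0.4]
grip_width: 0.0522
q6 -1.30 jaw 1.297 | az 0.002 (other way -3.140) then dx -0.3 dy -1.2 dz 0.3 pos [0.4249 0.1098 0.0053] F [ 0.6  0.4 -0.4] t 13.8 w 0.0522 tilt [0. 0.]
time: 14.4
position: [0.4247, 0.1091, 0.0061]
tool_rot: [0.137, 0.991, 0.0, 0.001]
ft_force: [-1.0, 0.9, 5.7]
grip_width: 0.0235
time: 15.0
position: [0.4256, 0.1091, 0.0827]
tool_rot: [0.137, 0.991, 0.0, 0.002]
ft_force: [-0.3, 0.2, -1.3]
grip_width: 0.0236
q6 -1.30 jaw 1.295 | az -0.919 (other way 2.222) then dx -33.5 dy 227.9 dz 2.2 pos [0.4256 0.1091 0.0827] F [-0.3  0.2 -1.3] t 15.0 w 0.0236 tilt [ 0.0049 -0.    ]
```

```bash
python3 -m inch '[{"ax":0,"ay":0,"az":-0.131,"dx":0,"dy":0,"dz":0,"gripper":0},{"ax":0,"ay":0,"az":-0.131,"dx":0,"dy":0,"dz":0,"gripper":0},{"ax":0,"ay":0,"az":-0.131,"dx":0,"dy":0,"dz":0,"gripper":0},{"ax":0,"ay":0,"az":-0.131,"dx":0,"dy":0,"dz":0,"gripper":0},{"ax":0,"ay":0,"az":-0.131,"dx":0,"dy":0,"dz":0,"gripper":0},{"ax":0,"ay":0,"az":-0.131,"dx":0,"dy":0,"dz":0,"gripper":0},{"ax":0,"ay":0,"az":-0.133,"dx":0,"dy":0,"dz":0,"gripper":0}]' 60
python3 -m inch '[{"ax":0,"ay":0,"az":0,"dx":-4.8,"dy":32.5,"dz":0,"gripper":0},{"ax":0,"ay":0,"az":0,"dx":-4.8,"dy":32.5,"dz":0,"gripper":0},{"ax":0,"ay":0,"az":0,"dx":-4.8,"dy":32.5,"dz":0,"gripper":0},{"ax":0,"ay":0,"az":0,"dx":-4.8,"dy":32.5,"dz":0,"gripper":0},{"ax":0,"ay":0,"az":0,"dx":-4.8,"dy":32.5,"dz":0,"gripper":0},{"ax":0,"ay":0,"az":0,"dx":-4.8,"dy":32.5,"dz":0,"gripper":0},{"ax":0,"ay":0,"az":0,"dx":-4.8,"dy":32.5,"dz":0,"gripper":0},{"ax":0,"ay":0,"az":0,"dx":0,"dy":0,"dz":0,"gripper":0}]' 60
python3 -m inch '[{"ax":0,"ay":0,"az":0,"dx":0,"dy":0,"dz":0,"gripper":0},{"ax":0,"ay":0,"az":0,"dx":0,"dy":0,"dz":0,"gripper":0}]' 60
python3 blade.py n pics/b5.png; python3 f.py n
```

```text
time: 15.7
position: [0.4237, 0.109, 0.0798]
tool_rot: [-0.319, 0.948, 0.0, -0.001]
ft_force: [0.5, 0.1, -1.5]
grip_width: 0.0235
time: 16.5
position: [0.3125, 0.3133, 0.0799]
tool_rot: [-0.318, 0.948, 0.0, -0.001]
ft_force: [0.9, -1.0, -1.3]
grip_width: 0.0234
time: 16.7
position: [0.3149, 0.3105, 0.0802]
tool_rot: [-0.316, 0.949, -0.0, -0.0]
ft_force: [-0.6, 0.3, -1.6]
grip_width: 0.0237
n 433 size 57.5 34.7 angle err -0.009 tip x -46.9 y -0.9 mm y at tip -0.1 ztop med 76.9 slope x 0.007 y -0.007 ztip(top) 77.1
TCP in holder x -151.3 y -0.3 z 80.2 F along slot -0.3 [-0.6  0.3 -1.6] jaw err 0.000
TCP in holder x -151.1 y -0.5 z 80.2 F along 0.5 side 0.1 up -1.9 w 0.0236 t 16.8
```

View pics/b5.png

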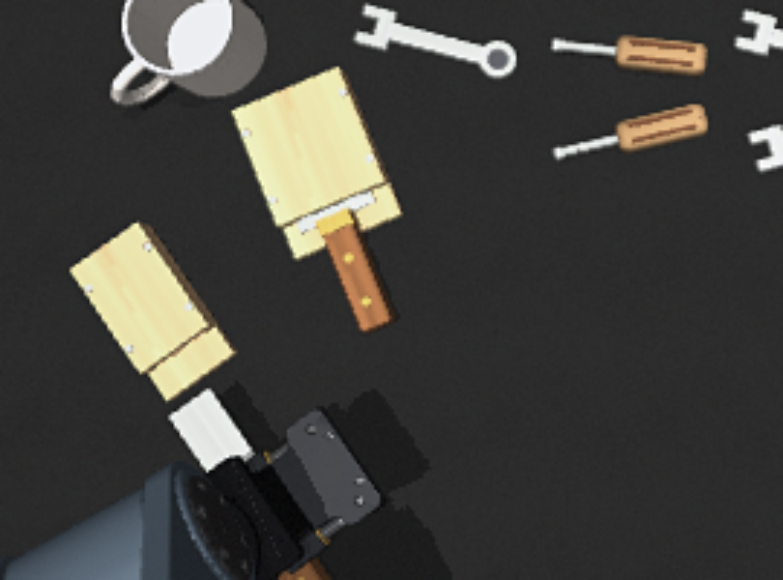

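```bash
python3 -m inch '[{"ax":0,"ay":0,"az":-0.006,"dx":0,"dy":0,"dz":15,"gripper":0},{"ax":0,"ay":0,"az":0,"dx":0,"dy":0,"dz":15,"gripper":0},{"ax":0,"ay":0,"az":0,"dx":0,"dy":0,"dz":15,"gripper":0},{"ax":0,"ay":0,"az":0,"dx":0,"dy":0,"dz":13,"gripper":0},{"ax":0,"ay":0,"az":0,"dx":0,"dy":0,"dz":0,"gripper":0},{"ax":0,"ay":0,"az":0,"dx":0,"dy":0,"dz":0,"gripper":0}]' 60
python3 blade.py n pics/b6.png;python3 blade.py n pics/b6.png
python3 -m inch '[{"ax":0,"ay":0,"az":0,"dx":-10,"dy":0,"dz":0,"gripper":0},{"ax":0,"ay":0,"az":0,"dx":-10,"dy":0,"dz":0,"gripper":0},{"ax":0,"ay":0,"az":0,"dx":-10,"dy":0,"dz":0,"gripper":0},{"ax":0,"ay":0,"az":0,"dx":-8,"dy":0,"dz":0,"gripper":0},{"ax":0,"ay":0,"az":0,"dx":0,"dy":0,"dz":0,"gripper":0}]' 60
python3 blade.py n pics/b7.png;python3 blade.py n pics/b7.png
```

```text
time: 17.35
position: [0.3152, 0.3105, 0.0225]
tool_rot: [-0.318, 0.948, -0.0, -0.0]
ft_force: [0.4, 0.6, -1.9]
grip_width: 0.0238
n 400 size 58.6 35.3 angle err 0.003 tip x -46.0 y -0.5 mm y at tip 0.3 ztop med 19.1 slope x -0.027 y -0.074 ztip(top) 18.0
TCP in holder x -151.0 y -0.5 z 22.5 F along slot 0.7 [ 0.4  0.6 -1.9] jaw err 0.000
n 402 size 58.4 35.3 angle err -0.011 tip x -45.6 y -0.1 mm y at tip 0.5 ztop med 19.4 slope x -0.042 y -0.076 ztip(top) 17.9
TCP in holder x -150.6 y -0.4 z 22.8 F along slot 0.6 [ 0.7  0.1 -1.9] jaw err 0.000
time: 17.95
position: [0.3472, 0.3357, 0.0228]
tool_rot: [-0.319, 0.948, 0.0, 0.002]
ft_force: [-0.1, -0.9, -1.6]
grip_width: 0.0232
n 346 size 54.5 34.8 angle err 0.017 tip x -5.3 y 0.1 mm y at tip 1.4 ztop med 19.6 slope x 0.006 y -0.023 ztip(top) 19.8
TCP in holder x -110.3 y 0.4 z 22.8 F along slot -0.6 [-0.1 -0.9 -1.6] jaw err 0.000
n 349 size 55.4 35.1 angle err 0.017 tip x -7.0 y 0.4 mm y at tip 1.5 ztop med 19.1 slope x 0.003 y -0.044 ztip(top) 19.1
TCP in holder x -111.9 y 0.5 z 22.6 F along slot -0.3 [-0.  -0.5 -2.3] jaw err 0.000
```

Aligned. Inserting: first 62 mm to tip ≈ 55 mm, then feeling for the stop.

```bash
python3 -m inch '[{"ax":0,"ay":0,"az":0.008,"dx":-5,"dy":-1,"dz":0.5,"gripper":0},{"ax":0,"ay":0,"az":0,"dx":-5,"dy":0,"dz":0,"gripper":0},{"ax":0,"ay":0,"az":0,"dx":-5,"dy":0,"dz":0,"gripper":0},{"ax":0,"ay":0,"az":0,"dx":-5,"dy":0,"dz":0,"gripper":0},{"ax":0,"ay":0,"az":0,"dx":0,"dy":0,"dz":0,"gripper":0}]' 60; python3 f.py n
python3 -m inch '[{"ax":0,"ay":0,"az":0,"dx":-5,"dy":0,"dz":0,"gripper":0},{"ax":0,"ay":0,"az":0,"dx":-5,"dy":0,"dz":0,"gripper":0},{"ax":0,"ay":0,"az":0,"dx":-5,"dy":0,"dz":0,"gripper":0},{"ax":0,"ay":0,"az":0,"dx":-5,"dy":0,"dz":0,"gripper":0},{"ax":0,"ay":0,"az":0,"dx":0,"dy":0,"dz":0,"gripper":0}]' 60; python3 f.py n
python3 -m inch '[{"ax":0,"ay":0,"az":0,"dx":-5,"dy":0,"dz":0,"gripper":0},{"ax":0,"ay":0,"az":0,"dx":-5,"dy":0,"dz":0,"gripper":0},{"ax":0,"ay":0,"az":0,"dx":-5,"dy":0,"dz":0,"gripper":0},{"ax":0,"ay":0,"az":0,"dx":-3,"dy":0,"dz":0,"gripper":0},{"ax":0,"ay":0,"az":0,"dx":-2,"dy":0,"dz":0,"gripper":0}]' 60; python3 f.py n
```

```text
time: 18.55
position: [0.3629, 0.3462, 0.0221]
tool_rot: [-0.315, 0.949, 0.0, 0.001]
ft_force: [0.3, -0.1, -1.1]
grip_width: 0.0236
TCP in holder x -91.4 y -0.6 z 22.1 F along 0.2 side -0.2 up -1.1 w 0.0236 t 18.6
time: 19.05
position: [0.3789, 0.3581, 0.0221]
tool_rot: [-0.315, 0.949, 0.0, 0.001]
ft_force: [0.0, 0.2, -1.6]
grip_width: 0.0234
TCP in holder x -71.4 y -0.6 z 22.1 F along 0.1 side 0.1 up -1.6 w 0.0234 t 19.1
time: 19.55
position: [0.3941, 0.3696, 0.0221]
tool_rot: [-0.315, 0.949, 0.0, 0.0]
ft_force: [0.1, 0.0, -1.4]
grip_width: 0.0237
TCP in holder x -52.4 y -0.6 z 22.1 F along 0.1 side -0.0 up -1.4 w 0.0237 t 19.6
```

```bash
python3 -m inch '[{"ax":0,"ay":0,"az":0,"dx":-2,"dy":0,"dz":0,"gripper":0},{"ax":0,"ay":0,"az":0,"dx":-2,"dy":0,"dz":0,"gripper":0},{"ax":0,"ay":0,"az":0,"dx":-1,"dy":0,"dz":0,"gripper":0},{"ax":0,"ay":0,"az":0,"dx":-1,"dy":0,"dz":0,"gripper":0}]' 60; python3 f.py n
python3 -m inch '[{"ax":0,"ay":0,"az":0,"dx":-1,"dy":0,"dz":0,"gripper":0},{"ax":0,"ay":0,"az":0,"dx":-1,"dy":0,"dz":0,"gripper":0}]' 60; python3 f.py n
python3 -m inch '[{"ax":0,"ay":0,"az":0,"dx":-1,"dy":0,"dz":0,"gripper":0},{"ax":0,"ay":0,"az":0,"dx":-1,"dy":0,"dz":0,"gripper":0}]' 60; python3 f.py n
python3 -m inch '[{"ax":0,"ay":0,"az":0,"dx":-1,"dy":0,"dz":0,"gripper":0},{"ax":0,"ay":0,"az":0,"dx":-1,"dy":0,"dz":0,"gripper":0}]' 60; python3 f.py n
```

```text
time: 19.95
position: [0.3985, 0.373, 0.0221]
tool_rot: [-0.315, 0.949, -0.0, -0.0]
ft_force: [0.0, -0.1, -1.4]
grip_width: 0.0233
TCP in holder x -46.9 y -0.5 z 22.1 F along -0.1 side -0.1 up -1.4 w 0.0233 t 19.9
time: 20.15
position: [0.4001, 0.3741, 0.022]
tool_rot: [-0.315, 0.949, -0.0, -0.0]
ft_force: [0.5, 0.2, -1.9]
grip_width: 0.0236
TCP in holder x -44.9 y -0.6 z 22.0 F along 0.6 side -0.2 up -1.9 w 0.0236 t 20.1
time: 20.35
position: [0.4018, 0.3754, 0.022]
tool_rot: [-0.315, 0.949, -0.0, -0.0]
ft_force: [-0.4, -0.7, -2.4]
grip_width: 0.0238
TCP in holder x -42.8 y -0.5 z 22.0 F along -0.8 side -0.3 up -2.4 w 0.0238 t 20.4
time: 20.55
position: [0.4034, 0.3766, 0.0221]
tool_rot: [-0.315, 0.949, -0.0, -0.0]
ft_force: [0.2, -0.6, -1.6]
grip_width: 0.0234
TCP in holder x -40.8 y -0.6 z 22.1 F along -0.2 side -0.6 up -1.6 w 0.0234 t 20.6
```

```bash

python3 -m inch '[{"ax":0,"ay":0,"az":0,"dx":-1,"dy":0,"dz":0,"gripper":0},{"ax":0,"ay":0,"az":0,"dx":-1,"dy":0,"dz":0,"gripper":0}]' 60; python3 f.py n
python3 -m inch '[{"ax":0,"ay":0,"az":0,"dx":-1,"dy":0,"dz":0,"gripper":0},{"ax":0,"ay":0,"az":0,"dx":-1,"dy":0,"dz":0,"gripper":0}]' 60; python3 f.py n
python3 -m inch '[{"ax":0,"ay":0,"az":0,"dx":-1,"dy":0,"dz":0,"gripper":0},{"ax":0,"ay":0,"az":0,"dx":-1,"dy":0,"dz":0,"gripper":0}]' 60; python3 f.py n
```

```text
time: 20.75
position: [0.405, 0.3778, 0.022]
tool_rot: [-0.315, 0.949, -0.0, -0.0]
ft_force: [0.5, -0.3, -1.1]
grip_width: 0.0236
TCP in holder x -38.8 y -0.6 z 22.0 F along 0.2 side -0.5 up -1.1 w 0.0236 t 20.8
time: 20.95
position: [0.4066, 0.379, 0.022]
tool_rot: [-0.315, 0.949, 0.0, -0.0]
ft_force: [0.3, 0.3, -1.5]
grip_width: 0.0235
TCP in holder x -36.8 y -0.6 z 22.0 F along 0.4 side 0.0 up -1.5 w 0.0235 t 20.9
time: 21.15
position: [0.4082, 0.3802, 0.022]
tool_rot: [-0.315, 0.949, -0.0, -0.0]
ft_force: [0.0, -0.2, -2.8]
grip_width: 0.0235
TCP in holder x -34.8 y -0.6 z 22.0 F along -0.1 side -0.1 up -2.8 w 0.0235 t 21.1
```

Tip is at about 70 mm. Continuing.

```bash

python3 -m inch '[{"ax":0,"ay":0,"az":0,"dx":-1,"dy":0,"dz":0,"gripper":0},{"ax":0,"ay":0,"az":0,"dx":-1,"dy":0,"dz":0,"gripper":0}]' 60; python3 f.py n
python3 -m inch '[{"ax":0,"ay":0,"az":0,"dx":-1,"dy":0,"dz":0,"gripper":0},{"ax":0,"ay":0,"az":0,"dx":-1,"dy":0,"dz":0,"gripper":0}]' 60; python3 f.py n
```

```text
time: 21.35
position: [0.4085, 0.3805, 0.0218]
tool_rot: [-0.315, 0.949, -0.0, -0.002]
ft_force: [-2.5, -2.2, 0.5]
grip_width: 0.0233
TCP in holder x -34.4 y -0.5 z 21.8 F along -3.4 side -0.3 up 0.5 w 0.0233 t 21.4
time: 21.55
position: [0.4084, 0.3806, 0.0216]
tool_rot: [-0.315, 0.949, -0.001, -0.004]
ft_force: [-5.4, -4.6, 1.6]
grip_width: 0.0238
TCP in holder x -34.4 y -0.4 z 21.6 F along -7.1 side -0.5 up 1.6 w 0.0238 t 21.6
```

```bash

python3 -m inch '[{"ax":0,"ay":0,"az":0,"dx":-1,"dy":0,"dz":0,"gripper":0},{"ax":0,"ay":0,"az":0,"dx":-1,"dy":0,"dz":0,"gripper":0}]' 60; python3 f.py n
```

```text
time: 21.75
position: [0.4084, 0.3807, 0.0215]
tool_rot: [-0.315, 0.949, -0.002, -0.006]
ft_force: [-7.4, -7.1, 2.1]
grip_width: 0.0234
TCP in holder x -34.4 y -0.2 z 21.5 F along -10.2 side -1.3 up 2.1 w 0.0234 t 21.8
```

Contact at TCP x = −34.4 mm (about 10 N). I'll ease off, lower onto the slot floor and release.

```bash
python3 -m inch '[{"ax":0,"ay":0,"az":0,"dx":4,"dy":0,"dz":1,"gripper":0},{"ax":0,"ay":0,"az":0,"dx":0,"dy":0,"dz":1,"gripper":0},{"ax":0,"ay":0,"az":0,"dx":0,"dy":0,"dz":1,"gripper":0},{"ax":0,"ay":0,"az":0,"dx":0,"dy":0,"dz":0,"gripper":0}]' 60;python3 f.py n
python3 -m inch '[{"ax":0,"ay":0,"az":0,"dx":0,"dy":0,"dz":1,"gripper":0},{"ax":0,"ay":0,"az":0,"dx":0,"dy":0,"dz":0,"gripper":0}]' 60;python3 f.py n
```

```text
time: 22.15
position: [0.4085, 0.3806, 0.0187]
tool_rot: [-0.315, 0.949, -0.0, -0.002]
ft_force: [-3.9, -3.5, -0.1]
grip_width: 0.0235
TCP in holder x -34.3 y -0.4 z 18.7 F along -5.2 side -0.5 up -0.1 w 0.0235 t 22.1
time: 22.35
position: [0.4084, 0.3805, 0.0181]
tool_rot: [-0.315, 0.949, -0.0, -0.002]
ft_force: [-5.4, -4.8, 2.9]
grip_width: 0.0235
TCP in holder x -34.4 y -0.4 z 18.1 F along -7.2 side -0.6 up 2.9 w 0.0235 t 22.4
```

```bash
python3 -m inch '[{"ax":0,"ay":0,"az":0,"dx":1,"dy":0,"dz":0.5,"gripper":0},{"ax":0,"ay":0,"az":0,"dx":0,"dy":0,"dz":0,"gripper":10},{"ax":0,"ay":0,"az":0,"dx":0,"dy":0,"dz":0,"gripper":40},{"ax":0,"ay":0,"az":0,"dx":0,"dy":0,"dz":0,"gripper":60},{"ax":0,"ay":0,"az":0,"dx":0,"dy":0,"dz":0,"gripper":60},{"ax":0,"ay":0,"az":0,"dx":0,"dy":0,"dz":0,"gripper":60}]' 60;python3 f.py n
python3 -m inch '[{"ax":0,"ay":0,"az":0,"dx":0,"dy":0,"dz":-20,"gripper":60},{"ax":0,"ay":0,"az":0,"dx":0,"dy":0,"dz":-40,"gripper":60},{"ax":0,"ay":0,"az":0,"dx":0,"dy":0,"dz":-40,"gripper":60},{"ax":0,"ay":0,"az":0,"dx":0,"dy":0,"dz":-30,"gripper":60}]' 60
python3 -c "
from h import *
go(.673,.2193,.13,1.315+1.5708)"
```

```text
time: 22.95
position: [0.41, 0.3813, 0.0177]
tool_rot: [-0.315, 0.949, 0.0, 0.001]
ft_force: [-0.4, -0.4, -0.5]
grip_width: 0.0474
TCP in holder x -32.7 y -0.7 z 17.7 F along -0.6 side -0.1 up -0.5 w 0.0474 t 22.9
time: 23.35
position: [0.4099, 0.3813, 0.1498]
tool_rot: [-0.315, 0.949, 0.0, 0.001]
ft_force: [0.1, -0.5, 1.4]
grip_width: 0.0522
q6 -1.66 jaw 2.212 | az -0.674 (other way 2.468) then dx 90.2 dy -295.5 dz 20.2 pos [0.4099 0.3813 0.1498] F [ 0.1 -0.5  1.4] t 23.4 w 0.0522 tilt [0.0026 0.0016]
```

```bash
python3 -m inch '[{"ax":0,"ay":0,"az":0.145,"dx":0,"dy":0,"dz":0,"gripper":50},{"ax":0,"ay":0,"az":0.145,"dx":0,"dy":0,"dz":0,"gripper":50},{"ax":0,"ay":0,"az":0.145,"dx":0,"dy":0,"dz":0,"gripper":50},{"ax":0,"ay":0,"az":0.145,"dx":0,"dy":0,"dz":0,"gripper":50},{"ax":0,"ay":0,"az":0.145,"dx":0,"dy":0,"dz":0,"gripper":50},{"ax":0,"ay":0,"az":0.145,"dx":0,"dy":0,"dz":0,"gripper":50},{"ax":0,"ay":0,"az":0.145,"dx":0,"dy":0,"dz":0,"gripper":50},{"ax":0,"ay":0,"az":0.145,"dx":0,"dy":0,"dz":0,"gripper":50}]' 40
python3 -m inch '[{"ax":0,"ay":0,"az":0.145,"dx":0,"dy":0,"dz":0,"gripper":50},{"ax":0,"ay":0,"az":0.145,"dx":0,"dy":0,"dz":0,"gripper":50},{"ax":0,"ay":0,"az":0.145,"dx":0,"dy":0,"dz":0,"gripper":50},{"ax":0,"ay":0,"az":0.145,"dx":0,"dy":0,"dz":0,"gripper":50},{"ax":0,"ay":0,"az":0.145,"dx":0,"dy":0,"dz":0,"gripper":50},{"ax":0,"ay":0,"az":0.145,"dx":0,"dy":0,"dz":0,"gripper":50},{"ax":0,"ay":0,"az":0.145,"dx":0,"dy":0,"dz":0,"gripper":50},{"ax":0,"ay":0,"az":0.145,"dx":0,"dy":0,"dz":0,"gripper":50}]' 40
cat > bins.py <<'E'
from h import *
c=optics.camera("top")
# rim points: depth-derived height 35..50 mm
v,u=np.mgrid[215:385,390:590]; uv=np.c_[u.ravel(),v.ravel()]
P=bydepth(c,uv); k=(P[:,2]>.037)&(P[:,2]<.052)
m=np.zeros(c["depth"].shape,np.uint8); m[uv[k,1],uv[k,0]]=1
n,l,st,ce=cv2.connectedComponentsWithStats(m)
for i in range(1,n):
    if st[i,4]<60: continue
    vv,uu=np.where(l==i); Q=onplane(c,np.c_[uu,vv],.045)[:,:2]
    print(ce[i].round(),st[i,4],cv2.minAreaRect((Q*1000).astype(np.float32)))
E
python3 bins.py; python3 poses.py | grep white
python3 -c "
from h import *
go(.673,.2193,.13,1.312+1.5708)
c=optics.camera('top'); cv2.imwrite('pics/t3.png',cv2.resize(c['img'][200:400,90:360,::-1],None,fx=2.9,fy=2.9))"
```

```text
time: 24.15
position: [0.4093, 0.3809, 0.1476]
tool_rot: [0.259, 0.966, 0.0, 0.0]
ft_force: [-0.4, 0.6, -0.2]
grip_width: 0.043
time: 24.95
position: [0.4093, 0.3809, 0.1476]
tool_rot: [0.746, 0.666, 0.0, 0.0]
ft_force: [1.0, -0.1, 0.5]
grip_width: 0.0436
[453. 276.] 683 ((534.4739990234375, -244.10458374023438), (160.99183654785156, 161.29461669921875), 67.66551208496094)
[536. 323.] 730 ((436.3597412109375, -421.7220764160156), (102.2393798828125, 191.34129333496094), 66.6115493774414)
white {'px': array([151., 212.]), 'A': np.int32(751), 'c': array([677.3, 422.2]), 'm': array([675.8, 418.5]), 'L': 109.5, 'W': 85.0, 'rang': np.float64(-0.082), 'pca': np.float64(2.458)}
white {'px': array([239., 214.]), 'A': np.int32(425), 'c': array([672.6, 219.1]), 'm': array([674. , 221.6]), 'L': 125.7, 'W': 30.8, 'rang': np.float64(1.307), 'pca': np.float64(1.326)}
white {'px': array([370., 216.]), 'A': np.int32(427), 'c': array([672.5, -76.9]), 'm': array([672.8, -73.9]), 'L': 125.8, 'W': 30.9, 'rang': np.float64(1.327), 'pca': np.float64(1.315)}
white {'px': array([291., 216.]), 'A': np.int32(
[... 524 characters left out ...]
[205., 272.]), 'A': np.int32(103), 'c': array([541.1, 292.5]), 'm': array([542.1, 292.3]), 'L': 60.1, 'W': 10.9, 'rang': np.float64(-1.155), 'pca': np.float64(1.98)}
white {'px': array([407., 292.]), 'A': np.int32(61), 'c': array([ 506.6, -154.3]), 'm': array([ 503.1, -156.2]), 'L': 35.5, 'W': 11.1, 'rang': np.float64(-0.012), 'pca': np.float64(2.997)}
white {'px': array([153., 320.]), 'A': np.int32(38), 'c': array([434.7, 403.1]), 'm': array([435.3, 401. ]), 'L': 32.5, 'W': 8.0, 'rang': np.float64(-1.055), 'pca': np.float64(2.17)}
q6 0.66 jaw -0.108 | az 0.151 (other way -2.991) then dx -88.7 dy 296.3 dz 17.6 pos [0.4092 0.3809 0.1476] F [-0.2  0.3 -0.2] t 25.1 w 0.0434 tilt [0.0006 0.0004]
```

View pics/t3.png

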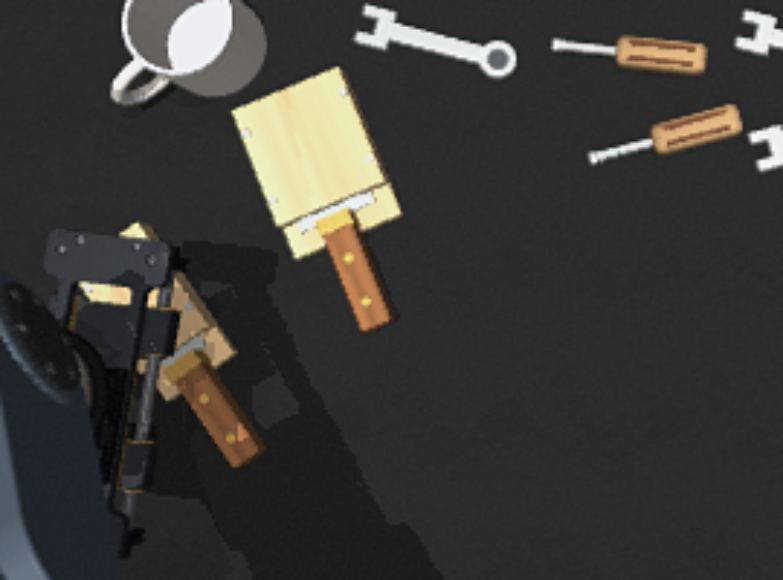

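```bash
python3 -m inch '[{"ax":0,"ay":0,"az":0.149,"dx":0,"dy":0,"dz":0,"gripper":50},{"ax":0,"ay":0,"az":0,"dx":-12.7,"dy":42.3,"dz":0,"gripper":50},{"ax":0,"ay":0,"az":0,"dx":-12.7,"dy":42.3,"dz":0,"gripper":50},{"ax":0,"ay":0,"az":0,"dx":-12.7,"dy":42.3,"dz":0,"gripper":50},{"ax":0,"ay":0,"az":0,"dx":-12.7,"dy":42.3,"dz":0,"gripper":50},{"ax":0,"ay":0,"az":0,"dx":-12.7,"dy":42.3,"dz":0,"gripper":50},{"ax":0,"ay":0,"az":0,"dx":-12.7,"dy":42.3,"dz":0,"gripper":50},{"ax":0,"ay":0,"az":0,"dx":-12.7,"dy":42.3,"dz":0,"gripper":50}]' 40
python3 -m inch '[{"ax":0,"ay":0,"az":0,"dx":0,"dy":0,"dz":40,"gripper":45},{"ax":0,"ay":0,"az":0,"dx":0,"dy":0,"dz":40,"gripper":45},{"ax":0,"ay":0,"az":0,"dx":0,"dy":0,"dz":0,"gripper":45},{"ax":0,"ay":0,"az":0,"dx":0,"dy":0,"dz":0,"gripper":45},{"ax":0,"ay":0,"az":0,"dx":0,"dy":0,"dz":0,"gripper":45}]' 40
python3 -c "
from h import *
go(.673,.2193,.002,1.312+1.5708)
c=optics.camera('wrist'); cv2.imwrite('pics/w2.png',c['img'][:,:,::-1])
c=optics.camera('side'); cv2.imwrite('pics/s3.png',cv2.resize(c['img'][100:300,200:460,::-1],None,fx=2.5,fy=2.5))"
```

```text
time: 25.9
position: [0.6741, 0.2183, 0.1474]
tool_rot: [0.791, 0.612, 0.0, -0.0]
ft_force: [0.8, 0.3, 0.4]
grip_width: 0.0435
time: 26.4
position: [0.6744, 0.2201, 0.0699]
tool_rot: [0.791, 0.611, 0.002, 0.001]
ft_force: [1.1, -0.3, 0.5]
grip_width: 0.039
q6 0.41 jaw -0.256 | az 0.003 (other way -3.138) then dx -1.3 dy -1.4 dz 67.9 pos [0.6744 0.2201 0.0699] F [ 1.1 -0.3  0.5] t 26.4 w 0.0390 tilt [0.0043 0.0007]
```

View pics/w2.png

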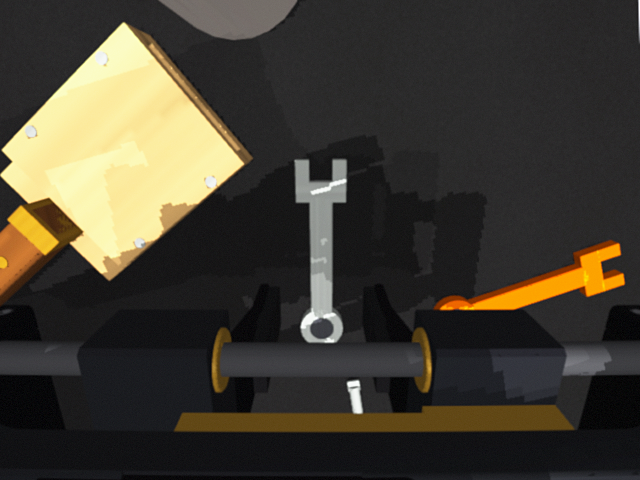

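View pics/s3.png

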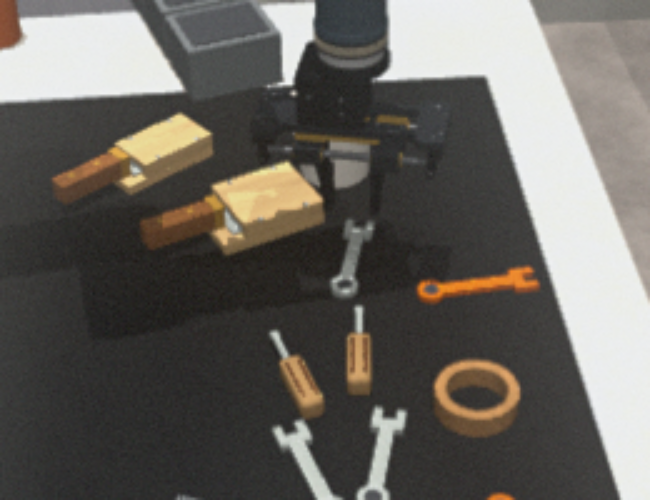

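```bash
python3 -m inch '[{"ax":0,"ay":0,"az":0,"dx":-1,"dy":-1,"dz":30,"gripper":45},{"ax":0,"ay":0,"az":0,"dx":0,"dy":0,"dz":25,"gripper":45},{"ax":0,"ay":0,"az":0,"dx":0,"dy":0,"dz":11,"gripper":45},{"ax":0,"ay":0,"az":0,"dx":0,"dy":0,"dz":0,"gripper":45},{"ax":0,"ay":0,"az":0,"dx":0,"dy":0,"dz":0,"gripper":45}]' 40
python3 -m inch '[{"ax":0,"ay":0,"az":0,"dx":0,"dy":0,"dz":0,"gripper":0},{"ax":0,"ay":0,"az":0,"dx":0,"dy":0,"dz":0,"gripper":0},{"ax":0,"ay":0,"az":0,"dx":0,"dy":0,"dz":0,"gripper":0},{"ax":0,"ay":0,"az":0,"dx":0,"dy":0,"dz":0,"gripper":0},{"ax":0,"ay":0,"az":0,"dx":0,"dy":0,"dz":0,"gripper":0}]' 60
python3 -m inch '[{"ax":0,"ay":0,"az":0,"dx":0,"dy":0,"dz":-10,"gripper":0},{"ax":0,"ay":0,"az":0,"dx":0,"dy":0,"dz":-25,"gripper":0},{"ax":0,"ay":0,"az":0,"dx":0,"dy":0,"dz":-40,"gripper":0},{"ax":0,"ay":0,"az":0,"dx":0,"dy":0,"dz":-45,"gripper":0},{"ax":0,"ay":0,"az":0,"dx":0,"dy":0,"dz":0,"gripper":0}]' 60
python3 -c "
from h import *
go(.436,-.422,.12,1.5708-.408)
c=optics.camera('side'); cv2.imwrite('pics/s4.png',cv2.resize(c['img'][50:300,150:500,::-1],None,fx=2.2,fy=2.2))"
```

```text
time: 27.0
position: [0.6727, 0.2191, 0.003]
tool_rot: [0.792, 0.611, 0.001, 0.001]
ft_force: [-0.1, 0.4, 0.8]
grip_width: 0.0393
time: 27.5
position: [0.6719, 0.2187, 0.0019]
tool_rot: [0.792, 0.611, 0.0, 0.0]
ft_force: [-0.1, 0.2, 1.0]
grip_width: 0.0129
time: 28.0
position: [0.6766, 0.2198, 0.1299]
tool_rot: [0.792, 0.611, 0.007, 0.003]
ft_force: [1.8, -0.3, -0.7]
grip_width: 0.0124
q6 0.41 jaw -0.257 | az -1.420 (other way 1.722) then dx -33.7 dy -684.7 dz 4.7 pos [0.6766 0.2198 0.1299] F [ 1.8 -0.3 -0.7] t 28.0 w 0.0124 tilt [0.0148 0.0026]
```

View pics/s4.png

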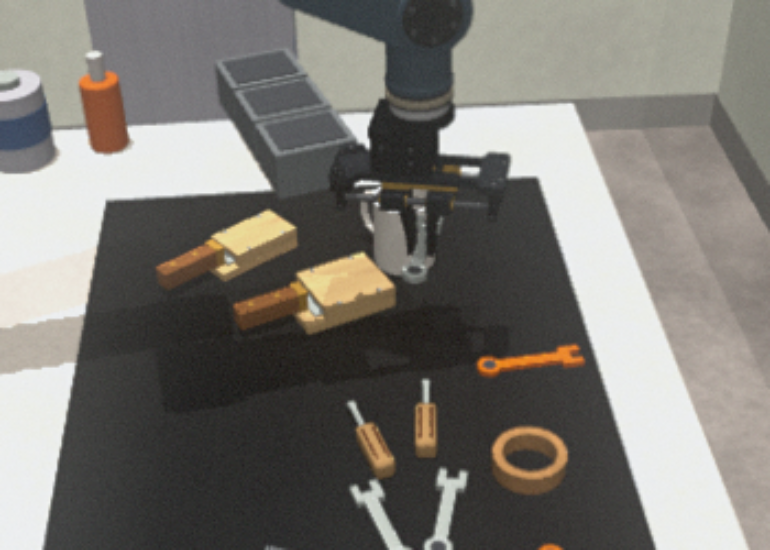

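```bash
python3 -m inch '[{"ax":0,"ay":0,"az":-0.142,"dx":0,"dy":0,"dz":0,"gripper":0},{"ax":0,"ay":0,"az":-0.142,"dx":0,"dy":0,"dz":0,"gripper":0},{"ax":0,"ay":0,"az":-0.142,"dx":0,"dy":0,"dz":0,"gripper":0},{"ax":0,"ay":0,"az":-0.142,"dx":0,"dy":0,"dz":0,"gripper":0},{"ax":0,"ay":0,"az":-0.142,"dx":0,"dy":0,"dz":0,"gripper":0},{"ax":0,"ay":0,"az":-0.142,"dx":0,"dy":0,"dz":0,"gripper":0},{"ax":0,"ay":0,"az":-0.142,"dx":0,"dy":0,"dz":0,"gripper":0},{"ax":0,"ay":0,"az":-0.142,"dx":0,"dy":0,"dz":0,"gripper":0}]' 60
python3 -m inch '[{"ax":0,"ay":0,"az":-0.142,"dx":0,"dy":0,"dz":0,"gripper":0},{"ax":0,"ay":0,"az":-0.142,"dx":0,"dy":0,"dz":0,"gripper":0},{"ax":0,"ay":0,"az":0,"dx":-2.4,"dy":-30,"dz":0,"gripper":0},{"ax":0,"ay":0,"az":0,"dx":-2.4,"dy":-46,"dz":0,"gripper":0},{"ax":0,"ay":0,"az":0,"dx":-2.4,"dy":-46,"dz":0,"gripper":0},{"ax":0,"ay":0,"az":0,"dx":-2.4,"dy":-46,"dz":0,"gripper":0},{"ax":0,"ay":0,"az":0,"dx":-2.4,"dy":-46,"dz":0,"gripper":0},{"ax":0,"ay":0,"az":0,"dx":-2.4,"dy":-46,"dz":0,"gripper":0}]' 60
python3 -m inch '[{"ax":0,"ay":0,"az":0,"dx":-2.4,"dy":-46,"dz":0,"gripper":0},{"ax":0,"ay":0,"az":0,"dx":-2.4,"dy":-46,"dz":0,"gripper":0},{"ax":0,"ay":0,"az":0,"dx":-2.4,"dy":-46,"dz":0,"gripper":0},{"ax":0,"ay":0,"az":0,"dx":-2.4,"dy":-46,"dz":0,"gripper":0},{"ax":0,"ay":0,"az":0,"dx":-2.4,"dy":-46,"dz":0,"gripper":0},{"ax":0,"ay":0,"az":0,"dx":-2.4,"dy":-46,"dz":0,"gripper":0},{"ax":0,"ay":0,"az":0,"dx":-2.4,"dy":-46,"dz":0,"gripper":0},{"ax":0,"ay":0,"az":0,"dx":0,"dy":0,"dz":0,"gripper":0}]' 60
python3 -c "
from h import *
go(.436,-.422,.02,1.5708-.408)
c=optics.camera('side'); cv2.imwrite('pics/s5.png',cv2.resize(c['img'][250:480,150:500,::-1],None,fx=2.2,fy=2.2))"
```

```text
time: 28.85
position: [0.67, 0.2185, 0.1198]
tool_rot: [0.336, 0.942, -0.001, -0.002]
ft_force: [-0.2, -0.8, -1.3]
grip_width: 0.0131
time: 29.65
position: [0.5795, -0.0268, 0.1204]
tool_rot: [0.202, 0.979, 0.0, -0.002]
ft_force: [0.1, -0.0, -1.2]
grip_width: 0.0128
time: 30.45
position: [0.4675, -0.3337, 0.1208]
tool_rot: [0.206, 0.979, -0.001, 0.0]
ft_force: [0.0, -0.8, -0.7]
grip_width: 0.0131
q6 -1.97 jaw 1.157 | az -0.006 (other way 3.135) then dx -6.0 dy -93.3 dz 101.1 pos [ 0.4675 -0.3337  0.1208] F [ 0.  -0.8 -0.7] t 30.4 w 0.0131 tilt [ 0.0001 -0.0026]
```

View pics/s5.png

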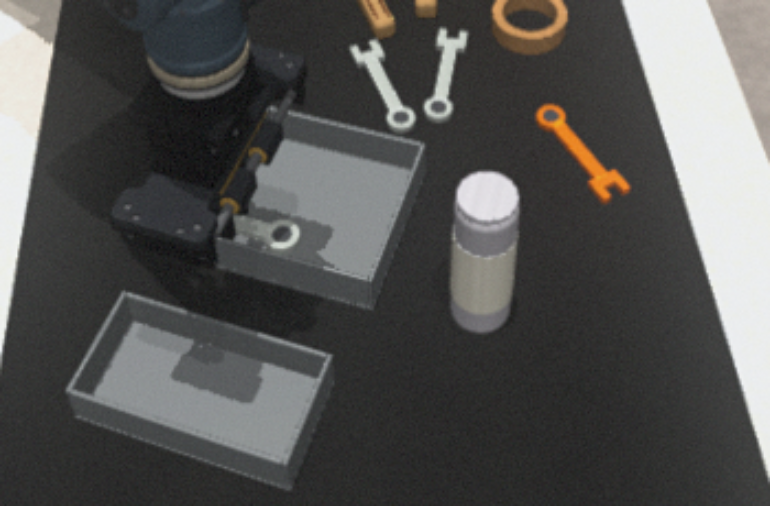

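```bash
python3 -m inch '[{"ax":0,"ay":0,"az":0,"dx":-3,"dy":-47,"dz":0,"gripper":0},{"ax":0,"ay":0,"az":0,"dx":-3,"dy":-46,"dz":0,"gripper":0},{"ax":0,"ay":0,"az":0,"dx":0,"dy":0,"dz":20,"gripper":0},{"ax":0,"ay":0,"az":0,"dx":0,"dy":0,"dz":35,"gripper":0},{"ax":0,"ay":0,"az":0,"dx":0,"dy":0,"dz":30,"gripper":0},{"ax":0,"ay":0,"az":0,"dx":0,"dy":0,"dz":20,"gripper":0},{"ax":0,"ay":0,"az":0,"dx":0,"dy":0,"dz":0,"gripper":0},{"ax":0,"ay":0,"az":0,"dx":0,"dy":0,"dz":0,"gripper":0}]' 60
python3 -m inch '[{"ax":0,"ay":0,"az":0,"dx":0,"dy":0,"dz":0,"gripper":30},{"ax":0,"ay":0,"az":0,"dx":0,"dy":0,"dz":0,"gripper":35},{"ax":0,"ay":0,"az":0,"dx":0,"dy":0,"dz":0,"gripper":35},{"ax":0,"ay":0,"az":0,"dx":0,"dy":0,"dz":-30,"gripper":35},{"ax":0,"ay":0,"az":0,"dx":0,"dy":0,"dz":-40,"gripper":35},{"ax":0,"ay":0,"az":0,"dx":0,"dy":0,"dz":-40,"gripper":40},{"ax":0,"ay":0,"az":0,"dx":0,"dy":0,"dz":0,"gripper":40}]' 40
python3 poses.py | grep "white\|wood" | cut -c1-170
python3 -c "
from h import *
go(.608,-.088,.12,1.861+1.5708)
c=optics.camera('side'); cv2.imwrite('pics/s6.png',cv2.resize(c['img'][150:480,150:500,::-1],None,fx=1.8,fy=1.8))"
```

```text
time: 31.3
position: [0.4381, -0.4141, 0.0161]
tool_rot: [0.202, 0.979, 0.001, -0.001]
ft_force: [-0.0, 0.5, -0.4]
grip_width: 0.0131
time: 32.0
position: [0.4407, -0.4193, 0.1332]
tool_rot: [0.202, 0.979, -0.005, 0.005]
ft_force: [1.1, -1.3, -0.3]
grip_width: 0.0339
white {'px': array([152., 212.]), 'A': np.int32(748), 'c': array([677.3, 422.2]), 'm': array([675.9, 418.5]), 'L': 109.5, 'W': 85.0, 'rang': np.float64(-0.082), 'pca': np
white {'px': array([370., 216.]), 'A': np.int32(426), 'c': array([672.5, -76.9]), 'm': array([672.8, -74. ]), 'L': 125.8, 'W': 30.9, 'rang': np.float64(1.327), 'pca': np.
white {'px': array([291., 216.]), 'A': np.int32(68), 'c': array([671.7, 104.8]), 'm': array([671.3, 105.5]), 'L': 50.1, 'W': 7.3, 'rang': np.float64(1.469), 'pca': np.flo
white {'px': array([375., 245.]), 'A': np.int32(435), 'c': array([608.1, -87.9]), 'm': array([606.6, -84.3]), 'L': 126.0, 'W': 31.3, 'rang': np.float64(-1.28), 'pca': np.
white {'px': array([303., 252.]), 'A': np.int32(67), 'c': array([591.4,  75.6]), 'm': array([590.3,  76.9]), 'L': 49.4, 'W': 8.6, 'rang': np.float64
[... 1368 characters left out ...]
4(-1.297), 'pca': np.f
wood {'px': array([213., 295.]), 'A': np.int32(439), 'c': array([494.5, 271.1]), 'm': array([491.4, 270.1]), 'L': 91.0, 'W': 29.9, 'rang': np.float64(0.36), 'pca': np.flo
wood {'px': array([152., 296.]), 'A': np.int32(115), 'c': array([490.8, 402.7]), 'm': array([487.4, 400.6]), 'L': 96.1, 'W': 13.3, 'rang': np.float64(0.55), 'pca': np.flo
wood {'px': array([164., 342.]), 'A': np.int32(445), 'c': array([391.2, 372.3]), 'm': array([390.1, 370. ]), 'L': 89.9, 'W': 32.9, 'rang': np.float64(0.534), 'pca': np.fl
q6 -2.11 jaw 1.163 | az 0.873 (other way -2.269) then dx 267.8 dy 255.8 dz 9.1 pos [ 0.4395 -0.4177  0.1306] F [-0.8 -0.9  0.1] t 32.0 w 0.0343 tilt [ 0.005 -0.007]
```

View pics/s6.png

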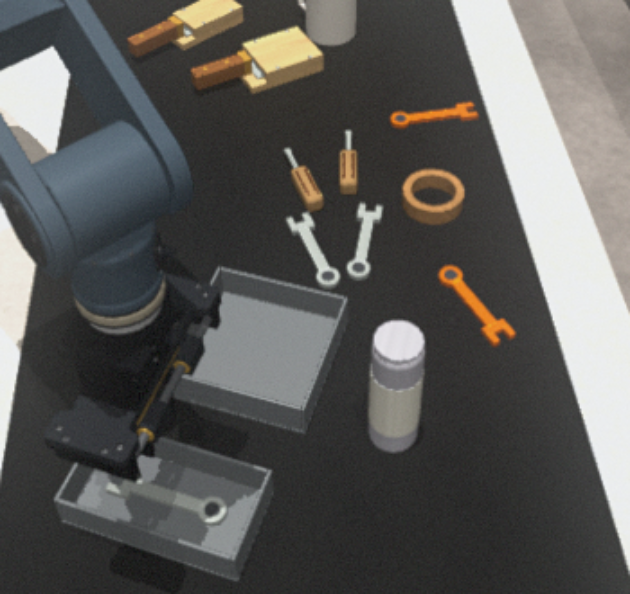

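```bash
python3 -m inch '[{"ax":0,"ay":0,"az":0.145,"dx":0,"dy":0,"dz":0,"gripper":40},{"ax":0,"ay":0,"az":0.146,"dx":0,"dy":0,"dz":0,"gripper":40},{"ax":0,"ay":0,"az":0.146,"dx":0,"dy":0,"dz":0,"gripper":40},{"ax":0,"ay":0,"az":0.145,"dx":0,"dy":0,"dz":0,"gripper":40},{"ax":0,"ay":0,"az":0.146,"dx":0,"dy":0,"dz":0,"gripper":40},{"ax":0,"ay":0,"az":0.145,"dx":0,"dy":0,"dz":0,"gripper":40}]' 40
python3 -m inch '[{"ax":0,"ay":0,"az":0,"dx":33.5,"dy":32,"dz":0,"gripper":40},{"ax":0,"ay":0,"az":0,"dx":33.5,"dy":32,"dz":0,"gripper":40},{"ax":0,"ay":0,"az":0,"dx":33.5,"dy":32,"dz":0,"gripper":40},{"ax":0,"ay":0,"az":0,"dx":33.5,"dy":32,"dz":0,"gripper":40},{"ax":0,"ay":0,"az":0,"dx":33.5,"dy":32,"dz":0,"gripper":40},{"ax":0,"ay":0,"az":0,"dx":33.5,"dy":32,"dz":0,"gripper":40},{"ax":0,"ay":0,"az":0,"dx":33.5,"dy":32,"dz":0,"gripper":40},{"ax":0,"ay":0,"az":0,"dx":33.5,"dy":32,"dz":0,"gripper":40}]' 40
python3 -m inch '[{"ax":0,"ay":0,"az":0,"dx":0,"dy":0,"dz":35,"gripper":40},{"ax":0,"ay":0,"az":0,"dx":0,"dy":0,"dz":25,"gripper":40},{"ax":0,"ay":0,"az":0,"dx":0,"dy":0,"dz":0,"gripper":40},{"ax":0,"ay":0,"az":0,"dx":0,"dy":0,"dz":0,"gripper":40}]' 40
python3 -c "
from h import *
go(.608,-.088,.002,1.858+1.5708)
c=optics.camera('wrist'); cv2.imwrite('pics/w3.png',c['img'][:,:,::-1])"
```

```text
time: 32.7
position: [0.4371, -0.4145, 0.1248]
tool_rot: [0.6, 0.8, 0.001, -0.002]
ft_force: [0.0, -0.4, 0.1]
grip_width: 0.0351
time: 33.5
position: [0.606, -0.0835, 0.1248]
tool_rot: [0.598, 0.802, -0.001, -0.002]
ft_force: [-1.4, 0.2, -0.1]
grip_width: 0.0349
time: 33.9
position: [0.6056, -0.0854, 0.0653]
tool_rot: [0.598, 0.802, -0.001, -0.002]
ft_force: [0.6, -0.4, 0.8]
grip_width: 0.0347
q6 -0.61 jaw 0.290 | az 0.003 (other way -3.139) then dx -3.3 dy 1.7 dz 63.3 pos [ 0.6056 -0.0854  0.0653] F [ 0.6 -0.4  0.8] t 33.9 w 0.0347 tilt [-0.0031  0.001 ]
```

View pics/w3.png

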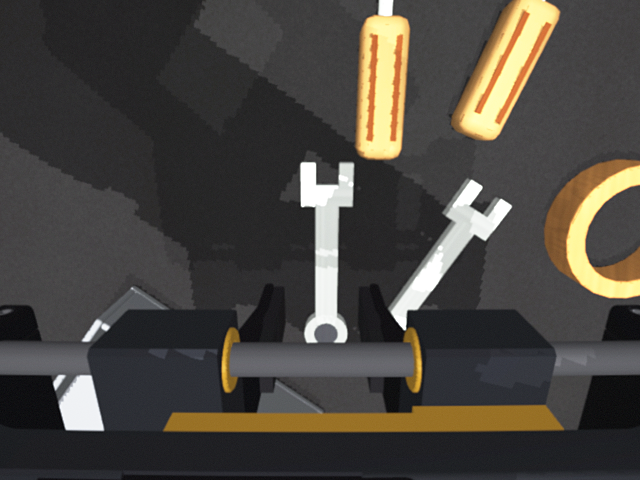

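```bash
python3 -m inch '[{"ax":0,"ay":0,"az":0,"dx":-3,"dy":1.5,"dz":30,"gripper":40},{"ax":0,"ay":0,"az":0,"dx":0,"dy":0,"dz":22,"gripper":40},{"ax":0,"ay":0,"az":0,"dx":0,"dy":0,"dz":10,"gripper":40},{"ax":0,"ay":0,"az":0,"dx":0,"dy":0,"dz":0,"gripper":40},{"ax":0,"ay":0,"az":0,"dx":0,"dy":0,"dz":0,"gripper":40}]' 40
python3 -m inch '[{"ax":0,"ay":0,"az":0,"dx":0,"dy":0,"dz":0,"gripper":0},{"ax":0,"ay":0,"az":0,"dx":0,"dy":0,"dz":0,"gripper":0},{"ax":0,"ay":0,"az":0,"dx":0,"dy":0,"dz":0,"gripper":0},{"ax":0,"ay":0,"az":0,"dx":0,"dy":0,"dz":0,"gripper":0},{"ax":0,"ay":0,"az":0,"dx":0,"dy":0,"dz":0,"gripper":0}]' 60
python3 -m inch '[{"ax":0,"ay":0,"az":0,"dx":0,"dy":0,"dz":-10,"gripper":0},{"ax":0,"ay":0,"az":0,"dx":0,"dy":0,"dz":-25,"gripper":0},{"ax":0,"ay":0,"az":0,"dx":0,"dy":0,"dz":-40,"gripper":0},{"ax":0,"ay":0,"az":0,"dx":0,"dy":0,"dz":-45,"gripper":0},{"ax":0,"ay":0,"az":0,"dx":0,"dy":0,"dz":0,"gripper":0}]' 60
python3 -c "
from h import *
go(.436,-.422,.12,1.5708-.408)
c=optics.camera('side'); cv2.imwrite('pics/s7.png',cv2.resize(c['img'][150:480,150:500,::-1],None,fx=1.8,fy=1.8))"
```

```text
time: 34.45
position: [0.6097, -0.0886, 0.0057]
tool_rot: [0.598, 0.802, 0.0, 0.001]
ft_force: [-0.2, 0.2, 0.5]
grip_width: 0.0349
time: 34.95
position: [0.6093, -0.0881, 0.0051]
tool_rot: [0.598, 0.802, 0.0, 0.0]
ft_force: [-1.1, 0.2, 4.0]
grip_width: 0.0119
time: 35.45
position: [0.6133, -0.0894, 0.1313]
tool_rot: [0.597, 0.802, 0.002, 0.006]
ft_force: [1.6, -0.2, -0.1]
grip_width: 0.012
q6 -0.62 jaw 0.290 | az -0.873 (other way 2.269) then dx 30.9 dy -375.7 dz 10.4 pos [ 0.6133 -0.0894  0.1313] F [ 1.6 -0.2 -0.1] t 35.5 w 0.0120 tilt [ 0.0126 -0.0042]
```

View pics/s7.png

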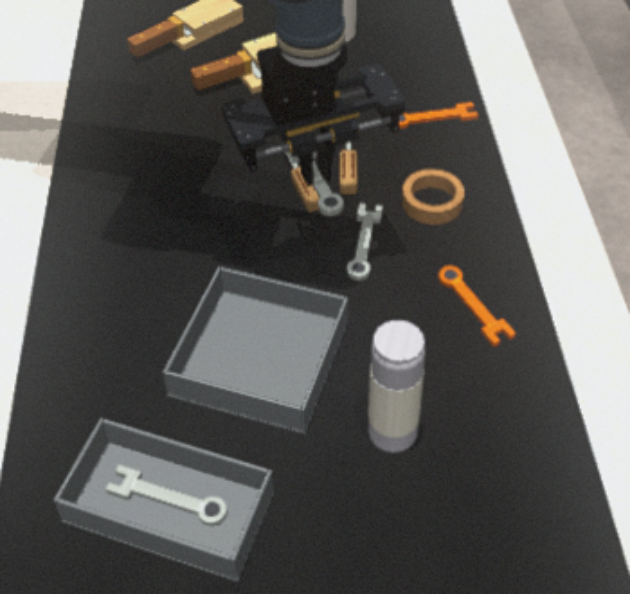

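```bash
python3 -m inch '[{"ax":0,"ay":0,"az":-0.145,"dx":0,"dy":0,"dz":0,"gripper":0},{"ax":0,"ay":0,"az":-0.146,"dx":0,"dy":0,"dz":0,"gripper":0},{"ax":0,"ay":0,"az":-0.146,"dx":0,"dy":0,"dz":0,"gripper":0},{"ax":0,"ay":0,"az":-0.145,"dx":0,"dy":0,"dz":0,"gripper":0},{"ax":0,"ay":0,"az":-0.146,"dx":0,"dy":0,"dz":0,"gripper":0},{"ax":0,"ay":0,"az":-0.145,"dx":0,"dy":0,"dz":0,"gripper":0}]' 60
python3 -m inch '[{"ax":0,"ay":0,"az":0,"dx":3.9,"dy":-47,"dz":0,"gripper":0},{"ax":0,"ay":0,"az":0,"dx":3.9,"dy":-47,"dz":0,"gripper":0},{"ax":0,"ay":0,"az":0,"dx":3.9,"dy":-47,"dz":0,"gripper":0},{"ax":0,"ay":0,"az":0,"dx":3.9,"dy":-47,"dz":0,"gripper":0},{"ax":0,"ay":0,"az":0,"dx":3.9,"dy":-47,"dz":0,"gripper":0},{"ax":0,"ay":0,"az":0,"dx":3.9,"dy":-47,"dz":0,"gripper":0},{"ax":0,"ay":0,"az":0,"dx":3.9,"dy":-47,"dz":0,"gripper":0},{"ax":0,"ay":0,"az":0,"dx":3.9,"dy":-47,"dz":0,"gripper":0}]' 60
python3 -m inch '[{"ax":0,"ay":0,"az":0,"dx":0,"dy":0,"dz":0,"gripper":0},{"ax":0,"ay":0,"az":0,"dx":0,"dy":0,"dz":0,"gripper":0}]' 60
python3 -c "
from h import *
go(.436,-.422,.025,1.5708-.408)
c=optics.camera('side'); cv2.imwrite('pics/s8.png',cv2.resize(c['img'][150:480,150:500,::-1],None,fx=1.8,fy=1.8))"
```

```text
time: 36.1
position: [0.6074, -0.0876, 0.1228]
tool_rot: [0.2, 0.98, 0.0, -0.002]
ft_force: [0.2, 0.4, -0.4]
grip_width: 0.0118
time: 36.9
position: [0.4291, -0.4213, 0.1229]
tool_rot: [0.203, 0.979, 0.001, -0.001]
ft_force: [-0.1, -0.1, -1.4]
grip_width: 0.0121
time: 37.1
position: [0.4296, -0.4209, 0.123]
tool_rot: [0.204, 0.979, 0.001, -0.001]
ft_force: [0.7, 0.0, -1.4]
grip_width: 0.0118
q6 -2.12 jaw 1.160 | az -0.003 (other way 3.139) then dx -6.6 dy 1.3 dz 98.0 pos [ 0.4296 -0.4209  0.123 ] F [ 0.7  0.  -1.4] t 37.1 w 0.0118 tilt [-0.0017  0.0031]
```

View pics/s8.png

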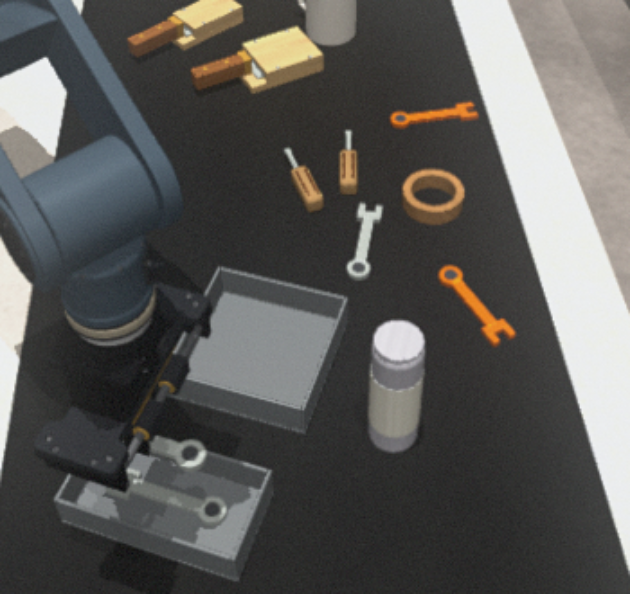

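```bash
python3 -m inch '[{"ax":0,"ay":0,"az":0,"dx":-6,"dy":-12,"dz":25,"gripper":0},{"ax":0,"ay":0,"az":0,"dx":0,"dy":0,"dz":35,"gripper":0},{"ax":0,"ay":0,"az":0,"dx":0,"dy":0,"dz":30,"gripper":0},{"ax":0,"ay":0,"az":0,"dx":0,"dy":0,"dz":12,"gripper":0},{"ax":0,"ay":0,"az":0,"dx":0,"dy":0,"dz":0,"gripper":0},{"ax":0,"ay":0,"az":0,"dx":0,"dy":0,"dz":0,"gripper":0}]' 60
python3 -m inch '[{"ax":0,"ay":0,"az":0,"dx":0,"dy":0,"dz":0,"gripper":27},{"ax":0,"ay":0,"az":0,"dx":0,"dy":0,"dz":0,"gripper":27},{"ax":0,"ay":0,"az":0,"dx":0,"dy":0,"dz":0,"gripper":27},{"ax":0,"ay":0,"az":0,"dx":0,"dy":0,"dz":-30,"gripper":27},{"ax":0,"ay":0,"az":0,"dx":0,"dy":0,"dz":-40,"gripper":35},{"ax":0,"ay":0,"az":0,"dx":0,"dy":0,"dz":-40,"gripper":40},{"ax":0,"ay":0,"az":0,"dx":0,"dy":0,"dz":0,"gripper":40}]' 40
python3 -c "
from h import *
go(.6725,-.077,.12,1.321+1.5708)
c=optics.camera('side'); cv2.imwrite('pics/s9.png',cv2.resize(c['img'][150:480,150:500,::-1],None,fx=1.8,fy=1.8))"; python3 poses.py | grep "white" | cut -c1-170
```

```text
time: 37.75
position: [0.4328, -0.4338, 0.0232]
tool_rot: [0.202, 0.979, -0.0, 0.0]
ft_force: [0.9, -0.5, -0.1]
grip_width: 0.0121
time: 38.45
position: [0.4345, -0.438, 0.1392]
tool_rot: [0.202, 0.979, -0.005, 0.005]
ft_force: [0.7, -0.9, 0.5]
grip_width: 0.0338
q6 -2.13 jaw 1.163 | az 1.413 (other way -1.729) then dx 408.8 dy 141.2 dz 17.0 pos [ 0.4345 -0.438   0.1392] F [ 0.7 -0.9  0.5] t 38.5 w 0.0338 tilt [ 0.0077 -0.0112]
white {'px': array([152., 212.]), 'A': np.int32(748), 'c': array([677.3, 422.2]), 'm': array([675.8, 418.5]), 'L': 109.5, 'W': 85.0, 'rang': np.float64(-0.082), 'pca': np
white {'px': array([370., 216.]), 'A': np.int32(426), 'c': array([672.5, -76.9]), 'm': array([672.8, -74. ]), 'L': 125.8, 'W': 30.9, 'rang': np.float64(1.327), 'pca': np.
white {'px': array([291., 216.]), 'A': np.int32(69), 'c': array([671.7, 104.8]), 'm': array([671.4, 105.6]), 'L': 50.1, 'W': 7.3, 'rang': np.float64(1.469), 'pca': np.flo
white {'px': array([303., 252.]), 'A': np.int32(67), 'c': array([591.4,  75.6]), 'm': array([590.3,  76.9]), 'L': 49.4, 'W': 8.6, 'rang': np.float64(-1.252), 'pca': np.fl
white {'px': array([205., 272.]), 'A': np.int32(103), 'c': array([541.1, 292.5]), 'm': array([542.1, 292.3]), 'L': 60.1, 'W': 10.9, 'rang': np.float64(-1.155), 'pca': np.
white {'px': array([407., 292.]), 'A': np.int32(61), 'c': array([ 506.6, -154.3]), 'm': array([ 503.1, -156.2]), 'L': 35.5, 'W': 11.1, 'rang': np.float64(-0.012), 'pca': 
white {'px': array([153., 321.]), 'A': np.int32(44), 'c': array([433.9, 402.5]), 'm': array([434.7, 400.6]), 'L': 34.3, 'W': 8.9, 'rang': np.float64(-1.091), 'pca': np.fl
```

View pics/s9.png

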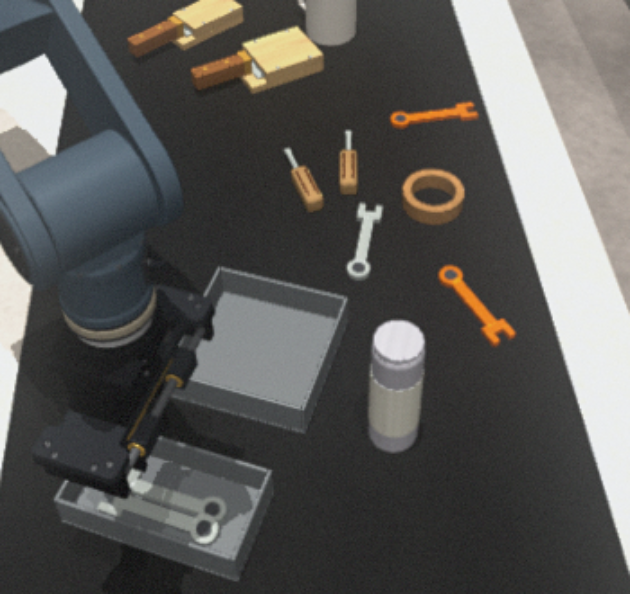

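```bash
python3 -c "
from h import *
c=optics.camera('top'); print(onplane(c,[(516,203)],.16), onplane(optics.camera('side'),[(368,390)],0.0), onplane(c,[(345,173)],.025))"
python3 -m inch '[{"ax":0,"ay":0,"az":0.142,"dx":0,"dy":0,"dz":0,"gripper":40},{"ax":0,"ay":0,"az":0.142,"dx":0,"dy":0,"dz":0,"gripper":40},{"ax":0,"ay":0,"az":0.142,"dx":0,"dy":0,"dz":0,"gripper":40},{"ax":0,"ay":0,"az":0.142,"dx":0,"dy":0,"dz":0,"gripper":40},{"ax":0,"ay":0,"az":0.141,"dx":0,"dy":0,"dz":0,"gripper":40},{"ax":0,"ay":0,"az":0.141,"dx":0,"dy":0,"dz":0,"gripper":40},{"ax":0,"ay":0,"az":0.141,"dx":0,"dy":0,"dz":0,"gripper":40},{"ax":0,"ay":0,"az":0.141,"dx":0,"dy":0,"dz":0,"gripper":40}]' 40
python3 -m inch '[{"ax":0,"ay":0,"az":0.141,"dx":0,"dy":0,"dz":0,"gripper":40},{"ax":0,"ay":0,"az":0.141,"dx":0,"dy":0,"dz":0,"gripper":40}]'
python3 -c "
from h import *
go(.6725,-.077,.12,1.321+1.5708)"
```

```text
[[ 0.6709334  -0.35228666  0.16      ]] [[ 0.67563516 -0.3553835   0.        ]] [[ 0.76654594 -0.01593397  0.025     ]]
time: 39.45
position: [0.4311, -0.4331, 0.1304]
tool_rot: [0.698, 0.716, 0.0, -0.002]
ft_force: [-0.0, 0.4, 0.6]
grip_width: 0.035
time: 39.65
position: [0.4311, -0.4331, 0.1304]
tool_rot: [0.792, 0.611, 0.0, -0.002]
ft_force: [-0.9, 0.2, -0.3]
grip_width: 0.0348
q6 -0.71 jaw -0.257 | az -0.007 (other way 3.134) then dx 404.7 dy 145.9 dz 11.1 pos [ 0.4311 -0.4331  0.1304] F [-0.9  0.2 -0.3] t 39.6 w 0.0348 tilt [-0.0024  0.0035]
```

```bash
python3 -m inch '[{"ax":0,"ay":0,"az":0,"dx":45,"dy":16.2,"dz":0,"gripper":40},{"ax":0,"ay":0,"az":0,"dx":45,"dy":16.2,"dz":0,"gripper":40},{"ax":0,"ay":0,"az":0,"dx":45,"dy":16.2,"dz":0,"gripper":40},{"ax":0,"ay":0,"az":0,"dx":45,"dy":16.2,"dz":0,"gripper":40},{"ax":0,"ay":0,"az":0,"dx":45,"dy":16.2,"dz":0,"gripper":40},{"ax":0,"ay":0,"az":0,"dx":45,"dy":16.2,"dz":0,"gripper":40},{"ax":0,"ay":0,"az":0,"dx":45,"dy":16.2,"dz":0,"gripper":40},{"ax":0,"ay":0,"az":0,"dx":45,"dy":16.2,"dz":0,"gripper":40}]' 40
python3 -m inch '[{"ax":0,"ay":0,"az":-0.007,"dx":45,"dy":16.2,"dz":0,"gripper":40},{"ax":0,"ay":0,"az":0,"dx":0,"dy":0,"dz":35,"gripper":40},{"ax":0,"ay":0,"az":0,"dx":0,"dy":0,"dz":30,"gripper":40},{"ax":0,"ay":0,"az":0,"dx":0,"dy":0,"dz":0,"gripper":40},{"ax":0,"ay":0,"az":0,"dx":0,"dy":0,"dz":0,"gripper":40}]' 40
python3 -c "
from h import *
go(.6725,-.077,.002,1.321+1.5708)
c=optics.camera('wrist'); cv2.imwrite('pics/w4.png',c['img'][:,:,::-1])"
```

```text
time: 40.45
position: [0.6465, -0.1155, 0.1303]
tool_rot: [0.79, 0.613, -0.001, -0.002]
ft_force: [1.1, -1.1, -0.1]
grip_width: 0.0349
time: 40.95
position: [0.6725, -0.0779, 0.0658]
tool_rot: [0.788, 0.616, -0.001, -0.002]
ft_force: [0.5, -0.2, -0.2]
grip_width: 0.035
q6 -0.04 jaw -0.244 | az 0.006 (other way -3.136) then dx 0.9 dy 0.0 dz 63.8 pos [ 0.6725 -0.0779  0.0658] F [ 0.5 -0.2 -0.2] t 41.0 w 0.0350 tilt [-0.0039  0.0011]
```

View pics/w4.png

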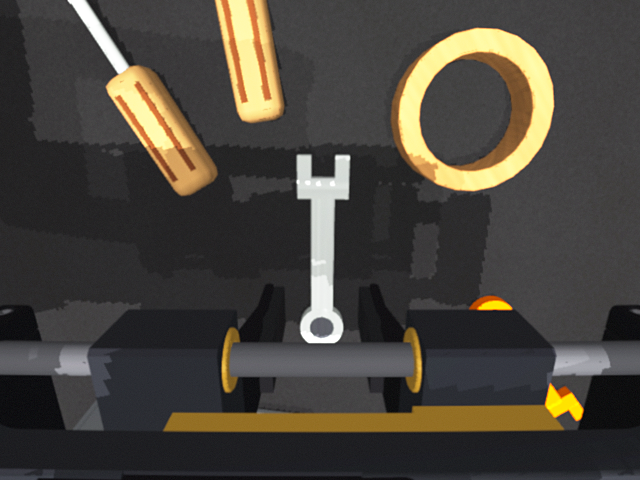

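```bash
python3 -m inch '[{"ax":0,"ay":0,"az":0,"dx":1,"dy":0,"dz":30,"gripper":40},{"ax":0,"ay":0,"az":0,"dx":0,"dy":0,"dz":22,"gripper":40},{"ax":0,"ay":0,"az":0,"dx":0,"dy":0,"dz":11,"gripper":40},{"ax":0,"ay":0,"az":0,"dx":0,"dy":0,"dz":0,"gripper":40},{"ax":0,"ay":0,"az":0,"dx":0,"dy":0,"dz":0,"gripper":40}]' 40
python3 -m inch '[{"ax":0,"ay":0,"az":0,"dx":0,"dy":0,"dz":0,"gripper":0},{"ax":0,"ay":0,"az":0,"dx":0,"dy":0,"dz":0,"gripper":0},{"ax":0,"ay":0,"az":0,"dx":0,"dy":0,"dz":0,"gripper":0},{"ax":0,"ay":0,"az":0,"dx":0,"dy":0,"dz":0,"gripper":0},{"ax":0,"ay":0,"az":0,"dx":0,"dy":0,"dz":0,"gripper":0}]' 60
python3 -m inch '[{"ax":0,"ay":0,"az":0,"dx":0,"dy":0,"dz":-10,"gripper":0},{"ax":0,"ay":0,"az":0,"dx":0,"dy":0,"dz":-25,"gripper":0},{"ax":0,"ay":0,"az":0,"dx":0,"dy":0,"dz":-40,"gripper":0},{"ax":0,"ay":0,"az":0,"dx":0,"dy":0,"dz":-45,"gripper":0},{"ax":0,"ay":0,"az":0,"dx":0,"dy":0,"dz":0,"gripper":0}]' 60
python3 -m inch '[{"ax":0,"ay":0,"az":-0.142,"dx":0,"dy":0,"dz":0,"gripper":0},{"ax":0,"ay":0,"az":-0.142,"dx":0,"dy":0,"dz":0,"gripper":0},{"ax":0,"ay":0,"az":-0.142,"dx":0,"dy":0,"dz":0,"gripper":0},{"ax":0,"ay":0,"az":-0.142,"dx":0,"dy":0,"dz":0,"gripper":0},{"ax":0,"ay":0,"az":-0.142,"dx":0,"dy":0,"dz":0,"gripper":0},{"ax":0,"ay":0,"az":-0.142,"dx":0,"dy":0,"dz":0,"gripper":0},{"ax":0,"ay":0,"az":-0.142,"dx":0,"dy":0,"dz":0,"gripper":0},{"ax":0,"ay":0,"az":-0.142,"dx":0,"dy":0,"dz":0,"gripper":0}]' 60
python3 -c "
from h import *
go(.436,-.422,.12,1.5708-.408)
c=optics.camera('side'); cv2.imwrite('pics/s10.png',cv2.resize(c['img'][150:480,150:500,::-1],None,fx=1.8,fy=1.8))"
```

```text
time: 41.5
position: [0.675, -0.0778, 0.0059]
tool_rot: [0.788, 0.616, 0.001, 0.001]
ft_force: [0.5, 0.1, 0.5]
grip_width: 0.0348
time: 42.0
position: [0.6742, -0.0772, 0.0052]
tool_rot: [0.788, 0.616, 0.0, 0.0]
ft_force: [-0.9, 0.7, 3.8]
grip_width: 0.0118
time: 42.5
position: [0.679, -0.0784, 0.1323]
tool_rot: [0.788, 0.616, 0.004, 0.006]
ft_force: [1.1, -0.1, 0.4]
grip_width: 0.0117
time: 43.3
position: [0.6733, -0.077, 0.1238]
tool_rot: [0.33, 0.944, -0.0, -0.001]
ft_force: [-0.7, 0.4, -0.1]
grip_width: 0.012
q6 -1.18 jaw 0.898 | az -0.265 (other way 2.877) then dx 80.9 dy -410.9 dz 4.0 pos [ 0.6733 -0.077   0.1238] F [-0.7  0.4 -0.1] t 43.3 w 0.0120 tilt [-0.0016  0.0005]
```

View pics/s10.png

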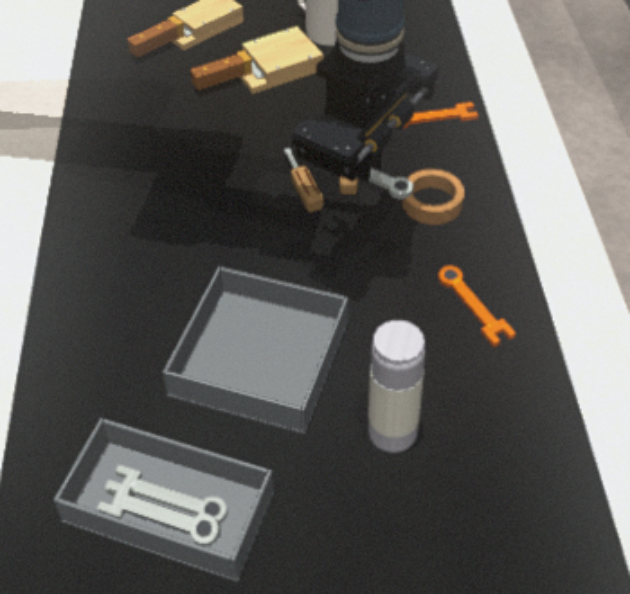

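```bash
python3 -m inch '[{"ax":0,"ay":0,"az":-0.132,"dx":0,"dy":0,"dz":0,"gripper":0},{"ax":0,"ay":0,"az":-0.133,"dx":0,"dy":0,"dz":0,"gripper":0},{"ax":0,"ay":0,"az":0,"dx":9,"dy":-45.6,"dz":0,"gripper":0},{"ax":0,"ay":0,"az":0,"dx":9,"dy":-45.6,"dz":0,"gripper":0},{"ax":0,"ay":0,"az":0,"dx":9,"dy":-45.6,"dz":0,"gripper":0},{"ax":0,"ay":0,"az":0,"dx":9,"dy":-45.6,"dz":0,"gripper":0},{"ax":0,"ay":0,"az":0,"dx":9,"dy":-45.6,"dz":0,"gripper":0},{"ax":0,"ay":0,"az":0,"dx":9,"dy":-45.6,"dz":0,"gripper":0}]' 60
python3 -m inch '[{"ax":0,"ay":0,"az":0,"dx":9,"dy":-45.6,"dz":0,"gripper":0},{"ax":0,"ay":0,"az":0,"dx":9,"dy":-45.6,"dz":0,"gripper":0},{"ax":0,"ay":0,"az":0,"dx":9,"dy":-45.6,"dz":0,"gripper":0},{"ax":0,"ay":0,"az":0,"dx":0,"dy":0,"dz":0,"gripper":0},{"ax":0,"ay":0,"az":0,"dx":0,"dy":0,"dz":0,"gripper":0}]' 60
python3 -c "
from h import *
go(.436,-.420,.025,1.5708-.408)
c=optics.camera('side'); cv2.imwrite('pics/s11.png',cv2.resize(c['img'][150:480,150:500,::-1],None,fx=1.8,fy=1.8))"
```

```text
time: 44.15
position: [0.5131, -0.307, 0.1243]
tool_rot: [0.207, 0.978, 0.0, -0.0]
ft_force: [0.3, -1.3, -1.6]
grip_width: 0.0125
time: 44.65
position: [0.4337, -0.4211, 0.1241]
tool_rot: [0.208, 0.978, 0.001, -0.0]
ft_force: [0.2, 0.3, -0.7]
grip_width: 0.0121
q6 -2.11 jaw 1.152 | az -0.011 (other way 3.131) then dx -1.7 dy 1.8 dz 99.1 pos [ 0.4337 -0.4211  0.1241] F [ 0.2  0.3 -0.7] t 44.6 w 0.0121 tilt [-0.0003  0.0011]
```

View pics/s11.png

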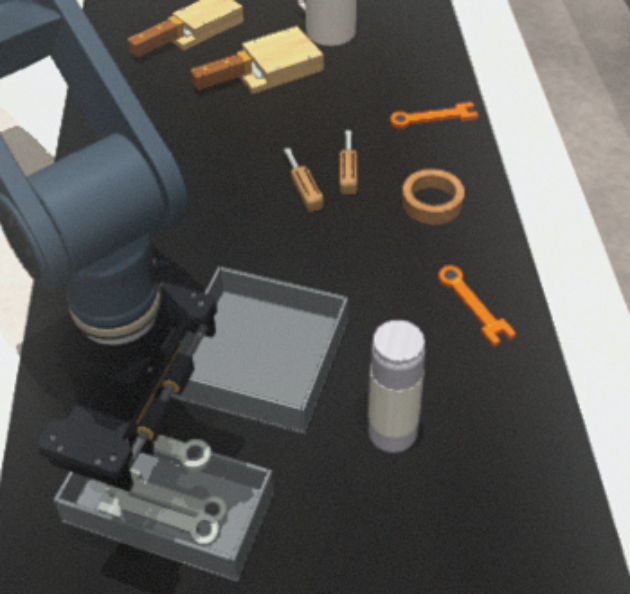

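```bash
python3 -m inch '[{"ax":0,"ay":0,"az":0,"dx":-2,"dy":2,"dz":25,"gripper":0},{"ax":0,"ay":0,"az":0,"dx":0,"dy":0,"dz":35,"gripper":0},{"ax":0,"ay":0,"az":0,"dx":0,"dy":0,"dz":25,"gripper":0},{"ax":0,"ay":0,"az":0,"dx":0,"dy":0,"dz":11,"gripper":0},{"ax":0,"ay":0,"az":0,"dx":0,"dy":0,"dz":0,"gripper":0},{"ax":0,"ay":0,"az":0,"dx":0,"dy":0,"dz":0,"gripper":0}]' 60
python3 -m inch '[{"ax":0,"ay":0,"az":0,"dx":0,"dy":0,"dz":0,"gripper":27},{"ax":0,"ay":0,"az":0,"dx":0,"dy":0,"dz":0,"gripper":30},{"ax":0,"ay":0,"az":0,"dx":0,"dy":0,"dz":0,"gripper":30},{"ax":0,"ay":0,"az":0,"dx":0,"dy":0,"dz":-30,"gripper":35},{"ax":0,"ay":0,"az":0,"dx":0,"dy":0,"dz":-40,"gripper":50},{"ax":0,"ay":0,"az":0,"dx":0,"dy":0,"dz":-40,"gripper":50},{"ax":0,"ay":0,"az":0,"dx":0,"dy":0,"dz":0,"gripper":50}]' 40
python3 poses.py | grep "white\|wood" | cut -c1-190
python3 -c "
from h import *
c=optics.camera('side'); cv2.imwrite('pics/s12.png',cv2.resize(c['img'][150:480,150:500,::-1],None,fx=1.8,fy=1.8))"
```

```text
time: 45.3
position: [0.4384, -0.4192, 0.0293]
tool_rot: [0.205, 0.979, -0.0, 0.0]
ft_force: [-0.6, 0.6, -0.8]
grip_width: 0.0122
time: 46.0
position: [0.4401, -0.423, 0.145]
tool_rot: [0.205, 0.979, -0.005, 0.005]
ft_force: [0.2, -0.9, 0.0]
grip_width: 0.0416
white {'px': array([151., 212.]), 'A': np.int32(749), 'c': array([677.3, 422.2]), 'm': array([675.8, 418.5]), 'L': 109.5, 'W': 85.0, 'rang': np.float64(-0.082), 'pca': np.float64(2.457)}
white {'px': array([291., 216.]), 'A': np.int32(69), 'c': array([671.7, 104.8]), 'm': array([671.4, 105.6]), 'L': 50.1, 'W': 7.3, 'rang': np.float64(1.469), 'pca': np.float64(1.465)}
white {'px': array([303., 252.]), 'A': np.int32(67), 'c': array([591.4,  75.6]), 'm': array([590.3,  76.9]), 'L': 49.4, 'W': 8.6, 'rang': np.float64(-1.252), 'pca': np.float64(1.851)}
white {'px': array([205., 272.]), 'A': np.int32(103), 'c': array([541.1, 292.5]), 'm': array([542.1, 292.3]), 'L': 60.1, 'W': 10.9, 'rang': np.float64(-1.155), 'pca': np.float64(1.98)}
white {'px': array([407., 292.]), 'A': np.int32(61), 'c': array([ 506.6, -154.3]), 'm': array([ 503.
[... 1045 characters left out ...]
: np.int32(343), 'c': array([604.5,  16.9]), 'm': array([604.5,  16.8]), 'L': 68.8, 'W': 24.9, 'rang': np.float64(-1.288), 'pca': np.float64(1.849)}
wood {'px': array([213., 295.]), 'A': np.int32(437), 'c': array([494.5, 271.1]), 'm': array([491.4, 270. ]), 'L': 91.0, 'W': 29.9, 'rang': np.float64(0.36), 'pca': np.float64(-2.76)}
wood {'px': array([152., 296.]), 'A': np.int32(114), 'c': array([490.8, 402.7]), 'm': array([487.9, 401. ]), 'L': 96.1, 'W': 13.3, 'rang': np.float64(0.55), 'pca': np.float64(-2.521)}
wood {'px': array([164., 342.]), 'A': np.int32(447), 'c': array([391.2, 372.3]), 'm': array([390.1, 369.9]), 'L': 89.9, 'W': 32.9, 'rang': np.float64(0.534), 'pca': np.float64(-2.546)}
```

View pics/s12.png

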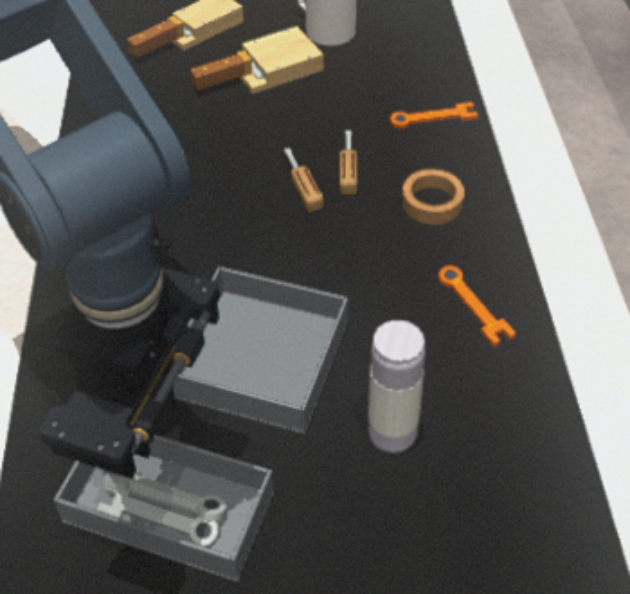

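```bash
python3 -m inch '[{"ax":0,"ay":0,"az":0.146,"dx":0,"dy":0,"dz":0,"gripper":45},{"ax":0,"ay":0,"az":0.146,"dx":0,"dy":0,"dz":0,"gripper":45},{"ax":0,"ay":0,"az":0.146,"dx":0,"dy":0,"dz":0,"gripper":45},{"ax":0,"ay":0,"az":0.146,"dx":0,"dy":0,"dz":0,"gripper":45},{"ax":0,"ay":0,"az":0.146,"dx":0,"dy":0,"dz":0,"gripper":45},{"ax":0,"ay":0,"az":0.146,"dx":0,"dy":0,"dz":0,"gripper":45},{"ax":0,"ay":0,"az":0,"dx":0,"dy":0,"dz":0,"gripper":45}]' 40
python3 -c "
from h import *
go(.6023,.0247,.07,1.855+1.5708)
c=optics.camera('side'); cv2.imwrite('pics/s13.png',cv2.resize(c['img'][330:480,150:360,::-1],None,fx=3,fy=3))"
```

```text
time: 46.8
position: [0.4366, -0.4183, 0.1368]
tool_rot: [0.601, 0.799, 0.001, -0.002]
ft_force: [-0.2, 0.5, 0.8]
grip_width: 0.0387
q6 -1.23 jaw 0.281 | az -0.003 (other way 3.138) then dx 378.6 dy 283.3 dz 67.7 pos [ 0.4366 -0.4183  0.1368] F [-0.2  0.5  0.8] t 46.8 w 0.0387 tilt [-0.0021  0.003 ]
```

```bash
python3 -m inch '[{"ax":0,"ay":0,"az":0,"dx":37.8,"dy":28.3,"dz":0,"gripper":45},{"ax":0,"ay":0,"az":0,"dx":37.8,"dy":28.3,"dz":0,"gripper":45},{"ax":0,"ay":0,"az":0,"dx":37.8,"dy":28.3,"dz":0,"gripper":45},{"ax":0,"ay":0,"az":0,"dx":37.8,"dy":28.3,"dz":0,"gripper":45},{"ax":0,"ay":0,"az":0,"dx":37.8,"dy":28.3,"dz":0,"gripper":45},{"ax":0,"ay":0,"az":0,"dx":37.8,"dy":28.3,"dz":0,"gripper":45},{"ax":0,"ay":0,"az":0,"dx":37.8,"dy":28.3,"dz":0,"gripper":45},{"ax":0,"ay":0,"az":0,"dx":37.8,"dy":28.3,"dz":0,"gripper":45}]' 40
python3 -m inch '[{"ax":0,"ay":0,"az":0,"dx":37.8,"dy":28.3,"dz":0,"gripper":45},{"ax":0,"ay":0,"az":0,"dx":37.8,"dy":28.3,"dz":0,"gripper":45},{"ax":0,"ay":0,"az":0,"dx":0,"dy":0,"dz":35,"gripper":45},{"ax":0,"ay":0,"az":0,"dx":0,"dy":0,"dz":30,"gripper":45},{"ax":0,"ay":0,"az":0,"dx":0,"dy":0,"dz":0,"gripper":45},{"ax":0,"ay":0,"az":0,"dx":0,"dy":0,"dz":0,"gripper":45}]' 40
python3 -c "
from h import *
go(.6023,.0247,.006,1.855+1.5708)
c=optics.camera('wrist'); cv2.imwrite('pics/w5.png',c['img'][:,:,::-1])"
```

```text
time: 47.65
position: [0.571, -0.0641, 0.1379]
tool_rot: [0.6, 0.8, -0.0, -0.001]
ft_force: [1.1, -1.1, 0.1]
grip_width: 0.0391
time: 48.25
position: [0.6039, 0.0223, 0.0729]
tool_rot: [0.601, 0.8, -0.001, -0.001]
ft_force: [0.8, 0.7, 0.9]
grip_width: 0.0391
q6 -0.43 jaw 0.282 | az -0.002 (other way 3.140) then dx 2.7 dy -0.7 dz 66.9 pos [0.6039 0.0223 0.0729] F [0.8 0.7 0.9] t 48.2 w 0.0391 tilt [-0.0022  0.0003]
```

View pics/w5.png

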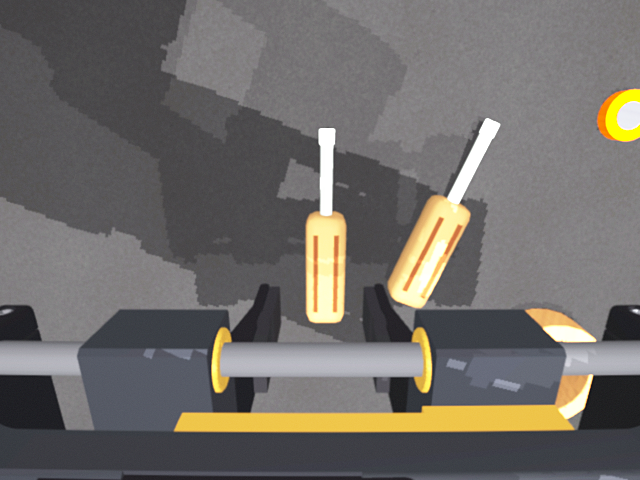

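View pics/s13.png

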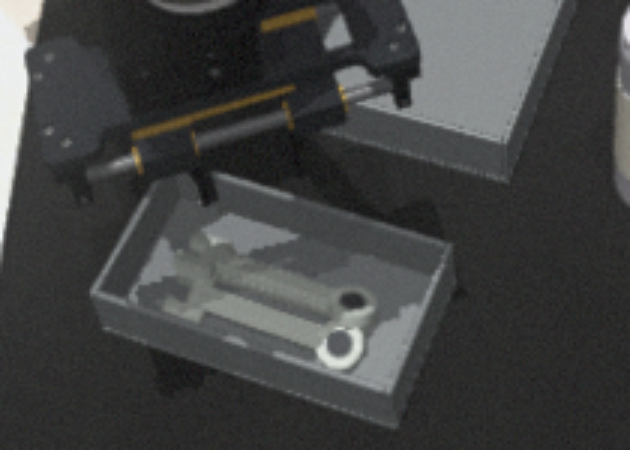

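```bash
python3 -m inch '[{"ax":0,"ay":0,"az":0,"dx":2.5,"dy":0,"dz":30,"gripper":45},{"ax":0,"ay":0,"az":0,"dx":0,"dy":0,"dz":22,"gripper":45},{"ax":0,"ay":0,"az":0,"dx":0,"dy":0,"dz":14,"gripper":45},{"ax":0,"ay":0,"az":0,"dx":0,"dy":0,"dz":0,"gripper":45},{"ax":0,"ay":0,"az":0,"dx":0,"dy":0,"dz":0,"gripper":45}]' 40
python3 -m inch '[{"ax":0,"ay":0,"az":0,"dx":0,"dy":0,"dz":0,"gripper":0},{"ax":0,"ay":0,"az":0,"dx":0,"dy":0,"dz":0,"gripper":0},{"ax":0,"ay":0,"az":0,"dx":0,"dy":0,"dz":0,"gripper":0},{"ax":0,"ay":0,"az":0,"dx":0,"dy":0,"dz":0,"gripper":0},{"ax":0,"ay":0,"az":0,"dx":0,"dy":0,"dz":0,"gripper":0}]' 50
python3 -m inch '[{"ax":0,"ay":0,"az":0,"dx":0,"dy":0,"dz":-10,"gripper":0},{"ax":0,"ay":0,"az":0,"dx":0,"dy":0,"dz":-25,"gripper":0},{"ax":0,"ay":0,"az":0,"dx":0,"dy":0,"dz":-40,"gripper":0},{"ax":0,"ay":0,"az":0,"dx":0,"dy":0,"dz":-45,"gripper":0},{"ax":0,"ay":0,"az":0,"dx":0,"dy":0,"dz":0,"gripper":0}]' 50
python3 -c "
from h import *
b=-22.3*np.pi/180
go(.534-.03*np.sin(-b)*1,-.244+.03*np.cos(b),.12,1.5708+b)
c=optics.camera('side'); cv2.imwrite('pics/s14.png',cv2.resize(c['img'][150:480,150:500,::-1],None,fx=1.8,fy=1.8))"
```

```text
time: 48.8
position: [0.6047, 0.0243, 0.0086]
tool_rot: [0.601, 0.799, 0.0, 0.001]
ft_force: [0.1, -0.2, 0.2]
grip_width: 0.0394
time: 49.3
position: [0.6046, 0.0246, 0.0085]
tool_rot: [0.601, 0.799, 0.0, 0.001]
ft_force: [0.1, 1.2, 6.1]
grip_width: 0.0236
time: 49.8
position: [0.6081, 0.0243, 0.1339]
tool_rot: [0.601, 0.799, 0.003, 0.006]
ft_force: [2.1, -0.3, -0.9]
grip_width: 0.0234
q6 -0.42 jaw 0.281 | az -0.900 (other way 2.241) then dx -12.0 dy -255.1 dz 13.3 pos [0.6081 0.0243 0.1339] F [ 2.1 -0.3 -0.9] t 49.8 w 0.0234 tilt [ 0.0125 -0.0017]
```

View pics/s14.png

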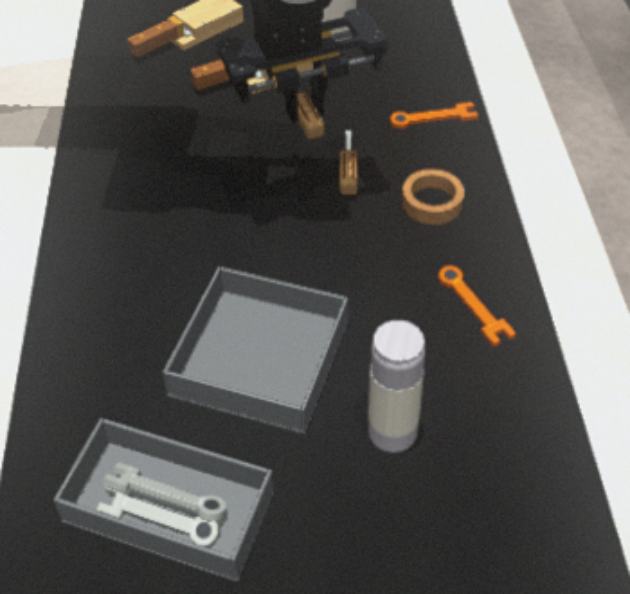

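```bash
python3 -m inch '[{"ax":0,"ay":0,"az":-0.129,"dx":0,"dy":0,"dz":0,"gripper":0},{"ax":0,"ay":0,"az":-0.129,"dx":0,"dy":0,"dz":0,"gripper":0},{"ax":0,"ay":0,"az":-0.129,"dx":0,"dy":0,"dz":0,"gripper":0},{"ax":0,"ay":0,"az":-0.129,"dx":0,"dy":0,"dz":0,"gripper":0},{"ax":0,"ay":0,"az":-0.128,"dx":0,"dy":0,"dz":0,"gripper":0},{"ax":0,"ay":0,"az":-0.128,"dx":0,"dy":0,"dz":0,"gripper":0},{"ax":0,"ay":0,"az":-0.128,"dx":0,"dy":0,"dz":0,"gripper":0}]' 50
python3 -c "
from h import *
go(.560,-.222,.125,1.5708-.389)"
```

```text
time: 50.55
position: [0.6021, 0.0249, 0.1257]
tool_rot: [0.191, 0.982, -0.0, -0.002]
ft_force: [0.2, -0.0, -0.8]
grip_width: 0.0238
q6 -1.33 jaw 1.186 | az 0.004 (other way -3.137) then dx -54.7 dy -244.5 dz 0.7 pos [0.6021 0.0249 0.1257] F [ 0.2 -0.  -0.8] t 50.5 w 0.0238 tilt [-0.0043  0.0006]
```

```bash
python3 -m inch '[{"ax":0,"ay":0,"az":0,"dx":-9.1,"dy":-40.7,"dz":0,"gripper":0},{"ax":0,"ay":0,"az":0,"dx":-9.1,"dy":-40.7,"dz":0,"gripper":0},{"ax":0,"ay":0,"az":0,"dx":-9.1,"dy":-40.7,"dz":0,"gripper":0},{"ax":0,"ay":0,"az":0,"dx":-9.1,"dy":-40.7,"dz":0,"gripper":0},{"ax":0,"ay":0,"az":0,"dx":-9.1,"dy":-40.7,"dz":0,"gripper":0},{"ax":0,"ay":0,"az":0,"dx":-9.1,"dy":-40.7,"dz":0,"gripper":0},{"ax":0,"ay":0,"az":0,"dx":0,"dy":0,"dz":0,"gripper":0},{"ax":0,"ay":0,"az":0,"dx":0,"dy":0,"dz":0,"gripper":0}]' 50
python3 -c "
from h import *
go(.560,-.222,.02,1.5708-.389)
c=optics.camera('side'); cv2.imwrite('pics/s15.png',cv2.resize(c['img'][150:480,150:500,::-1],None,fx=1.8,fy=1.8))
c=optics.camera('top'); cv2.imwrite('pics/t15.png',cv2.resize(c['img'][200:400,350:600,::-1],None,fx=2.5,fy=2.5))"
```

```text
time: 51.35
position: [0.5601, -0.2222, 0.126]
tool_rot: [0.195, 0.981, 0.001, -0.002]
ft_force: [-0.5, 0.4, -0.5]
grip_width: 0.0237
q6 -1.74 jaw 1.178 | az -0.004 (other way 3.138) then dx -0.3 dy 0.0 dz 106.0 pos [ 0.5601 -0.2222  0.126 ] F [-0.5  0.4 -0.5] t 51.4 w 0.0237 tilt [-0.003   0.0024]
```

View pics/s15.png

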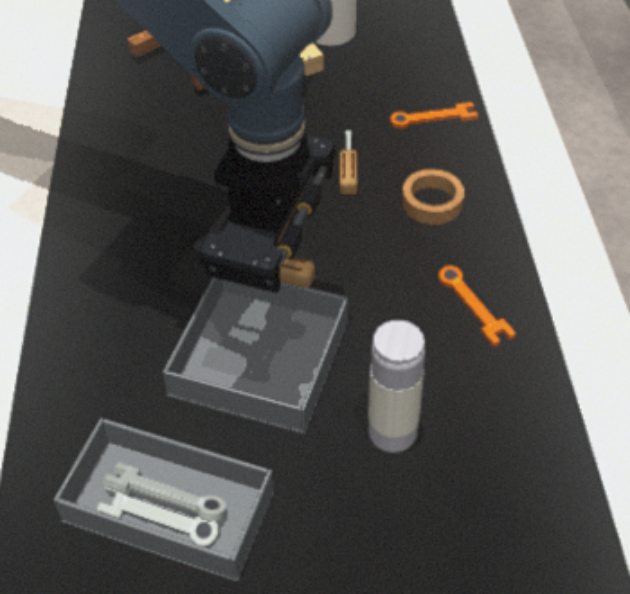

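View pics/t15.png

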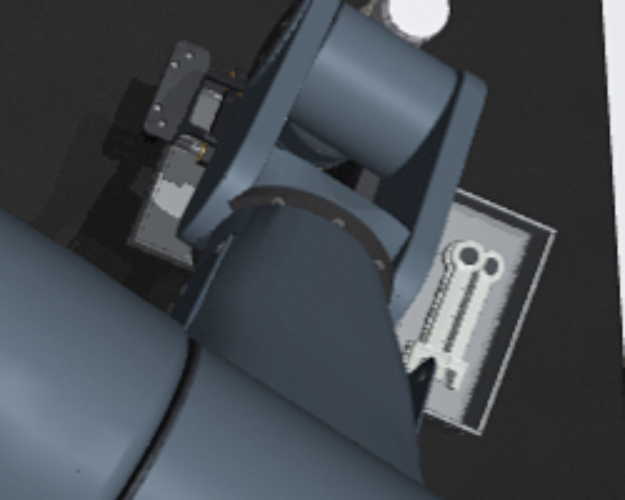

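```bash
python3 -m inch '[{"ax":0,"ay":0,"az":0,"dx":0,"dy":0,"dz":25,"gripper":0},{"ax":0,"ay":0,"az":0,"dx":0,"dy":0,"dz":35,"gripper":0},{"ax":0,"ay":0,"az":0,"dx":0,"dy":0,"dz":30,"gripper":0},{"ax":0,"ay":0,"az":0,"dx":0,"dy":0,"dz":16,"gripper":0},{"ax":0,"ay":0,"az":0,"dx":0,"dy":0,"dz":0,"gripper":0},{"ax":0,"ay":0,"az":0,"dx":0,"dy":0,"dz":0,"gripper":0}]' 50
python3 -m inch '[{"ax":0,"ay":0,"az":0,"dx":0,"dy":0,"dz":0,"gripper":40},{"ax":0,"ay":0,"az":0,"dx":0,"dy":0,"dz":0,"gripper":42},{"ax":0,"ay":0,"az":0,"dx":0,"dy":0,"dz":0,"gripper":42},{"ax":0,"ay":0,"az":0,"dx":0,"dy":0,"dz":-30,"gripper":42},{"ax":0,"ay":0,"az":0,"dx":0,"dy":0,"dz":-40,"gripper":45},{"ax":0,"ay":0,"az":0,"dx":0,"dy":0,"dz":-40,"gripper":45},{"ax":0,"ay":0,"az":0,"dx":0,"dy":0,"dz":0,"gripper":45}]' 40
python3 poses.py | grep "wood" | cut -c1-190
python3 -c "
from h import *
a=1.474
go(.6617+.008*np.cos(a),.0446+.008*np.sin(a),.12,a+1.5708)
c=optics.camera('side'); cv2.imwrite('pics/s16.png',cv2.resize(c['img'][150:480,150:500,::-1],None,fx=1.8,fy=1.8))"
```

```text
time: 52.05
position: [0.5621, -0.2213, 0.0219]
tool_rot: [0.193, 0.981, -0.0, 0.0]
ft_force: [0.7, 0.1, -1.0]
grip_width: 0.0242
time: 52.75
position: [0.5654, -0.2243, 0.1381]
tool_rot: [0.194, 0.981, -0.002, 0.006]
ft_force: [0.5, -0.4, 0.9]
grip_width: 0.0393
wood {'px': array([270., 186.]), 'A': np.int32(38), 'c': array([733.7, 152.8]), 'm': array([734.3, 152.2]), 'L': 24.6, 'W': 6.9, 'rang': np.float64(-1.559), 'pca': np.float64(1.572)}
wood {'px': array([343., 187.]), 'A': np.int32(140), 'c': array([732.1, -12.8]), 'm': array([733.5, -12.7]), 'L': 60.6, 'W': 13.8, 'rang': np.float64(-1.559), 'pca': np.float64(1.587)}
wood {'px': array([318., 219.]), 'A': np.int32(348), 'c': array([661.7,  44.7]), 'm': array([661.7,  44.3]), 'L': 69.9, 'W': 25.5, 'rang': np.float64(1.475), 'pca': np.float64(1.475)}
wood {'px': array([216., 244.]), 'A': np.int32(50), 'c': array([603.4, 267.6]), 'm': array([602.8, 267.5]), 'L': 90.8, 'W': 4.3, 'rang': np.float64(0.393), 'pca': np.float64(-2.728)}
wood {'px': array([213., 295.]), 'A': np.int32(439), 'c': array([494.8, 269.5]), 'm': array([491.3, 270. ]), 'L': 90.3, 'W': 30.3, 'rang': np.float64(0.418), 'pca': np.float64(-2.753)}
wood {'px': array([152., 296.]), 'A': np.int32(113), 'c': array([490.8, 402.7]), 'm': array([487.6, 400.8]), 'L': 96.1, 'W': 13.3, 'rang': np.float64(0.55), 'pca': np.float64(-2.519)}
wood {'px': array([164., 342.]), 'A': np.int32(446), 'c': array([391.2, 372.3]), 'm': array([390. , 369.8]), 'L': 89.9, 'W': 32.9, 'rang': np.float64(0.534), 'pca': np.float64(-2.546)}
q6 -1.74 jaw 1.181 | az 1.278 (other way -1.864) then dx 284.2 dy 71.5 dz 14.9 pos [ 0.5637 -0.2233  0.1355] F [ 0.2 -0.2  0.2] t 52.8 w 0.0391 tilt [ 0.0071 -0.0045]
```

View pics/s16.png

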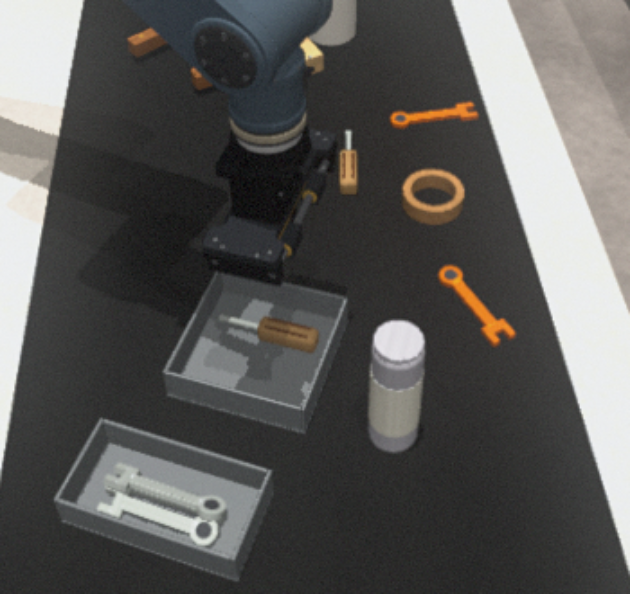

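```bash
python3 -m inch '[{"ax":0,"ay":0,"az":0.142,"dx":0,"dy":0,"dz":0,"gripper":45},{"ax":0,"ay":0,"az":0.142,"dx":0,"dy":0,"dz":0,"gripper":45},{"ax":0,"ay":0,"az":0.142,"dx":0,"dy":0,"dz":0,"gripper":45},{"ax":0,"ay":0,"az":0.142,"dx":0,"dy":0,"dz":0,"gripper":45},{"ax":0,"ay":0,"az":0.142,"dx":0,"dy":0,"dz":0,"gripper":45},{"ax":0,"ay":0,"az":0.142,"dx":0,"dy":0,"dz":0,"gripper":45},{"ax":0,"ay":0,"az":0.142,"dx":0,"dy":0,"dz":0,"gripper":45},{"ax":0,"ay":0,"az":0.142,"dx":0,"dy":0,"dz":0,"gripper":45}]' 40
python3 -m inch '[{"ax":0,"ay":0,"az":0.142,"dx":0,"dy":0,"dz":0,"gripper":45},{"ax":0,"ay":0,"az":0,"dx":47.4,"dy":12,"dz":0,"gripper":45},{"ax":0,"ay":0,"az":0,"dx":47.4,"dy":12,"dz":0,"gripper":45},{"ax":0,"ay":0,"az":0,"dx":47.4,"dy":12,"dz":0,"gripper":45},{"ax":0,"ay":0,"az":0,"dx":47.4,"dy":12,"dz":0,"gripper":45},{"ax":0,"ay":0,"az":0,"dx":47.4,"dy":12,"dz":0,"gripper":45},{"ax":0,"ay":0,"az":0,"dx":47.4,"dy":12,"dz":0,"gripper":45},{"ax":0,"ay":0,"az":0,"dx":0,"dy":0,"dz":30,"gripper":45}]' 40
python3 -m inch '[{"ax":0,"ay":0,"az":0,"dx":0,"dy":0,"dz":30,"gripper":45},{"ax":0,"ay":0,"az":0,"dx":0,"dy":0,"dz":0,"gripper":45},{"ax":0,"ay":0,"az":0,"dx":0,"dy":0,"dz":0,"gripper":45}]' 40
python3 -c "
from h import *
a=1.474
go(.6617+.008*np.cos(a),.0446+.008*np.sin(a),.006,a+1.5708)
c=optics.camera('wrist'); cv2.imwrite('pics/w6.png',c['img'][:,:,::-1])"
```

```text
time: 53.65
position: [0.5603, -0.2212, 0.1297]
tool_rot: [0.693, 0.721, -0.0, -0.002]
ft_force: [0.1, 0.6, 0.0]
grip_width: 0.0389
time: 54.45
position: [0.6648, 0.0606, 0.1036]
tool_rot: [0.738, 0.674, 0.004, 0.002]
ft_force: [0.3, -1.2, 0.2]
grip_width: 0.039
time: 54.75
position: [0.6594, 0.0541, 0.07]
tool_rot: [0.741, 0.672, -0.001, -0.001]
ft_force: [0.3, -0.2, 0.2]
grip_width: 0.039
q6 0.01 jaw -0.097 | az -0.000 (other way 3.141) then dx -1.2 dy 3.4 dz 64.0 pos [0.6594 0.0541 0.07  ] F [ 0.3 -0.2  0.2] t 54.8 w 0.0390 tilt [-0.0039  0.0004]
```

View pics/w6.png

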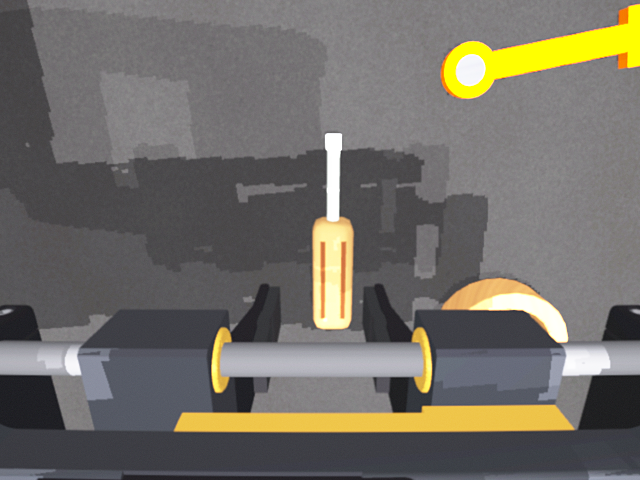

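```bash
python3 -m inch '[{"ax":0,"ay":0,"az":0,"dx":-1,"dy":3,"dz":28,"gripper":45},{"ax":0,"ay":0,"az":0,"dx":0,"dy":0,"dz":22,"gripper":45},{"ax":0,"ay":0,"az":0,"dx":0,"dy":0,"dz":13,"gripper":45},{"ax":0,"ay":0,"az":0,"dx":0,"dy":0,"dz":0,"gripper":45},{"ax":0,"ay":0,"az":0,"dx":0,"dy":0,"dz":0,"gripper":45}]' 40
python3 -m inch '[{"ax":0,"ay":0,"az":0,"dx":0,"dy":0,"dz":0,"gripper":0},{"ax":0,"ay":0,"az":0,"dx":0,"dy":0,"dz":0,"gripper":0},{"ax":0,"ay":0,"az":0,"dx":0,"dy":0,"dz":0,"gripper":0},{"ax":0,"ay":0,"az":0,"dx":0,"dy":0,"dz":0,"gripper":0},{"ax":0,"ay":0,"az":0,"dx":0,"dy":0,"dz":0,"gripper":0}]' 50
python3 -m inch '[{"ax":0,"ay":0,"az":0,"dx":0,"dy":0,"dz":-10,"gripper":0},{"ax":0,"ay":0,"az":0,"dx":0,"dy":0,"dz":-25,"gripper":0},{"ax":0,"ay":0,"az":0,"dx":0,"dy":0,"dz":-40,"gripper":0},{"ax":0,"ay":0,"az":0,"dx":0,"dy":0,"dz":-45,"gripper":0},{"ax":0,"ay":0,"az":0,"dx":0,"dy":0,"dz":0,"gripper":0}]' 50
python3 -m inch '[{"ax":0,"ay":0,"az":-0.142,"dx":0,"dy":0,"dz":0,"gripper":0},{"ax":0,"ay":0,"az":-0.142,"dx":0,"dy":0,"dz":0,"gripper":0},{"ax":0,"ay":0,"az":-0.142,"dx":0,"dy":0,"dz":0,"gripper":0},{"ax":0,"ay":0,"az":-0.142,"dx":0,"dy":0,"dz":0,"gripper":0},{"ax":0,"ay":0,"az":-0.142,"dx":0,"dy":0,"dz":0,"gripper":0},{"ax":0,"ay":0,"az":-0.142,"dx":0,"dy":0,"dz":0,"gripper":0},{"ax":0,"ay":0,"az":-0.142,"dx":0,"dy":0,"dz":0,"gripper":0},{"ax":0,"ay":0,"az":-0.142,"dx":0,"dy":0,"dz":0,"gripper":0}]' 50
python3 -c "
from h import *
X=np.array([.926,-.377]);Y=np.array([.377,.926])
p=np.array([.534,-.244])+.016*X-.03*Y
go(*p,.125,1.5708-.389)
c=optics.camera('side'); cv2.imwrite('pics/s17.png',cv2.resize(c['img'][150:480,150:500,::-1],None,fx=1.8,fy=1.8))"
```

```text
time: 55.3
position: [0.6645, 0.0526, 0.0096]
tool_rot: [0.741, 0.672, 0.001, 0.001]
ft_force: [-0.2, 0.2, 0.7]
grip_width: 0.0394
time: 55.8
position: [0.6645, 0.0529, 0.0096]
tool_rot: [0.741, 0.672, 0.001, 0.001]
ft_force: [-0.0, -0.3, 5.9]
grip_width: 0.0236
time: 56.3
position: [0.6682, 0.0527, 0.1357]
tool_rot: [0.741, 0.672, 0.005, 0.005]
ft_force: [0.6, -0.3, 0.2]
grip_width: 0.0237
time: 57.1
position: [0.6625, 0.053, 0.1274]
tool_rot: [0.26, 0.966, -0.0, -0.001]
ft_force: [0.1, 0.4, -0.6]
grip_width: 0.0236
q6 -1.13 jaw 1.045 | az -0.137 (other way 3.005) then dx -9.8 dy -353.5 dz 2.7 pos [0.6625 0.053  0.1274] F [ 0.1  0.4 -0.6] t 57.1 w 0.0236 tilt [-0.0027  0.0003]
```

View pics/s17.png

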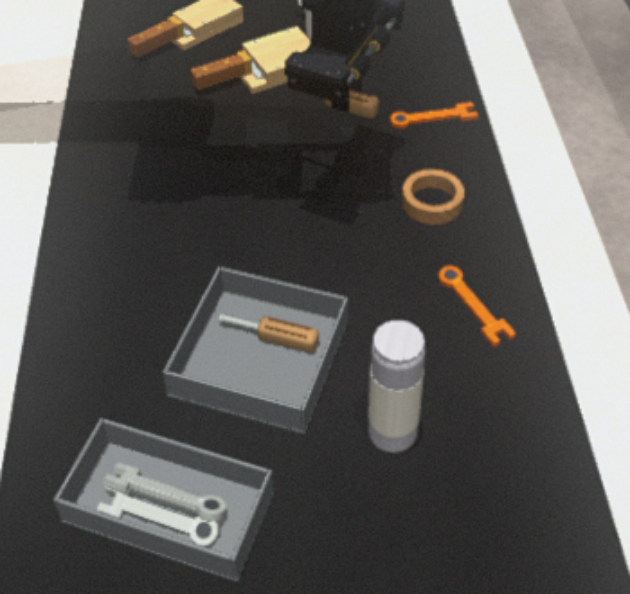

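```bash
python3 -m inch '[{"ax":0,"ay":0,"az":-0.137,"dx":0,"dy":0,"dz":0,"gripper":0},{"ax":0,"ay":0,"az":0,"dx":-1.3,"dy":-44.2,"dz":0,"gripper":0},{"ax":0,"ay":0,"az":0,"dx":-1.3,"dy":-44.2,"dz":0,"gripper":0},{"ax":0,"ay":0,"az":0,"dx":-1.3,"dy":-44.2,"dz":0,"gripper":0},{"ax":0,"ay":0,"az":0,"dx":-1.3,"dy":-44.2,"dz":0,"gripper":0},{"ax":0,"ay":0,"az":0,"dx":-1.3,"dy":-44.2,"dz":0,"gripper":0},{"ax":0,"ay":0,"az":0,"dx":-1.3,"dy":-44.2,"dz":0,"gripper":0},{"ax":0,"ay":0,"az":0,"dx":-1.3,"dy":-44.2,"dz":0,"gripper":0}]' 50
python3 -m inch '[{"ax":0,"ay":0,"az":0,"dx":-1.3,"dy":-44.2,"dz":0,"gripper":0},{"ax":0,"ay":0,"az":0,"dx":0,"dy":0,"dz":0,"gripper":0},{"ax":0,"ay":0,"az":0,"dx":0,"dy":0,"dz":0,"gripper":0}]' 50
python3 -c "
from h import *
go(.5375,-.278,.02,1.5708-.389)
c=optics.camera('side'); cv2.imwrite('pics/s18.png',cv2.resize(c['img'][150:480,150:500,::-1],None,fx=1.8,fy=1.8))"
```

```text
time: 57.95
position: [0.5516, -0.2373, 0.128]
tool_rot: [0.197, 0.98, 0.0, -0.001]
ft_force: [0.7, -0.0, -0.7]
grip_width: 0.0234
time: 58.25
position: [0.5362, -0.2781, 0.1279]
tool_rot: [0.198, 0.98, 0.001, -0.001]
ft_force: [0.0, 0.1, -0.9]
grip_width: 0.0233
q6 -1.84 jaw 1.171 | az -0.010 (other way 3.131) then dx -1.3 dy 0.5 dz 107.9 pos [ 0.5362 -0.2781  0.1279] F [ 0.   0.1 -0.9] t 58.2 w 0.0233 tilt [-0.0012  0.0015]
```

View pics/s18.png

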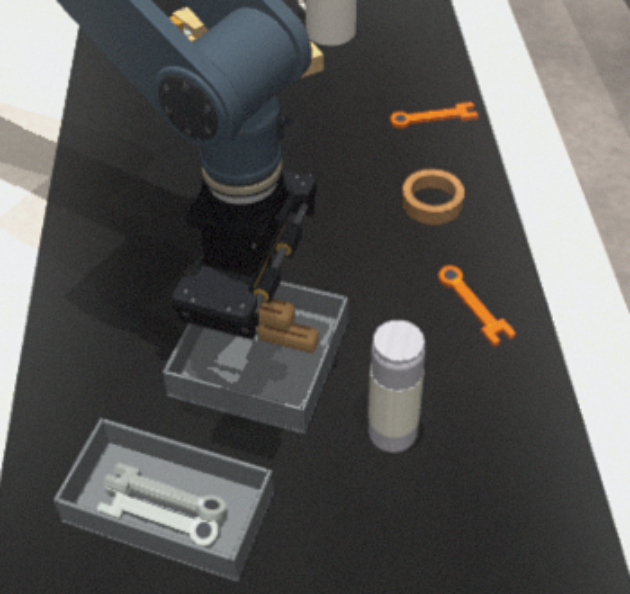

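```bash
python3 -m inch '[{"ax":0,"ay":0,"az":0,"dx":-1,"dy":0,"dz":25,"gripper":0},{"ax":0,"ay":0,"az":0,"dx":0,"dy":0,"dz":35,"gripper":0},{"ax":0,"ay":0,"az":0,"dx":0,"dy":0,"dz":30,"gripper":0},{"ax":0,"ay":0,"az":0,"dx":0,"dy":0,"dz":18,"gripper":0},{"ax":0,"ay":0,"az":0,"dx":0,"dy":0,"dz":0,"gripper":0},{"ax":0,"ay":0,"az":0,"dx":0,"dy":0,"dz":0,"gripper":0}]' 50
python3 -m inch '[{"ax":0,"ay":0,"az":0,"dx":0,"dy":0,"dz":0,"gripper":40},{"ax":0,"ay":0,"az":0,"dx":0,"dy":0,"dz":0,"gripper":42},{"ax":0,"ay":0,"az":0,"dx":0,"dy":0,"dz":0,"gripper":42},{"ax":0,"ay":0,"az":0,"dx":0,"dy":0,"dz":-30,"gripper":42},{"ax":0,"ay":0,"az":0,"dx":0,"dy":0,"dz":-40,"gripper":45},{"ax":0,"ay":0,"az":0,"dx":0,"dy":0,"dz":-45,"gripper":45},{"ax":0,"ay":0,"az":0,"dx":0,"dy":0,"dz":-45,"gripper":45},{"ax":0,"ay":0,"az":0,"dx":0,"dy":0,"dz":-30,"gripper":45}]' 40
python3 -m inch '[{"ax":0,"ay":0,"az":0,"dx":5,"dy":45,"dz":0,"gripper":45},{"ax":0,"ay":0,"az":0,"dx":5,"dy":45,"dz":0,"gripper":45},{"ax":0,"ay":0,"az":0,"dx":5,"dy":45,"dz":0,"gripper":45},{"ax":0,"ay":0,"az":0,"dx":5,"dy":45,"dz":0,"gripper":45},{"ax":0,"ay":0,"az":0,"dx":5,"dy":45,"dz":0,"gripper":45},{"ax":0,"ay":0,"az":0,"dx":5,"dy":45,"dz":0,"gripper":45},{"ax":0,"ay":0,"az":0,"dx":0,"dy":0,"dz":0,"gripper":45}]' 40
python3 -c "
from h import *
for n in ('side','top'):
    c=optics.camera(n); cv2.imwrite(f'pics/{n}_end.png',c['img'][:,:,::-1])"
```

```text
time: 58.9
position: [0.5386, -0.2764, 0.0205]
tool_rot: [0.195, 0.981, 0.0, -0.0]
ft_force: [-0.0, -1.0, -0.0]
grip_width: 0.0235
time: 59.7
position: [0.5391, -0.2788, 0.2149]
tool_rot: [0.196, 0.981, -0.001, 0.003]
ft_force: [0.7, -0.1, -0.3]
grip_width: 0.0392
time: 60.4
position: [0.6151, -0.0116, 0.2114]
tool_rot: [0.193, 0.981, 0.001, 0.001]
ft_force: [-0.9, -0.3, 0.1]
grip_width: 0.0389
```

View pics/side_end.png

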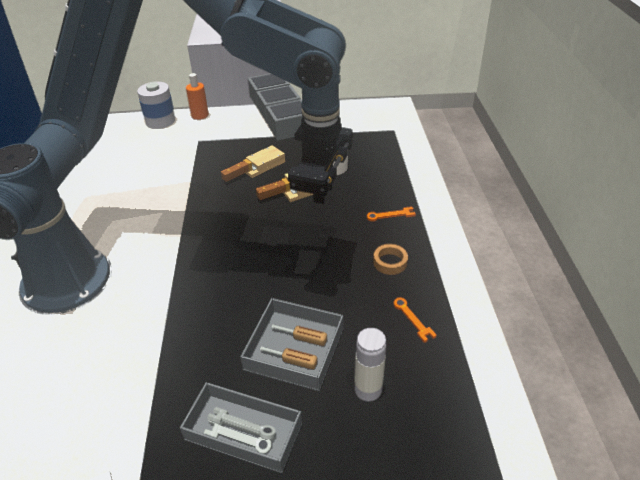

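View pics/top_end.png

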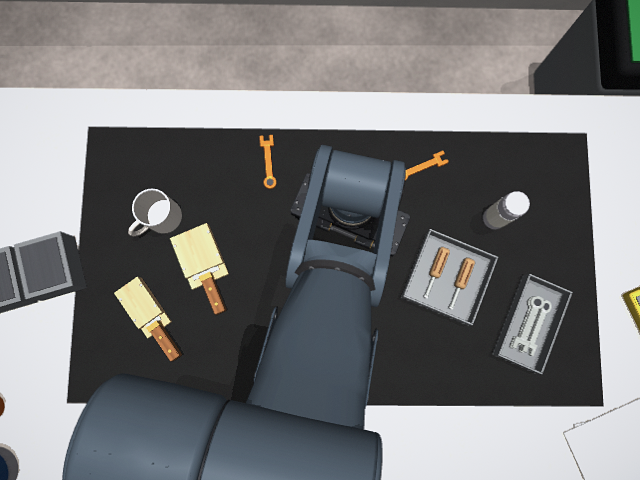

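```bash
python3 - <<'E'
from h import *
from blade import W
c=optics.camera("top"); hsv=cv2.cvtColor(c["img"],cv2.COLOR_RGB2HSV).astype(int)
H,S,V=hsv[...,0],hsv[...,1],hsv[...,2]
for n,(u0,v0,u1,v1) in dict(w=(195,262,232,320),n=(135,312,188,365)).items():
    hx,hy,ha,_=W[n]; X=np.array([np.cos(ha),np.sin(ha)]);Y=np.array([-X[1],X[0]])
    for name,m,z in (("handle",(S>110)&(H<20)&(V>60),.036),("blade",(S<40)&(V>120),.015),("brass",(S>110)&(H>=20)&(V>130),.036)):
        k=np.zeros(V.shape,bool);k[v0:v1,u0:u1]=m[v0:v1,u0:u1]
        v,u=np.where(k); P=onplane(c,np.c_[u,v],z)[:,:2]-[hx,hy]; x=P@X*1e3;y=P@Y*1e3
        D=bydepth(c,np.c_[u,v])[:,2]
        print(n,name,len(x),"x %.1f..%.1f y %.1f..%.1f z %.1f"%(*np.percentile(x,[1,99]),*np.percentile(y,[1,99]),np.median(D)*1e3))
E
```

```text
w handle 420 x -99.8..-20.5 y -12.7..13.3 z 38.0
w blade 91 x -9.7..0.6 y -27.7..26.4 z 14.7
w brass 78 x -80.6..-9.6 y -11.2..13.8 z 38.8
n handle 426 x -98.8..-15.1 y -17.8..11.2 z 37.6
n blade 46 x -8.4..22.5 y -16.8..28.3 z 15.5
n brass 79 x -81.1..-9.8 y -12.3..12.1 z 39.1
```

```bash
python3 -c "
from rig import robot
o=robot.get_obs(); print(o['time'],o['ft_force'],abs(o['joint_velocities']).max()); print(robot.hand_in())"
```

```text
60.55 [ 0.47450995 -0.04968181  0.31187626] 0.030662373122588796
the job is handed in; nothing more can be done
None
```

The bench is tidied and I handed the job in at 60.6 s; it reports no verdict, so the result rests on my own checks.

- **Scrapers:** Both are blade first in their own holders. I felt the stop at about 8 N for the wide one and 10 N for the narrow one, then lowered each onto the slot floor and released it. After release, the top camera put the wide tip at about 70.3 mm and the narrow at about 70.2 mm from the mouth. Contact had been at about 70.7 mm and 70.2 mm. Both lie level and within the slot width.
- **Spanners and screwdrivers:** All five were present. The three silver spanners are in the oblong bin, one of them lying on another and looking below the rim. The two screwdrivers are in the square bin.
- **Left alone:** The mug, spray can, tape roll and both orange look-alikes look untouched in the last pictures. In the final top view the arm hid the tape roll, but the side view shows it in place.

- **Mid-run changes:** One screwdriver was knocked about 27 mm aside; I measured it again before picking it up. The wide scraper sat about 9 mm lower in the fingers than when gripped, so I set the insertion height from its measured position.
- **Failed checks:** None of the final checks failed. In the last measurement the narrow blade's colour mask picked up stray pixels, so I used its ferrule and handle edges instead.

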